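# Load the stamps on the register board

### The arm

A 6-joint arm with a two-finger parallel gripper is mounted at the origin on the work surface. World frame = base frame: x ahead of the robot, y to its left, z up, the work surface at z = 0. Lengths are in m, angles in rad, forces in N, time in s.
With the tool pointing down it reaches from about 0.25 to 0.775 m from the base axis. Payload 4 kg.
Tool frame: the origin (TCP) lies at the centre of the arm's flange, where the gripper is bolted on; the fingertips stand ahead of it and the grasp point (between the pads) lies 180 mm ahead of it (robot.tcp_to_tips is the z of the fingertips in the tool frame, in m); z points along the fingers, y is the direction in which the jaws open and shut (so a half turn about z gives the same grasp; the last joint's range is limited). The gripper opens to 94 mm and grips with 3 to 60 N. Pads are 16 mm wide; open, the fingers measure 119 mm over their backs; the gripper's body (75 mm by 177 mm) begins 78 mm behind the grasp point.
Start: joints at [-1.296, 0.087, 1.371, -0, 1.684, -0.103], TCP at [0.203, -0.511, 0.405] pointing down, gripper open.
Joint ranges: [-3.1, 3.1], [-0.76, 2.03], [0.27, 2.55], [-1.08, 4.22], [0.17, 2.65], [-2.57, 2.57]. Speed limits (rad/s): [2.79, 2.79, 3.14, 3.14, 3.14, 3.14].

### API

Orientations are given as [roll, pitch, yaw] about the fixed x, y, z axes, in that order (R = Rz(yaw) Ry(pitch) Rx(roll)).
In Python, from bench import robot gives the robot as it stands.
- The arm moves only by the tool move_arm, never from a script. Its argument "increments" is a list that holds one entry, the list of rows, each a list of 7 numbers: the opening, from 0 (shut) to 1 (fully open), then the shift along the tool's x, y, z as a fraction of full scale, then the turn, a rotation vector about the tool's x, y, z as a fraction of full scale. In form: [[[jaw, dx, dy, dz, rx, ry, rz], ...]]. A call has 1 to 8 rows; each row is the pose to reach, as a shift and turn from the pose commanded when the call began, along the tool's axes at that moment; what a row does not reach only later rows make up. Full scale, the value 1, is 0.1 m for a shift and pi/2 rad for a turn. A row lasts 1/12 s, in which the tool goes at most 41.7 mm and 7.16 degrees, less where a joint would pass 70% of its speed; a pose out of reach is approached as far as the arm can. A call with a number of a shift or a turn outside -1 to 1 is refused whole. A call with a gripper value outside its range is refused whole. The fingers move at their own pace and stop on an object; the grip force is fixed at half the most. Time passes only in rows, so rows that repeat a pose let the fingers close. It gives the time, the measured TCP pose, the force and the opening at its end, in the units of the state.
- robot.get_obs(): the state, without advancing time (a new reading comes with each control period).
- robot.snapshot(name): name is "side" or "top" or "wrist"; returns (picture, depth): 420x560x3 uint8, red, green, blue; 420x560 float32, m along the optical axis (not along the pixel's ray), 0 where there is no reading.
- robot.camera_params(name): a dict with "mtx" (3x3 intrinsics, pixels), "k1" (the pictures are not rectified: a ray, as slopes to the right and down, at radius r is drawn at 1 + k1 r^2 times it, then the intrinsics apply), "R" (3x3) and "t" (3): a world point X has camera coordinates R X + t. Camera axes: x right, y down, z forward; pixel columns grow to the right and rows downward; lengths in m; the calibration is good to about 2 mm. A picture is of the moment at which its call begins: read the wrist's pose just before it. camera_params takes no time and is no camera call; for the wrist camera it gives the pose at the moment of the call.
- robot.close_job(): hands the job in, once; it reports no verdict.
The state is a dict: "time": time; "joint_positions": joint angles; "qvel": joint speeds; "joint_torque": joint torques, N m; "tool_pos": TCP position; "ee_rot": TCP orientation; "wrist_force": force on the tool from outside, world axes, zero at the start; "wrist_torque": the same for the moment, N m; "width": finger opening in m.
Only numpy, scipy, OpenCV 4.12 (cv2) and the standard library are available. Lean on these libraries where they do the work, as an engineer would, in place of code of your own. Each camera call takes 0.05 s, during which the arm holds its last target.

### The job

Get the print run ready: draw the register board's locking bar fully back, then take every stamp out of its storage dock by pinching its two side buttons together and lifting, stand it on the board in the bay of its own colour, and push it home so that it sits square and touches both stops of that bay. When all the stamps are home, slide the locking bar fully closed, let go, and leave the other things on the table where they are.

Things in the scene. Friction and masses are not known exactly. Their poses are not given: they have to be found in the camera images.
- stamp_red: red hand stamp (may be absent): stands on a wooden plinth 64 (x) by 52 (y) by 18 mm high; above it a wooden neck 40 by 18 mm with a small red cap, 77 mm high in all, about 0.3 kg. Origin: middle of the underside, z up. A red spring button on its +y and on its -y side; it can leave its dock only while both are pinched in. It may be turned half round
- btn_red_l (a joint): how far the red stamp's +y button is pressed in, 0 to 0.008 m, 6 N at the end; 6 mm frees its hook; the -y button mirrors it. A plate 30 mm wide (x), 8 mm thick, 20 to 70 mm above the underside; outer faces of both are 52 mm apart at rest, 36 mm fully pinched. At its foot, 20 to 25 mm up, a hook 24 mm wide stands out 6 mm beyond the face (64 mm over both hooks)
- dock_red: grey dock fixed to the table; the red stamp, if present, is latched on its 4 mm base plate, axes parallel. Origin: middle of underside. Two towers 40 mm long (x) stand 34 to 42 mm off the middle towards +y and -y, 36 mm high; lips inside them, 31 to 36 mm up and 56 mm apart, hold down the hooks. Low end stops, 12 mm high, at +x and -x. The stamp comes straight up, some 40 mm to clear all
- bay_red: red bay: an L of two red stops 12 mm high, fixed on the board. Origin: where the middle of the stamp's underside is when it is home (on the board's top face, 10 mm above the table). End stop's face 32 mm off towards +x, side stop's face 26 mm off towards +y: a stamp square to the bay touching both is home. Its -x and -y sides are open. Bays stand in a row along y, 96 mm apart, in any order
- stamp_blue: blue hand stamp (may be absent): stands on a wooden plinth 64 (x) by 52 (y) by 18 mm high; above it a wooden neck 40 by 18 mm with a small blue cap, 77 mm high in all, about 0.3 kg. Origin: middle of the underside, z up. A blue spring button on its +y and on its -y side; it can leave its dock only while both are pinched in. It may be turned half round
- btn_blue_l (a joint): how far the blue stamp's +y button is pressed in, 0 to 0.008 m, 6 N at the end; 6 mm frees its hook; the -y button mirrors it. A plate 30 mm wide (x), 8 mm thick, 20 to 70 mm above the underside; outer faces of both are 52 mm apart at rest, 36 mm fully pinched. At its foot, 20 to 25 mm up, a hook 24 mm wide stands out 6 mm beyond the face (64 mm over both hooks)
- dock_blue: grey dock fixed to the table; the blue stamp, if present, is latched on its 4 mm base plate, axes parallel. Origin: middle of underside. Two towers 40 mm long (x) stand 34 to 42 mm off the middle towards +y and -y, 36 mm high; lips inside them, 31 to 36 mm up and 56 mm apart, hold down the hooks. Low end stops, 12 mm high, at +x and -x. The stamp comes straight up, some 40 mm to clear all
- bay_blue: blue bay: an L of two blue stops 12 mm high, fixed on the board. Origin: where the middle of the stamp's underside is when it is home (on the board's top face, 10 mm above the table). End stop's face 32 mm off towards +x, side stop's face 26 mm off towards +y: a stamp square to the bay touching both is home. Its -x and -y sides are open. Bays stand in a row along y, 96 mm apart, in any order
- stamp_yellow: yellow hand stamp (may be absent): stands on a wooden plinth 64 (x) by 52 (y) by 18 mm high; above it a wooden neck 40 by 18 mm with a small yellow cap, 77 mm high in all, about 0.3 kg. Origin: middle of the underside, z up. A yellow spring button on its +y and on its -y side; it can leave its dock only while both are pinched in. It may be turned half round
- btn_yellow_l (a joint): how far the yellow stamp's +y button is pressed in, 0 to 0.008 m, 6 N at the end; 6 mm frees its hook; the -y button mirrors it. A plate 30 mm wide (x), 8 mm thick, 20 to 70 mm above the underside; outer faces of both are 52 mm apart at rest, 36 mm fully pinched. At its foot, 20 to 25 mm up, a hook 24 mm wide stands out 6 mm beyond the face (64 mm over both hooks)
- dock_yellow: grey dock fixed to the table; the yellow stamp, if present, is latched on its 4 mm base plate, axes parallel. Origin: middle of underside. Two towers 40 mm long (x) stand 34 to 42 mm off the middle towards +y and -y, 36 mm high; lips inside them, 31 to 36 mm up and 56 mm apart, hold down the hooks. Low end stops, 12 mm high, at +x and -x. The stamp comes straight up, some 40 mm to clear all
- bay_yellow: yellow bay: an L of two yellow stops 12 mm high, fixed on the board. Origin: where the middle of the stamp's underside is when it is home (on the board's top face, 10 mm above the table). End stop's face 32 mm off towards +x, side stop's face 26 mm off towards +y: a stamp square to the bay touching both is home. Its -x and -y sides are open. Bays stand in a row along y, 96 mm apart, in any order
- stamp_green: green hand stamp (may be absent): stands on a wooden plinth 64 (x) by 52 (y) by 18 mm high; above it a wooden neck 40 by 18 mm with a small green cap, 77 mm high in all, about 0.3 kg. Origin: middle of the underside, z up. A green spring button on its +y and on its -y side; it can leave its dock only while both are pinched in. It may be turned half round
- btn_green_l (a joint): how far the green stamp's +y button is pressed in, 0 to 0.008 m, 6 N at the end; 6 mm frees its hook; the -y button mirrors it. A plate 30 mm wide (x), 8 mm thick, 20 to 70 mm above the underside; outer faces of both are 52 mm apart at rest, 36 mm fully pinched. At its foot, 20 to 25 mm up, a hook 24 mm wide stands out 6 mm beyond the face (64 mm over both hooks)
- dock_green: grey dock fixed to the table; the green stamp, if present, is latched on its 4 mm base plate, axes parallel. Origin: middle of underside. Two towers 40 mm long (x) stand 34 to 42 mm off the middle towards +y and -y, 36 mm high; lips inside them, 31 to 36 mm up and 56 mm apart, hold down the hooks. Low end stops, 12 mm high, at +x and -x. The stamp comes straight up, some 40 mm to clear all
- bay_green: green bay: an L of two green stops 12 mm high, fixed on the board. Origin: where the middle of the stamp's underside is when it is home (on the board's top face, 10 mm above the table). End stop's face 32 mm off towards +x, side stop's face 26 mm off towards +y: a stamp square to the bay touching both is home. Its -x and -y sides are open. Bays stand in a row along y, 96 mm apart, in any order
- board: aluminium register board fixed to the table, 190 (x) by 370 (y) by 10 mm; origin on the table, board from 120 mm on the -x side to 70 mm on the +x side of it; the bays stand 13 mm off it towards +x and have the same axes
- bar (a joint): locking bar, a steel bar 12 by 354 by 12 mm (top 24 mm above the table) that lies along the board's y on the open -x side of all four bays. 0 = closed (1.5 mm clear of stamps that are home), 0.055 m = fully drawn back, away from the bays towards the board's -x. Stays where it is left, slides with about 3 N. Starts closed or nearly
- bar_grip (a point): point on the locking bar's black handle, an upright block 14 (x) by 26 (y) mm that stands 23 mm off the bar's middle towards -x and reaches from 23 to 79 mm above the table; this point is on its middle, 65 mm above the table; axes as the board's
- brayer: bystander: ink roller lying on the glass plate beyond the work, red handle, 160 mm long; not to be touched
- cup: bystander: yellow pot, 90 mm wide and 100 mm high; not to be touched
- tube: bystander: dark red paint tube 130 by 34 by 22 mm lying on the table in front of the robot; not to be touched
There are look-alikes about, which are no part of the job. What is shaped like the stamp_yellow but white is not meant.

How it is judged:
By the outcome, as a careful person would: the job done as asked, in the order asked, and still so for the second after the job is handed in, with the robot touching nothing.
Of stamp_red, stamp_blue, stamp_yellow, stamp_green only 3 to 4 are there at a start; the rules pass over those that are not, and their reading is None.
At some moment in a run one of stamp_red, stamp_blue, stamp_yellow, stamp_green may be knocked a few centimetres aside while the robot is not near it.
Once in a run the grip may slacken for a moment while it holds something.
It also fails if it takes over 210 s, if anything falls off the work surface, if the arm or the gripper's body presses on something with over 40 N, if the wrist force passes 120 N, or if a joint passes its speed limit or range.

## Working session

There is one attempt and no reset: what is moved stays moved. The work goes in short steps, Python scripts to look and compute and a tool call to move; the robot and the scene stay as the last step left them, time stands still between calls to the robot, and variables do not carry over. Pictures are saved under pics/ and viewed, and the job is handed in when it is done.

Besides the shell and the picture viewer there is one more tool, called after "Request:" as name(argument=value, ...), one argument or row to a line, values as JSON. move_arm: Moves the arm, as the interface text tells. Its arguments: {"type":"object","properties":{"increments":{"type":"array","items":{"type":"array","items":{"type":"array","items":{"type":"number","minimum":-1,"maximum":1}}}}},"required":["increments"]}

```bash
ls; mkdir -p pics
cat > h.py <<'E'
import numpy as np, cv2
from bench import robot
def snap(n,fn=None):
    p=robot.camera_params(n); im,d=robot.snapshot(n)
    if fn: cv2.imwrite('pics/'+fn,cv2.cvtColor(im,cv2.COLOR_RGB2BGR))
    np.savez('last_%s.npz'%n,im=im,d=d,**{k:np.array(v) for k,v in p.items()})
    return im,d,p
def rays(p,uv):
    uv=np.atleast_2d(np.array(uv,float));K=np.array(p['mtx']);k1=float(p['k1'])
    y=np.c_[(uv[:,0]-K[0,2])/K[0,0],(uv[:,1]-K[1,2])/K[1,1]]
    s=y.copy()
    for _ in range(20): s=y/(1+k1*(s**2).sum(1,keepdims=True))
    return np.c_[s,np.ones(len(s))]
def onplane(p,uv,z):
    R=np.array(p['R']);t=np.array(p['t']);c=-R.T@t
    d=rays(p,uv)@R
    return c+d*((z-c[2])/d[:,2:3])
def cloud(p,d):
    h,w=d.shape;u,v=np.meshgrid(np.arange(w),np.arange(h))
    r=rays(p,np.c_[u.ravel(),v.ravel()])*d.reshape(-1,1)
    R=np.array(p['R']);t=np.array(p['t'])
    return ((r-t)@R).reshape(h,w,3)
def proj(p,X):
    X=np.atleast_2d(X);c=X@np.array(p['R']).T+np.array(p['t']);s=c[:,:2]/c[:,2:]
    s=s*(1+float(p['k1'])*(s**2).sum(1,keepdims=True));K=np.array(p['mtx'])
    return s@np.diag([K[0,0],K[1,1]])+[K[0,2],K[1,2]]
E
python3 - <<'E'
from h import *
print(robot.get_obs(), robot.tcp_to_tips)
for n in ['side','top','wrist']:
    im,d,p=snap(n,n+'0.png'); print(n,p, -np.array(p['R']).T@np.array(p['t']))
E
```

```text
pics
{'time': 0.0, 'joint_positions': array([-1.29609337e+00,  8.79504946e-02,  1.37225768e+00, -6.26323321e-07,
        1.68357485e+00, -1.03116779e-01]), 'qvel': array([ 0.00111864,  0.00059165, -0.00023635,  0.00043047,  0.00036705,
        0.00038977]), 'joint_torque': array([ 9.64396895e-04, -3.40182281e+01, -3.02422535e+01,  7.19157024e-02,
        3.31502210e-02, -1.74951247e-04]), 'tool_pos': array([ 0.20284875, -0.51110617,  0.40350441]), 'ee_rot': array([-3.13941385e+00, -2.24845002e-04,  3.77819418e-01]), 'wrist_force': array([-0.60196141,  0.54987663,  0.10282108]), 'wrist_torque': array([-0.01020835,  0.00173869, -0.02195467]), 'width': 0.09400134915000813} 0.1992
side {'mtx': array([[509.22700461,   0.        , 278.37054553],
       [  0.        , 509.22700461, 220.31937743],
       [  0.        ,   0.        ,   1.        ]]), 'k1': -0.036077449962380666, 'R': array([[-0.99094066, -0.13278029,  0.02014969],
       [-0.10296969,  0.65484458, -0.74871612],
       [ 0.08621983, -0.74400805, -0.66258446]]), 't': array([0.55822866, 0.12229459, 1.27484956])} [0.45584679 0.94
[... 195 characters left out ...]
030002892653919196, 'R': array([[ 0.02940259, -0.99950341,  0.01133211],
       [-0.98452527, -0.03091766, -0.17249374],
       [ 0.17275844, -0.00608499, -0.98494543]]), 't': array([-0.03347359,  0.55535692,  0.99597515])} [ 0.37568401 -0.01022613  1.07715609]
wrist {'mtx': array([[315.39071212,   0.        , 277.48859797],
       [  0.        , 315.39071212, 207.98962768],
       [  0.        ,   0.        ,   1.        ]]), 'k1': -0.07445795940335317, 'R': array([[ 0.36989447, -0.92907113, -0.0022165 ],
       [-0.89658676, -0.35758468,  0.26127645],
       [-0.243537  , -0.09465743, -0.96526147]]), 't': array([-0.54801273, -0.02708199,  0.39110161])} [ 0.27367323 -0.48180624  0.38337653]
```

View pics/top0.png

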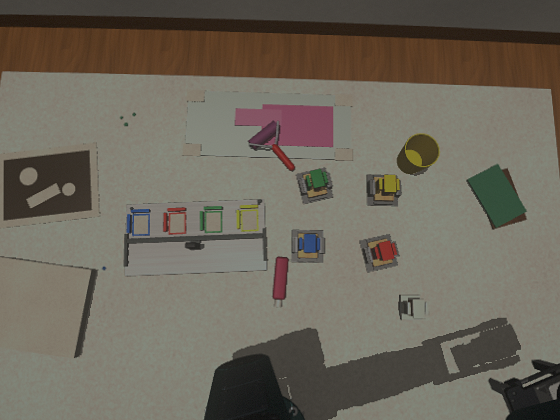

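View pics/side0.png

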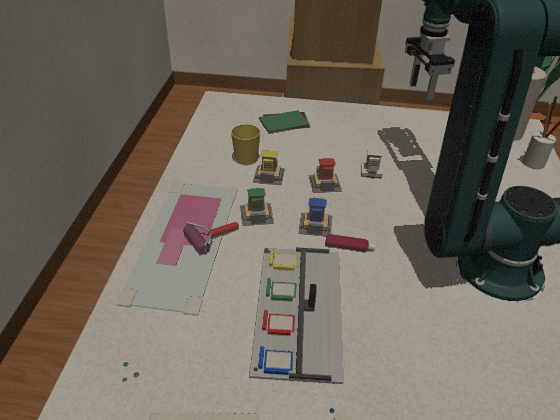

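View pics/wrist0.png

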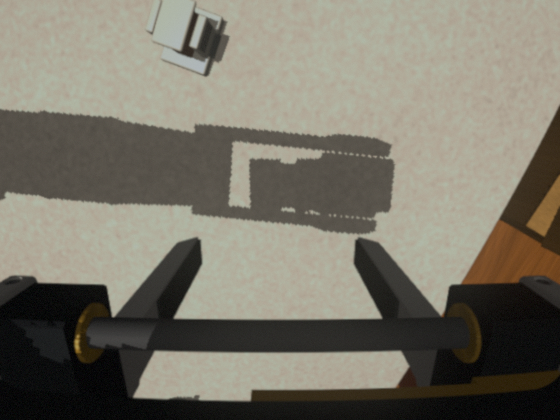

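Run:
```python
from h import *
T=np.load('last_top.npz');S=np.load('last_side.npz')
im=cv2.cvtColor(T['im'],cv2.COLOR_RGB2BGR)
cv2.imwrite('pics/tz1.png',cv2.resize(im[150:285,280:440],None,fx=4.5,fy=4.4,interpolation=cv2.INTER_CUBIC))
cv2.imwrite('pics/tz2.png',cv2.resize(im[190:285,115:275],None,fx=5,fy=5,interpolation=cv2.INTER_CUBIC))
C=cloud(T,T['d']); Cs=cloud(S,S['d'])
print('table z top',np.median(C[300:330,100:200,2]),np.std(C[300:330,100:200,2]))
print('side',np.median(Cs[200:230,360:420,2]),np.std(Cs[200:230,360:420,2]))
hsv=cv2.cvtColor(T['im'],cv2.COLOR_RGB2HSV);hs=cv2.cvtColor(S['im'],cv2.COLOR_RGB2HSV)
rng={'red':[(0,6),(174,180)],'blue':[(105,120)],'yellow':[(22,32)],'green':[(55,80)]}
for c,rs in rng.items():
  for nm,H,CC in(('top',hsv,C),('side',hs,Cs)):
    m=np.zeros(H.shape[:2],bool)
    for a,b in rs: m|=(H[...,0]>=a)&(H[...,0]<=b)
    m&=(H[...,1]>110)&(H[...,2]>50)
    n,l,st,ce=cv2.connectedComponentsWithStats(m.astype(np.uint8))
    for i in range(1,n):
        if st[i,4]>15:
            P=CC[l==i]; P=P[np.isfinite(P[:,0])]
            print(nm,c,st[i],np.round(np.median(P,0),3),np.round(np.percentile(P[:,2],[5,95]),3))
```

```text
table z top 7.578034536552486e-05 0.058938192194985105
side 0.00029374814949419624 0.06876358653618757
top red [271 144  24  26 204] [ 0.71  -0.023  0.022] [0.014 0.028]
top red [167 208  19   3  52] [0.559 0.255 0.022] [0.018 0.024]
top red [163 213   4  19  58] [0.522 0.282 0.022] [0.017 0.025]
top red [168 212  18  23  85] [0.522 0.251 0.01 ] [0.006 0.013]
top red [379 241  18  20 260] [ 0.463 -0.285  0.081] [0.072 0.084]
top red [374 247   7  12  45] [ 0.457 -0.262  0.074] [0.041 0.077]
top red [273 257  15  42 489] [ 0.388 -0.024  0.022] [0.018 0.025]
side red [545 121  15  17  48] [-0.211 -0.488  0.133] [-0.391  0.165]
side red [319 158  16   8  96] [ 0.462 -0.28   0.081] [0.078 0.084]
side red [323 166  11   9  47] [ 0.459 -0.258  0.071] [0.057 0.076]
side red [323 176   9   3  25] [ 0.456 -0.258  0.042] [0.039 0.051]
side red [208 222  30  14 184] [ 0.711 -0.017  0.022] [0.014 0.028]
side red [326 234  42  17 448] [ 0.388 -0.016  0.021] [0.012 0.025]
side red [262 310   6  20  68] [0.56  0.259 0.022] [0.018 0.025]
side red [268 314  27  21 198] [0.524 0.281 0.017] [0.009 0.02
[... 1276 characters left out ...]
   0.043] [0.036 0.052]
side yellow [269 250   5  16  44] [0.573 0.066 0.022] [0.019 0.026]
side yellow [274 253  24  17 111] [0.537 0.091 0.018] [0.009 0.024]
side yellow [279 253  15   2  16] [0.54  0.04  0.011] [0.008 0.015]
top green [311 169  14  19 139] [ 0.64  -0.11   0.081] [0.078 0.084]
top green [324 172   4  11  17] [ 0.642 -0.131  0.073] [0.071 0.076]
top green [307 176   4  10  17] [ 0.633 -0.088  0.073] [0.072 0.077]
top green [204 206  17   3  27] [0.567 0.16  0.021] [0.019 0.025]
top green [200 212   2  18  19] [0.532 0.187 0.02 ] [0.018 0.025]
side green [267 282   3  10  16] [0.567 0.164 0.022] [0.018 0.023]
side green [271 293  21   5  40] [0.532 0.188 0.022] [0.019 0.026]
```

View pics/tz1.png

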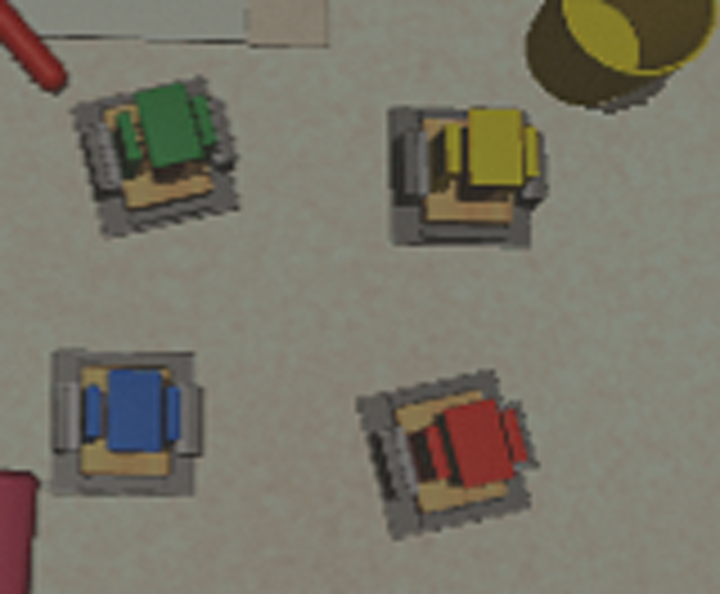

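View pics/tz2.png

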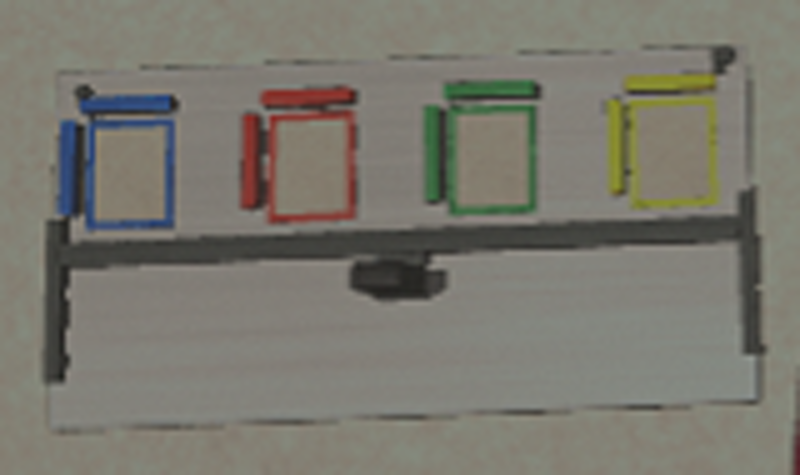

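```bash
cat > meas.py <<'E'
from h import *
def clouds():
    out={}
    for n in('top','side'):
        T=np.load('last_%s.npz'%n); C=cloud(T,T['d']); C[T['d']<=0]=np.nan; out[n]=(C,T['im'])
    return out
def rect(P):
    r=cv2.minAreaRect((P[:,:2]*1000).astype(np.float32)); return np.round(r[0],1),np.round(r[1],1),round(r[2],1)
if __name__=='__main__':
  cl=clouds()
  g={'red':(.463,-.283),'blue':(.475,-.094),'yellow':(.633,-.297),'green':(.64,-.11)}
  for c,q in g.items():
    for n,(C,im) in cl.items():
        near=np.hypot(C[...,0]-q[0],C[...,1]-q[1])
        for nm,lo,hi,rad in(('cap',.0785,.09,.05),('all',.0025,.09,.075),('base',.002,.007,.075),('tower',.033,.039,.075)):
            m=(C[...,2]>lo)&(C[...,2]<hi)&(near<rad)
            P=C[m]
            if len(P)>5: print(c,n,nm,len(P),*rect(P),np.round(np.median(P[:,2]),4))
  for n,(C,im) in cl.items():
    m=(C[...,2]>.006)&(C[...,2]<.03)&(C[...,1]>0.02)&(C[...,1]<.45)&(C[...,0]>.4)&(C[...,0]<.62)
    print('board',n,rect(C[m]))
    m2=m&(C[...,2]<.013);print('boardtop',rect(C[m2]),np.nanmedian(C[m2][:,2]))
    m=(C[...,2]>.07)&(C[...,2]<.085)&(C[...,1]>0.02)&(C[...,1]<.45)&(C[...,0]>.4)&(C[...,0]<.62)
    print('handle',n,m.sum(),rect(C[m]),np.median(C[m][:,2]))
E
python3 meas.py
```

```text
red top cap 195 [ 461.7 -282.1] [44.9 29.8] 14.8 0.0814
red top all 1172 [ 461.1 -280. ] [145.5 138.1] 17.9 0.0232
red top base 409 [ 464.2 -283. ] [147.4 142.5] 82.2 0.0032
red top tower 121 [ 461.4 -282.4] [39.6 84.7] 13.9 0.0356
red side cap 97 [ 461.1 -280.9] [44.7 34.6] 13.5 0.0813
red side all 825 [ 461.8 -281.8] [140.8 136.5] 3.9 0.0248
red side base 210 [ 461.8 -281.8] [140.8 136.5] 3.9 0.0035
red side tower 73 [ 460.5 -278. ] [40.5 91.4] 12.4 0.0361
blue top cap 210 [474.2 -93.8] [44.7 32.2] 1.3 0.0808
blue top all 1169 [472.  -92.7] [140.8 144.8] 27.2 0.0221
blue top base 446 [473.5 -93.8] [143.  141.9] 28.4 0.0034
blue top tower 128 [474.2 -92.6] [38.5 80.1] 1.3 0.036
blue side cap 129 [474.5 -93. ] [33.6 45.9] 89.3 0.0809
blue side all 997 [474.8 -91.8] [142.1 141.2] 6.3 0.0237
blue side base 267 [476.4 -96. ] [149.  139.3] 38.7 0.0034
blue side tower 89 [474.9 -67.9] [38.1 42.1] 0.2 0.0361
yellow top cap 180 [ 632.2 -294.4] [42.4 29.2] 0.7 0.0811
yellow top all 1150 [ 635.  -299.7] [142.3 141.4] 3.8 0.0323
yellow top base 359 [ 633.  -297.2] [145.4 142.6] 87.7 0.0032
yel
[... 540 characters left out ...]
een side cap 118 [ 639.8 -109.1] [44.7 32.3] 16.5 0.0812
green side all 982 [ 642.3 -106.5] [138.  144.8] 20.7 0.0235
green side base 289 [ 641.8 -107.9] [140.3 145.4] 27.7 0.0034
green side tower 89 [ 638.  -102.9] [39.5 75.5] 15.1 0.0359
board top (array([500.2, 216.7]), array([393.2, 200.4]), 90.0)
boardtop (array([500.3, 216.7]), array([393.2, 200.4]), 90.0) 0.009954912137851447
handle top 61 (array([461.7, 197.7]), array([12.9, 24.1]), 0.9) 0.07808278519082158
board side (array([507. , 234.2]), array([428.4, 214.3]), 89.9)
boardtop (array([507. , 234.2]), array([428.4, 214.3]), 89.9) 0.010316283119337615
handle side 72 (array([461.4, 200.7]), array([13.4, 28.3]), 4.6) 0.0772030961558294
```

Run:
```python
from meas import *
cl=clouds()
for n,(C,im) in cl.items():
    reg=(C[...,1]>0.02)&(C[...,1]<.45)&(C[...,0]>.37)&(C[...,0]<.62)
    m=reg&(C[...,2]>.0185)&(C[...,2]<.03)
    k,l,st,ce=cv2.connectedComponentsWithStats(m.astype(np.uint8),connectivity=4)
    for i in range(1,k):
        if st[i,4]>12:
            P=C[l==i];print(n,st[i],*rect(P),np.round(np.median(P[:,2]),4))
    m=reg&(C[...,2]>.007)&(C[...,2]<.013)&(np.abs(C[...,1]-.23)<.16)
    # lower edge of board: for columns of y min x
    P=C[m];ys=np.arange(.09,.36,.01);e=[(y,P[np.abs(P[:,1]-y)<.005,0].min(),P[np.abs(P[:,1]-y)<.005,0].max()) for y in ys];e=np.array(e)
    for j in(1,2):
        a=np.polyfit(e[:,0],e[:,j],1);print(n,'edge',j,a,np.polyval(a,[.1,.2,.3]))
```

```text
top [240 205  18   4  51] [571.9  64. ] [ 7.9 45. ] 2.7 0.0216
top [204 206  17   4  51] [565.9 160.1] [ 8.1 42.7] 5.8 0.0215
top [168 208  18   4  52] [558.5 253.2] [ 7.9 45.8] 4.7 0.0221
top [131 209  19   4  58] [551.9 349.9] [ 8.3 47. ] 2.8 0.022
top [236 210   3  19  55] [537.2  92.7] [48.2  5.8] 2.9 0.0223
top [200 211   4  19  64] [531.7 185.8] [47.9  8.6] 3.5 0.0212
top [164 213   3  19  54] [523.6 280.8] [48.2  7.1] 4.2 0.022
top [127 214   3  19  57] [517.8 378.1] [47.9  7.1] 4.2 0.0217
top [127 232 138  15 658] [476.5 197.7] [ 29.5 357.2] 4.6 0.0233
top [124 256   3   7  15] [423.7 378.2] [15.5  5.8] 4.2 0.0196
top edge 1 [-0.07302203  0.40898812] [0.40168592 0.39438371 0.38708151]
top edge 2 [-0.07354313  0.5977783 ] [0.59042399 0.58306967 0.57571536]
side [289 248  26 129 776] [475.8 203.8] [ 42.  365.4] 1.9 0.0236
side [269 250   5  15  48] [573.1  66. ] [ 8.1 51. ] 3.9 0.0224
side [274 264  20   5  67] [538.9  92.6] [46.9 11.1] 3.1 0.0217
side [266 278   5  17  56] [566.7 160.4] [ 8.  50.8] 4.3 0.0221
side [271 295  22   5  70] [531.3 188.3] [48.4 11.1] 5.8 0.0222
side [262 310   6  20  69] [559.8 256. ] [ 7.9 51.7] 4.0 0.0222
side [268 329  23   6  91] [524.3 284.3] [47.9 10.9] 2.4 0.0218
side [258 347   6  20  80] [553.  352.7] [ 8.1 45.1] 3.9 0.0229
side [264 367  25   7 111] [517.9 378.3] [49.1 11.4] 2.2 0.0227
side [308 374   8   5  19] [445.2 380.6] [ 6.8 14.8] 82.4 0.0199
side [317 374   4   5  13] [431.6 380.4] [6.  8.9] 2.9 0.0192
side [322 375  10   4  18] [415.5 378.4] [18.3  7.4] 7.3 0.0197
side edge 1 [-0.07255691  0.40952249] [0.4022668  0.39501111 0.38775542]
side edge 2 [-0.06667262  0.59744778] [0.59078051 0.58411325 0.57744599]
```

```bash
cat > plan.py <<'E'
import sys
from h import *
from scipy.spatial.transform import Rotation as Ro
B=np.array([[.9973,-.0729],[.0729,.9973]])
def tgt(name,dx=0,dy=0):
    by={'yellow':22,'green':118,'red':214,'blue':310,'handle':166}
    if name in by and True: pass
    return None
def plan(targets,R=None,p=None):
    """targets: list of (x,y,zgrasp,yaw) in m/rad"""
    o=robot.get_obs()
    if p is None: p=np.array(o['tool_pos']);R=Ro.from_euler('xyz',o['ee_rot'])
    for (x,y,z,yaw) in targets:
        g=np.array([x,y,z+.18]);Rg=Ro.from_euler('xyz',[np.pi,0,yaw])
        d=R.inv().apply(g-p)*10
        n=int(np.ceil(np.abs(d).max()/0.95)); n=max(n,1)
        rv=(R.inv()*Rg).as_rotvec()/(np.pi/2)
        nr=max(n,int(np.ceil(np.linalg.norm(rv)*90/50)))
        if n>1:
            # split: rotation in first call
            first=True
            for i in range(n):
                d=R.inv().apply(g-p)*10
                f=d/(n-i); rv=(R.inv()*Rg).as_rotvec()/(np.pi/2)
                f=np.round(f,3); rv=np.round(rv,3)
                rows=max(np.ceil(np.linalg.norm(f)*100/41.7),np.ceil(np.linalg.norm(rv)*90/7.16))
                print('  ',f.tolist(),rv.tolist(),'rows>=',rows)
                p=p+R.apply(f/10);R=R*Ro.from_rotvec(rv*np.pi/2)
        else:
            f=np.round(d,3);rv=np.round(rv,3)
            rows=max(np.ceil(np.linalg.norm(f)*100/41.7),np.ceil(np.linalg.norm(rv)*90/7.16))
            print('  ',f.tolist(),rv.tolist(),'rows>=',rows)
            p=p+R.apply(f/10);R=R*Ro.from_rotvec(rv*np.pi/2)
        print('--',x,y,z,yaw)
def bay(bx,by): return B@np.array([bx,by])/1000
def st():
    o=robot.get_obs();R=Ro.from_euler('xyz',o['ee_rot']);g=o['tool_pos']+R.apply([0,0,.18])
    b=B.T@g[:2]*1000
    print('t',round(o['time'],2),'grasp',np.round(g*1000,1),'board',np.round(b,1),'rpy',np.round(o['ee_rot'],4),'F',np.round(o['wrist_force'],1),'w',round(o['width']*1000,1))
E
python3 - <<'E'
from plan import *
x,y=bay(474.8,165.5);print(x,y)
plan([(x,y,.2,.073),(x,y,.065,.073)]);st()
E
```

```text
0.46145308999999995 0.19966607
   [0.838, -0.942, 0.041] [-0.001, 0.0, 0.194] rows>= 4.0
   [0.516, -1.15, 0.04] [-0.0, 0.0, 0.0] rows>= 4.0
   [0.516, -1.15, 0.04] [-0.0, 0.0, 0.0] rows>= 4.0
   [0.516, -1.15, 0.04] [-0.0, 0.0, 0.0] rows>= 4.0
   [0.517, -1.15, 0.039] [-0.0, 0.0, 0.0] rows>= 4.0
   [0.516, -1.15, 0.04] [-0.0, 0.0, 0.0] rows>= 4.0
-- 0.46145308999999995 0.19966607 0.2 0.073
   [0.0, -0.0, 0.675] [-0.0, 0.0, 0.0] rows>= 2.0
   [0.0, -0.0, 0.675] [-0.0, 0.0, 0.0] rows>= 2.0
-- 0.46145308999999995 0.19966607 0.065 0.073
t 0.15 grasp [ 202.8 -510.9  223.8] board [ 165.  -524.3] rpy [-3.1399e+00 -2.0000e-04  3.7780e-01] F [-0.2 -0.1 -0.1] w 94.0
```

Request:
move_arm(
  increments=[
    [[1,0.84,-0.94,0.0,0,0,0.194],[1,0.84,-0.94,0.0,0,0,0.194],[1,0.84,-0.94,0.0,0,0,0.194],[1,0.84,-0.94,0.0,0,0,0.194]],
  ],
)

```text
time: 0.48
tool_pos: [0.2477, -0.3881, 0.4045]
ee_rot: [-3.138, -0.002, 0.076]
wrist_force: [0.2, -0.2, 0.7]
width: 0.0937
```

Request:
move_arm(
  increments=[
    [[1,0.43,-0.96,0.0,0,0,0],[1,0.43,-0.96,0.0,0,0,0],[1,0.43,-0.96,0.0,0,0,0]],
  ],
)

```text
time: 0.73
tool_pos: [0.2826, -0.2916, 0.4046]
ee_rot: [-3.14, -0.001, 0.075]
wrist_force: [0.8, 0.2, 0.3]
width: 0.0938
```

Request:
move_arm(
  increments=[
    [[1,0.43,-0.96,0.0,0,0,0],[1,0.43,-0.96,0.0,0,0,0],[1,0.43,-0.96,0.0,0,0,0]],
  ],
)

```text
time: 0.98
tool_pos: [0.3184, -0.1925, 0.4048]
ee_rot: [-3.141, -0.001, 0.076]
wrist_force: [0.3, -0.3, 0.4]
width: 0.0939
```

Request:
move_arm(
  increments=[
    [[1,0.43,-0.96,0.0,0,0,0],[1,0.43,-0.96,0.0,0,0,0],[1,0.43,-0.96,0.0,0,0,0]],
  ],
)

```text
time: 1.23
tool_pos: [0.3543, -0.0936, 0.4047]
ee_rot: [-3.141, -0.001, 0.076]
wrist_force: [0.6, 0.7, -0.6]
width: 0.0941
```

Request:
move_arm(
  increments=[
    [[1,0.43,-0.96,0.0,0,0,0],[1,0.43,-0.96,0.0,0,0,0],[1,0.43,-0.96,0.0,0,0,0]],
  ],
)

```text
time: 1.48
tool_pos: [0.3904, 0.0055, 0.4047]
ee_rot: [-3.14, -0.001, 0.077]
wrist_force: [-0.5, -0.8, 0.3]
width: 0.0938
```

Request:
move_arm(
  increments=[
    [[1,0.43,-0.96,0.0,0,0,0],[1,0.43,-0.96,0.0,0,0,0],[1,0.43,-0.96,0.0,0,0,0]],
  ],
)

```text
time: 1.73
tool_pos: [0.4265, 0.1046, 0.4043]
ee_rot: [-3.14, -0.0, 0.077]
wrist_force: [-1.1, -1.2, -0.1]
width: 0.0938
```

Request:
move_arm(
  increments=[
    [[1,0.43,-0.96,0.0,0,0,0],[1,0.43,-0.96,0.0,0,0,0],[1,0.43,-0.96,0.0,0,0,0]],
  ],
)

```text
time: 1.98
tool_pos: [0.4625, 0.2036, 0.404]
ee_rot: [-3.14, 0.0, 0.076]
wrist_force: [-0.5, -1.4, -0.0]
width: 0.0943
```

Run:
```python
from plan import *
st()
snap('wrist','w1.png')
x,y=bay(474.8,165.5)
plan([(x,y,.2,.073),(x,y,.065,.073)]);st()
```

```text
t 1.98 grasp [462.4 203.8 224. ] board [476.1 169.6] rpy [-3.1405e+00  2.0000e-04  7.6400e-02] F [-0.5 -1.4 -0. ] w 94.3
   [-0.02, 0.055, 0.235] [-0.002, 0.0, 0.004] rows>= 1.0
-- 0.46145308999999995 0.19966607 0.2 0.073
   [-0.0, -0.0, 0.675] [0.0, 0.0, -0.0] rows>= 2.0
   [-0.0, -0.001, 0.675] [0.0, 0.0, -0.0] rows>= 2.0
-- 0.46145308999999995 0.19966607 0.065 0.073
t 2.03 grasp [463.  205.7 223.5] board [476.7 171.4] rpy [-3.1386e+00  2.0000e-04  7.8500e-02] F [0.5 1.6 0. ] w 93.3
```

View pics/w1.png

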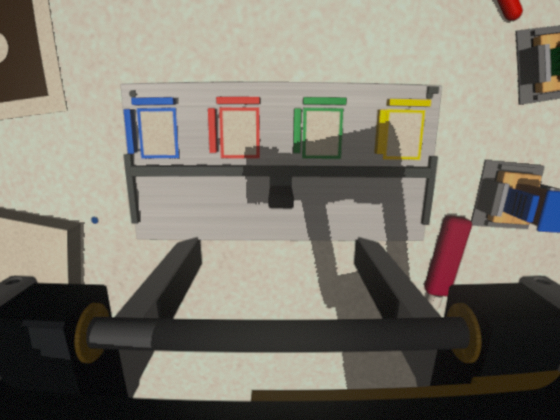

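Request:
move_arm(
  increments=[
    [[1,-0.02,0.058,0.8,0,0,0.003],[1,-0.02,0.058,0.8,0,0,0.003],[1,-0.02,0.058,0.8,0,0,0.003]],
  ],
)

```text
time: 2.28
tool_pos: [0.4566, 0.193, 0.3137]
ee_rot: [3.136, 0.021, 0.069]
wrist_force: [-1.4, 0.0, -2.2]
width: 0.0944
```

Request:
move_arm(
  increments=[
    [[1,0,0,0.78,0,0,0],[1,0,0,0.78,0,0,0],[1,0,0,0.78,0,0,0],[0.3,0,0,0.78,0,0,0],[0,0,0,0.78,0,0,0],[0,0,0,0.78,0,0,0],[0,0,0,0.78,0,0,0],[0,0,0,0.78,0,0,0]],
  ],
)

```text
time: 2.95
tool_pos: [0.4607, 0.1947, 0.2491]
ee_rot: [-3.141, -0.004, 0.068]
wrist_force: [0.5, 0.4, -0.1]
width: 0.0643
```

```bash
python3 -c "
from plan import *
st()"
```

```text
t 2.95 grasp [461.5 194.9  69.1] board [474.5 160.7] rpy [-3.1408 -0.0042  0.0684] F [ 0.5  0.4 -0.1] w 64.3
```

Request:
move_arm(
  increments=[
    [[0.6,0,-0.045,0.03,0,0,0],[0.6,0,-0.045,0.03,0,0,0],[0,0,-0.045,0.03,0,0,0],[0,0,-0.045,0.03,0,0,0],[0,0,-0.045,0.03,0,0,0],[0,0,-0.045,0.03,0,0,0],[0,0,-0.045,0.03,0,0,0],[0,0,-0.045,0.03,0,0,0]],
  ],
)

```text
time: 3.62
tool_pos: [0.4596, 0.1999, 0.2435]
ee_rot: [-3.138, -0.0, 0.069]
wrist_force: [-0.1, 4.1, -1.0]
width: 0.0258
```

```bash
python3 -c "
from plan import *
st()"
```

```text
t 3.62 grasp [459.5 200.4  63.6] board [472.9 166.4] rpy [-3.1384e+00 -1.0000e-04  6.8600e-02] F [-0.1  4.1 -1. ] w 25.8
```

Request:
move_arm(
  increments=[
    [[0,-0.15,0,0,0,0,0],[0,-0.3,0,0,0,0,0],[0,-0.45,0,0,0,0,0],[0,-0.5,0,0,0,0,0],[0,-0.5,0,0,0,0,0]],
  ],
)

```text
time: 4.03
tool_pos: [0.4087, 0.1963, 0.2435]
ee_rot: [-3.139, 0.001, 0.069]
wrist_force: [-1.6, 5.3, -0.2]
width: 0.0259
```

Request:
move_arm(
  increments=[
    [[0,-0.03,0,0,0,0,0],[0,-0.06,0,0,0,0,0],[0,-0.06,0,0,0,0,0]],
  ],
)

```text
time: 4.28
tool_pos: [0.4057, 0.196, 0.2436]
ee_rot: [-3.138, -0.01, 0.068]
wrist_force: [10.8, 7.3, -10.2]
width: 0.0259
```

```bash
python3 -c "
from plan import *
st()"
```

```text
t 4.28 grasp [407.4 196.7  63.6] board [420.6 166.5] rpy [-3.1384 -0.0097  0.0684] F [ 10.8   7.3 -10.2] w 25.9
```

Request:
move_arm(
  increments=[
    [[0.6,0.02,0,0,0,0,0],[0.6,0.03,0,0,0,0,0],[0.6,0.03,0,0,0,0,0],[0.6,0.03,0,0,0,0,0],[0.6,0.03,0,-0.3,0,0,0],[0.7,0.03,0,-0.7,0,0,0],[0.8,0.03,0,-0.95,0,0,0],[0.8,0.03,0,-0.95,0,0,0]],
  ],
)

```text
time: 4.95
tool_pos: [0.408, 0.1957, 0.3455]
ee_rot: [-3.139, -0.012, 0.068]
wrist_force: [0.4, -1.0, 0.3]
width: 0.0726
```

Run:
```python
from plan import *
st()
snap('top','t2.png')
from meas import *
T=np.load('last_top.npz');C=cloud(T,T['d'])
m=(C[...,2]>.07)&(C[...,2]<.085)&(C[...,1]>0.15)&(C[...,1]<.25)&(C[...,0]>.35)&(C[...,0]<.62)
print(m.sum(), rect(C[m]) if m.sum() else 0)
plan([(.4743,-.0934,.18,.02),(.4743,-.0934,.061,.02)])
```

```text
t 4.95 grasp [410.1 196.4 165.5] board [423.3 165.9] rpy [-3.1387 -0.012   0.0682] F [ 0.4 -1.   0.3] w 72.6
27 (array([408. , 201.1]), array([12. , 10.1]), 3.4)
   [0.118, 0.732, -0.044] [-0.001, -0.005, 0.031] rows>= 2.0
   [0.153, 0.725, -0.045] [-0.0, 0.0, -0.0] rows>= 2.0
   [0.153, 0.726, -0.044] [-0.0, 0.0, -0.0] rows>= 2.0
   [0.152, 0.725, -0.045] [-0.0, 0.0, -0.0] rows>= 2.0
-- 0.4743 -0.0934 0.18 0.02
   [0.001, 0.0, 0.595] [-0.0, 0.0, -0.0] rows>= 2.0
   [0.0, 0.001, 0.595] [-0.0, 0.0, -0.0] rows>= 2.0
-- 0.4743 -0.0934 0.061 0.02
```

View pics/t2.png

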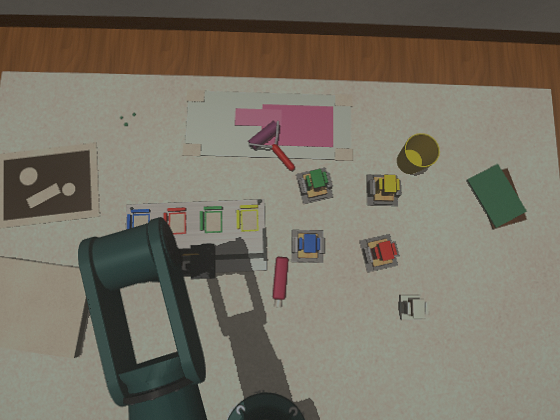

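Request:
move_arm(
  increments=[
    [[0.9,0.12,0.73,-0.05,0,0,0.031],[0.9,0.12,0.73,-0.05,0,0,0.031]],
  ],
)

```text
time: 5.17
tool_pos: [0.4231, 0.1233, 0.3423]
ee_rot: [3.14, 0.002, 0.023]
wrist_force: [1.3, -0.5, -0.3]
width: 0.0836
```

Request:
move_arm(
  increments=[
    [[0.9,0.15,0.73,-0.05,0,0,0],[0.9,0.15,0.73,-0.05,0,0,0]],
  ],
)

```text
time: 5.33
tool_pos: [0.4398, 0.0489, 0.347]
ee_rot: [3.141, 0.003, 0.02]
wrist_force: [-0.1, 0.9, 0.5]
width: 0.0846
```

Request:
move_arm(
  increments=[
    [[0.9,0.15,0.73,-0.05,0,0,0],[0.9,0.15,0.73,-0.05,0,0,0]],
  ],
)

```text
time: 5.5
tool_pos: [0.4562, -0.0243, 0.3519]
ee_rot: [3.141, 0.003, 0.019]
wrist_force: [-0.1, 1.0, -0.1]
width: 0.0847
```

Request:
move_arm(
  increments=[
    [[0.9,0.15,0.73,-0.05,0,0,0],[0.9,0.15,0.73,-0.05,0,0,0],[0.9,0.15,0.73,-0.05,0,0,0],[0.9,0.15,0.73,-0.05,0,0,0],[0.9,0.15,0.73,-0.05,0,0,0]],
  ],
)

```text
time: 5.92
tool_pos: [0.4726, -0.0944, 0.3571]
ee_rot: [-3.14, 0.003, 0.019]
wrist_force: [0.6, 0.2, -1.0]
width: 0.0847
```

Run:
```python
from plan import *
st()
snap('wrist','w2.png')
plan([(.4743,-.0934,.061,.02)])
```

```text
t 5.92 grasp [472.1 -94.2 177.1] board [ 464.  -128.3] rpy [-3.14e+00  3.00e-03  1.92e-02] F [ 0.6  0.2 -1. ] w 84.7
   [0.01, -0.002, 0.582] [-0.001, 0.001, 0.0] rows>= 2.0
   [0.008, -0.002, 0.582] [0.0, 0.0, 0.0] rows>= 2.0
-- 0.4743 -0.0934 0.061 0.02
```

View pics/w2.png

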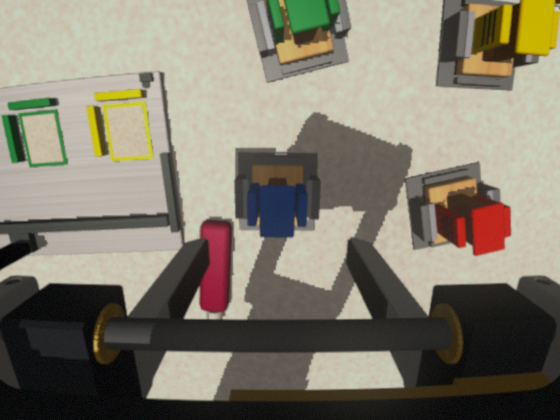

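Request:
move_arm(
  increments=[
    [[0.9,0.02,0,0.6,0,0,0],[0.9,0.02,0,0.6,0,0,0],[0.9,0.02,0,0.6,0,0,0],[0.9,0.02,0,0.6,0,0,0]],
  ],
)

```text
time: 6.3
tool_pos: [0.4745, -0.0933, 0.2976]
ee_rot: [-3.14, 0.003, 0.022]
wrist_force: [0.2, 0.4, 1.0]
width: 0.0848
```

Request:
move_arm(
  increments=[
    [[0.9,0,0,0.4,0,0,0],[0.9,0,0,0.55,0,0,0],[0.9,0,0,0.55,0,0,0],[0.9,0,0,0.55,0,0,0],[0.9,0,0,0.55,0,0,0]],
  ],
)

```text
time: 6.72
tool_pos: [0.476, -0.0946, 0.2463]
ee_rot: [3.14, -0.004, 0.02]
wrist_force: [0.2, 0.7, 0.5]
width: 0.0842
```

Run:
```python
from plan import *
st()
```

```text
t 6.72 grasp [476.8 -94.9  66.3] board [ 468.6 -129.4] rpy [ 3.14   -0.0044  0.0203] F [0.2 0.7 0.5] w 84.2
```

Request:
move_arm(
  increments=[
    [[0.9,-0.02,-0.012,0.035,0,0,0],[0.9,-0.02,-0.012,0.035,0,0,0],[0.9,-0.02,-0.012,0.035,0,0,0]],
  ],
)

```text
time: 6.97
tool_pos: [0.4732, -0.0935, 0.2412]
ee_rot: [3.141, -0.002, 0.02]
wrist_force: [0.4, 0.0, -0.1]
width: 0.0848
```

Run:
```python
from plan import *
st()
```

```text
t 6.97 grasp [473.5 -93.6  61.2] board [ 465.4 -127.9] rpy [ 3.1409e+00 -1.8000e-03  1.9700e-02] F [ 0.4  0.  -0.1] w 84.8
```

Good. Close.

Request:
move_arm(
  increments=[
    [[0,0,0,0,0,0,0],[0,0,0,0,0,0,0],[0,0,0,0,0,0,0],[0,0,0,0,0,0,0],[0,0,0,0,0,0,0],[0,0,0,0,0,0,0],[0,0,0,0,0,0,0],[0,0,0,0,0,0,0]],
  ],
)

```text
time: 7.63
tool_pos: [0.473, -0.0934, 0.2403]
ee_rot: [-3.141, 0.0, 0.02]
wrist_force: [-1.9, 1.6, 10.8]
width: 0.0349
```

Request:
move_arm(
  increments=[
    [[0,0,0,0,0,0,0],[0,0,0,0,0,0,0],[0,0,0,-0.1,0,0,0],[0,0,0,-0.2,0,0,0]],
  ],
)

```text
time: 7.97
tool_pos: [0.4724, -0.0934, 0.2592]
ee_rot: [-3.141, 0.003, 0.02]
wrist_force: [-0.3, 0.1, -3.2]
width: 0.0334
```

Run:
```python
from plan import *
st()
```

```text
t 7.97 grasp [471.8 -93.2  79.2] board [ 463.7 -127.4] rpy [-3.1408  0.0035  0.0197] F [-0.3  0.1 -3.2] w 33.4
```

Run:
```python
from plan import *
x,y=bay(531,301)
o=robot.get_obs()
plan([(.472,-.093,.108,.02),(x,y,.108,.073)])
```

```text
[-0.005, -0.004, -0.288] [-0.001, 0.002, -0.0] rows>= 1.0
-- 0.472 -0.093 0.108 0.02
   [0.088, -0.862, -0.001] [0.0, 0.0, -0.034] rows>= 3.0
   [0.134, -0.856, -0.001] [0.0, 0.0, 0.0] rows>= 3.0
   [0.134, -0.856, -0.0] [0.0, 0.0, 0.0] rows>= 3.0
   [0.134, -0.857, -0.001] [0.0, 0.0, 0.0] rows>= 3.0
   [0.135, -0.856, -0.0] [0.0, 0.0, 0.0] rows>= 3.0
-- 0.5076234000000001 0.3388972 0.108 0.073
```

Request:
move_arm(
  increments=[
    [[0,0,0,-0.15,0,0,0],[0,0,0,-0.29,0,0,0],[0,0,0,-0.29,0,0,0]],
  ],
)

```text
time: 8.22
tool_pos: [0.4739, -0.0939, 0.2927]
ee_rot: [3.139, -0.006, 0.02]
wrist_force: [1.4, 0.2, -2.7]
width: 0.0335
```

Request:
move_arm(
  increments=[
    [[0,0.03,-0.28,0,0,0,-0.034],[0,0.06,-0.57,0,0,0,-0.034],[0,0.088,-0.86,0,0,0,-0.034]],
  ],
)

```text
time: 8.47
tool_pos: [0.4799, -0.0068, 0.2886]
ee_rot: [-3.142, 0.001, 0.071]
wrist_force: [0.8, -0.4, -2.8]
width: 0.0335
```

Request:
move_arm(
  increments=[
    [[0,0.04,-0.28,0,0,0,0],[0,0.08,-0.57,0,0,0,0],[0,0.135,-0.86,0,0,0,0]],
  ],
)

```text
time: 8.72
tool_pos: [0.4869, 0.0806, 0.2884]
ee_rot: [3.141, 0.001, 0.073]
wrist_force: [-0.0, -0.1, -2.8]
width: 0.0339
```

Request:
move_arm(
  increments=[
    [[0,0.04,-0.28,0,0,0,0],[0,0.08,-0.57,0,0,0,0],[0,0.135,-0.86,0,0,0,0]],
  ],
)

```text
time: 8.97
tool_pos: [0.494, 0.1675, 0.2883]
ee_rot: [3.141, 0.001, 0.073]
wrist_force: [0.6, 0.0, -3.8]
width: 0.033
```

Request:
move_arm(
  increments=[
    [[0,0.04,-0.28,0,0,0,0],[0,0.08,-0.57,0,0,0,0],[0,0.135,-0.86,0,0,0,0]],
  ],
)

```text
time: 9.22
tool_pos: [0.5013, 0.2543, 0.2882]
ee_rot: [3.141, 0.001, 0.073]
wrist_force: [0.8, -0.3, -3.0]
width: 0.0336
```

Request:
move_arm(
  increments=[
    [[0,0.04,-0.28,0,0,0,0],[0,0.08,-0.57,0,0,0,0],[0,0.135,-0.86,0,0,0,0],[0,0.135,-0.86,0,0,0,0],[0,0.135,-0.86,0,0,0,0],[0,0.135,-0.86,0,0,0,0]],
  ],
)

```text
time: 9.72
tool_pos: [0.5087, 0.3394, 0.288]
ee_rot: [3.14, 0.002, 0.073]
wrist_force: [0.1, 0.8, -3.3]
width: 0.0334
```

Run:
```python
from plan import *
st()
snap('side','s3.png');snap('wrist','w3.png')
```

```text
t 9.72 grasp [508.4 339.1 108. ] board [531.8 301.1] rpy [3.1399e+00 1.6000e-03 7.3400e-02] F [ 0.1  0.8 -3.3] w 33.4
```

View pics/s3.png

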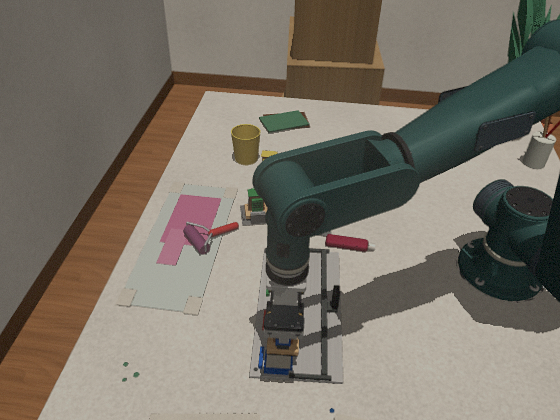

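View pics/w3.png

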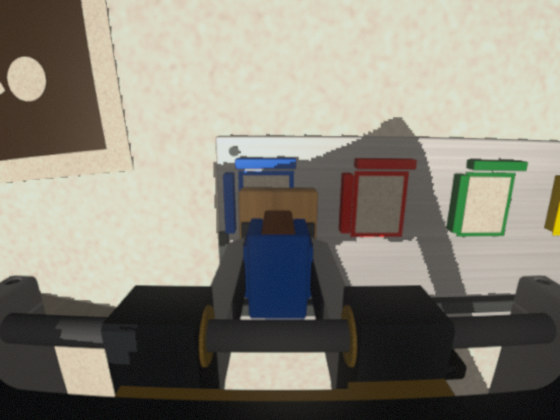

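Request:
move_arm(
  increments=[
    [[0,0,0,0.15,0,0,0],[0,0,0,0.3,0,0,0],[0,0,0,0.36,0,0,0],[0,0,0,0.38,0,0,0],[0,0,0,0.38,0,0,0],[0,0,0,0.38,0,0,0]],
  ],
)

```text
time: 10.32
tool_pos: [0.5092, 0.3393, 0.2519]
ee_rot: [-3.141, -0.001, 0.072]
wrist_force: [0.4, -0.2, -2.8]
width: 0.0333
```

Request:
move_arm(
  increments=[
    [[0,0,0,0.015,0,0,0],[0,0,0,0.025,0,0,0],[0,0,0,0.025,0,0,0]],
  ],
)

```text
time: 10.57
tool_pos: [0.5089, 0.3397, 0.2491]
ee_rot: [-3.141, -0.001, 0.073]
wrist_force: [0.8, -0.1, -3.7]
width: 0.0334
```

Run:
```python
from plan import *
st()
```

```text
t 10.57 grasp [509.1 339.8  69.1] board [532.5 301.7] rpy [-3.1414e+00 -7.0000e-04  7.3100e-02] F [ 0.8 -0.1 -3.7] w 33.4
```

Request:
move_arm(
  increments=[
    [[0,0,0,0.015,0,0,0],[0,0,0,0.02,0,0,0],[0,0,0,0.02,0,0,0]],
  ],
)

```text
time: 10.82
tool_pos: [0.5089, 0.3397, 0.2468]
ee_rot: [-3.142, -0.0, 0.073]
wrist_force: [0.5, 0.1, -2.3]
width: 0.0333
```

Request:
move_arm(
  increments=[
    [[0,0,0,0.01,0,0,0],[0,0,0,0.01,0,0,0],[0,0,0,0.01,0,0,0]],
  ],
)

```text
time: 11.07
tool_pos: [0.5089, 0.3397, 0.2467]
ee_rot: [-3.141, -0.001, 0.073]
wrist_force: [-1.2, -1.4, 2.9]
width: 0.0337
```

Request:
move_arm(
  increments=[
    [[0,0.03,0,0,0,0,0],[0,0.05,0,0,0,0,0],[0,0.05,0,0,0,0,0]],
  ],
)

```text
time: 11.32
tool_pos: [0.5138, 0.3403, 0.2466]
ee_rot: [-3.141, 0.0, 0.073]
wrist_force: [-4.5, 0.4, 5.6]
width: 0.0337
```

Request:
move_arm(
  increments=[
    [[0,0.015,0,0,0,0,0],[0,0.02,0,0,0,0,0],[0,0.02,0,0,0,0,0]],
  ],
)

```text
time: 11.57
tool_pos: [0.5156, 0.3405, 0.2466]
ee_rot: [-3.141, 0.001, 0.073]
wrist_force: [-4.1, -0.8, 5.1]
width: 0.0335
```

Request:
move_arm(
  increments=[
    [[0,0.015,0,0,0,0,0],[0,0.02,0,0,0,0,0],[0,0.02,0,0,0,0,0]],
  ],
)

```text
time: 11.82
tool_pos: [0.5169, 0.3407, 0.2467]
ee_rot: [-3.141, 0.004, 0.074]
wrist_force: [-7.2, 0.2, 7.2]
width: 0.0336
```

Run:
```python
from plan import *
st()
```

```text
t 11.82 grasp [516.2 340.8  66.7] board [539.7 302.2] rpy [-3.1409  0.0037  0.0735] F [-7.2  0.2  7.2] w 33.6
```

Request:
move_arm(
  increments=[
    [[0,0.01,-0.03,0,0,0,0],[0,0.01,-0.06,0,0,0,0],[0,0.01,-0.06,0,0,0,0]],
  ],
)

```text
time: 12.07
tool_pos: [0.5173, 0.344, 0.2468]
ee_rot: [3.132, 0.007, 0.073]
wrist_force: [-10.6, -11.5, 12.6]
width: 0.0338
```

Request:
move_arm(
  increments=[
    [[0,0,-0.015,0,0,0,0],[0,0,-0.02,0,0,0,0],[0,0,-0.02,0,0,0,0]],
  ],
)

```text
time: 12.32
tool_pos: [0.5173, 0.345, 0.2468]
ee_rot: [3.13, 0.007, 0.072]
wrist_force: [-10.4, -14.2, 12.7]
width: 0.0337
```

Request:
move_arm(
  increments=[
    [[0,0,-0.01,0,0,0,0],[0,0,-0.015,0,0,0,0],[0,0,-0.015,0,0,0,0]],
  ],
)

```text
time: 12.57
tool_pos: [0.5172, 0.3463, 0.2468]
ee_rot: [3.129, 0.007, 0.072]
wrist_force: [-9.7, -15.4, 14.2]
width: 0.034
```

Run:
```python
from plan import *
st()
```

```text
t 12.57 grasp [516.1 344.   66.8] board [539.8 305.5] rpy [3.1295 0.0071 0.0716] F [ -9.7 -15.4  14.2] w 34.0
```

Request:
move_arm(
  increments=[
    [[0,-0.01,0,-0.01,0,0,0],[0,-0.01,0,-0.02,0,0,0],[0,-0.01,0,-0.02,0,0,0]],
  ],
)

```text
time: 12.82
tool_pos: [0.5165, 0.3483, 0.2469]
ee_rot: [3.137, 0.005, 0.072]
wrist_force: [-5.1, -6.0, 3.2]
width: 0.0336
```

Run:
```python
from plan import *
st()
snap('wrist','w4.png');snap('side','s4.png')
S=cv2.imread('pics/s4.png');cv2.imwrite('pics/s4z.png',cv2.resize(S[240:390,240:360],None,fx=5,fy=4))
```

```text
t 12.82 grasp [515.7 347.3  66.9] board [539.6 308.8] rpy [3.1366 0.0047 0.0724] F [-5.1 -6.   3.2] w 33.6
```

View pics/w4.png

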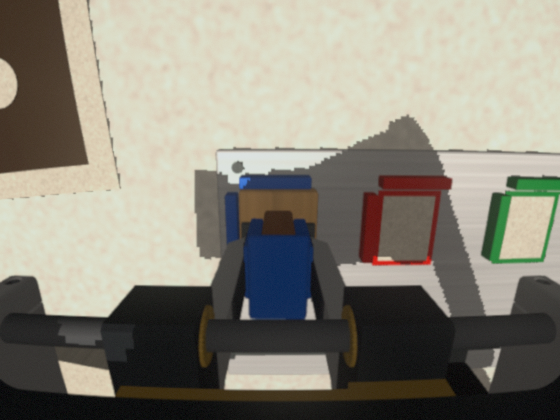

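View pics/s4z.png

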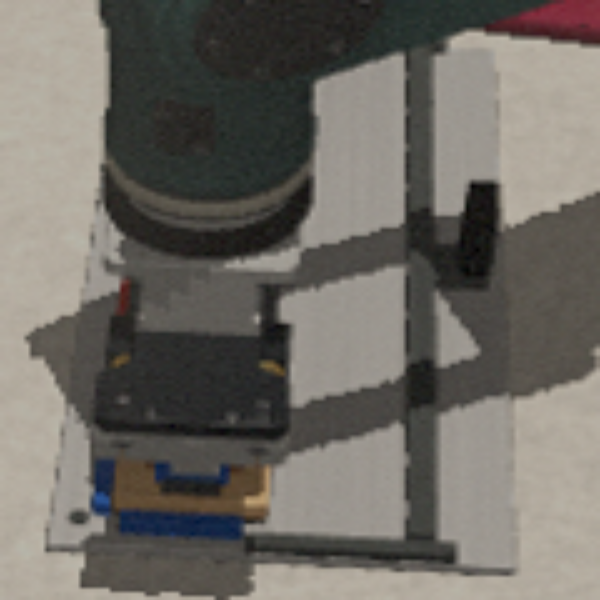

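Request:
move_arm(
  increments=[
    [[0,0,-0.005,-0.005,0,0,0],[0,0,-0.01,-0.005,0,0,0],[0,0,-0.01,-0.005,0,0,0]],
  ],
)

```text
time: 13.17
tool_pos: [0.5165, 0.3494, 0.2469]
ee_rot: [3.136, 0.005, 0.073]
wrist_force: [-4.3, -4.7, 1.1]
width: 0.0335
```

Request:
move_arm(
  increments=[
    [[0,0,-0.005,0,0,0,0],[0,0,-0.01,0,0,0,0],[0,0,-0.01,0,0,0,0]],
  ],
)

```text
time: 13.42
tool_pos: [0.5164, 0.3502, 0.247]
ee_rot: [3.136, 0.005, 0.072]
wrist_force: [-4.4, -5.7, 1.9]
width: 0.0336
```

Run:
```python
from plan import *
st()
```

```text
t 13.42 grasp [515.6 349.1  67. ] board [539.7 310.5] rpy [3.1356 0.0049 0.0725] F [-4.4 -5.7  1.9] w 33.6
```

Request:
move_arm(
  increments=[
    [[0,0,-0.01,-0.003,0,0,0],[0,0,-0.015,-0.003,0,0,0],[0,0,-0.015,-0.003,0,0,0]],
  ],
)

```text
time: 13.67
tool_pos: [0.5165, 0.351, 0.247]
ee_rot: [3.133, 0.005, 0.072]
wrist_force: [-4.8, -8.2, 1.2]
width: 0.0337
```

Request:
move_arm(
  increments=[
    [[0,0,-0.01,0,0,0,0],[0,0,-0.015,0,0,0,0],[0,0,-0.015,0,0,0,0]],
  ],
)

```text
time: 13.92
tool_pos: [0.5165, 0.3516, 0.247]
ee_rot: [3.13, 0.006, 0.072]
wrist_force: [-3.4, -10.2, 3.3]
width: 0.0339
```

Run:
```python
from plan import *
st()
```

```text
t 13.92 grasp [515.7 349.5  67. ] board [539.8 311. ] rpy [3.1303 0.0056 0.072 ] F [ -3.4 -10.2   3.3] w 33.9
```

Request:
move_arm(
  increments=[
    [[0,0.01,0.01,0,0,0,0],[0,0.02,0.01,0,0,0,0],[0,0.02,0.01,0,0,0,0]],
  ],
)

```text
time: 14.17
tool_pos: [0.5176, 0.3513, 0.2471]
ee_rot: [3.132, 0.009, 0.072]
wrist_force: [-9.2, -10.8, 5.4]
width: 0.0337
```

Run:
```python
from plan import *
st()
```

```text
t 14.17 grasp [516.  349.4  67.1] board [540.1 310.9] rpy [3.132  0.0094 0.0723] F [ -9.2 -10.8   5.4] w 33.7
```

Request:
move_arm(
  increments=[
    [[0,-0.01,0.008,0,0,0,0],[0,-0.01,0.008,0,0,0,0],[0.65,-0.01,0.008,0,0,0,0],[0.65,-0.01,0.008,0,0,0,0],[0.65,-0.01,0.008,0,0,0,0],[0.65,-0.01,0.008,0,0,0,0],[0.65,-0.01,0.008,0,0,0,0]],
  ],
)

```text
time: 14.75
tool_pos: [0.5185, 0.3531, 0.2484]
ee_rot: [-3.141, -0.002, 0.073]
wrist_force: [0.4, -1.2, -0.4]
width: 0.0606
```

Run:
```python
from plan import *
st()
snap('wrist','w5.png')
```

```text
t 14.75 grasp [518.8 353.3  68.4] board [543.2 314.5] rpy [-3.141e+00 -1.900e-03  7.290e-02] F [ 0.4 -1.2 -0.4] w 60.6
```

View pics/w5.png

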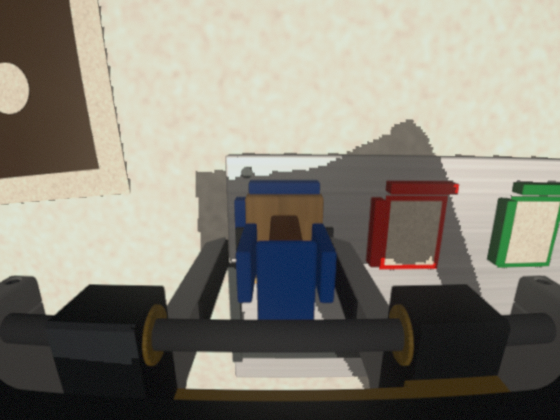

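Request:
move_arm(
  increments=[
    [[0.68,-0.02,0.03,0,0,0,0],[0.68,-0.02,0.03,0,0,0,0],[0.68,-0.02,0.03,-0.3,0,0,0],[0.68,-0.02,0.03,-0.7,0,0,0],[0.7,-0.02,0.03,-0.95,0,0,0],[0.9,-0.02,0.03,-0.95,0,0,0]],
  ],
)

```text
time: 15.3
tool_pos: [0.5172, 0.3508, 0.3525]
ee_rot: [-3.134, -0.015, 0.073]
wrist_force: [-0.5, 0.5, 0.5]
width: 0.0694
```

Run:
```python
from plan import *
st()
snap('top','t5.png')
plan([(.4615,-.2818,.17,.25),(.4615,-.2818,.061,.25)])
```

```text
t 15.3 grasp [519.8 352.3 172.5] board [544.  313.4] rpy [-3.1344 -0.0147  0.0733] F [-0.5  0.5  0.5] w 69.4
   [-0.145, 0.895, -0.007] [-0.003, -0.007, -0.112] rows>= 3.0
   [-0.299, 0.856, -0.001] [0.0, 0.0, -0.0] rows>= 3.0
   [-0.3, 0.856, -0.001] [0.0, 0.0, -0.0] rows>= 3.0
   [-0.299, 0.856, -0.001] [0.0, 0.0, -0.0] rows>= 3.0
   [-0.3, 0.856, -0.001] [0.0, 0.0, -0.0] rows>= 3.0
   [-0.299, 0.856, -0.0] [0.0, 0.0, -0.0] rows>= 3.0
   [-0.3, 0.856, -0.001] [0.0, 0.0, -0.0] rows>= 3.0
-- 0.4615 -0.2818 0.17 0.25
   [0.0, -0.0, 0.545] [0.0, 0.0, -0.0] rows>= 2.0
   [0.001, -0.001, 0.545] [0.0, 0.0, -0.0] rows>= 2.0
-- 0.4615 -0.2818 0.061 0.25
```

View pics/t5.png

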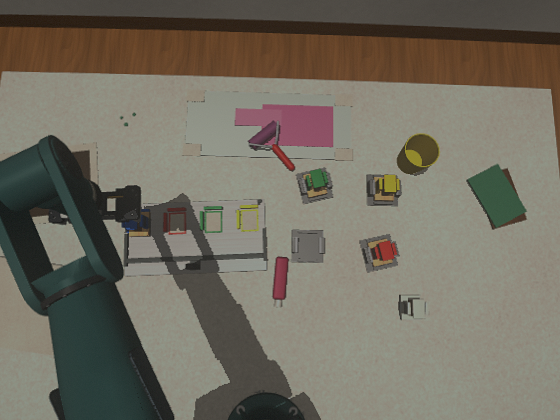

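Request:
move_arm(
  increments=[
    [[0.9,-0.14,0.89,0,0,0,-0.112],[0.9,-0.14,0.89,0,0,0,-0.112],[0.9,-0.14,0.89,0,0,0,-0.112]],
  ],
)

```text
time: 15.6
tool_pos: [0.5081, 0.2562, 0.3417]
ee_rot: [3.138, 0.003, 0.247]
wrist_force: [-0.5, 0.2, -0.4]
width: 0.0847
```

Request:
move_arm(
  increments=[
    [[0.9,-0.3,0.86,0,0,0,0],[0.9,-0.3,0.86,0,0,0,0],[0.9,-0.3,0.86,0,0,0,0]],
  ],
)

```text
time: 15.85
tool_pos: [0.5003, 0.1655, 0.3422]
ee_rot: [3.139, 0.002, 0.244]
wrist_force: [0.4, -0.1, -0.0]
width: 0.0844
```

Request:
move_arm(
  increments=[
    [[0.9,-0.3,0.86,0,0,0,0],[0.9,-0.3,0.86,0,0,0,0],[0.9,-0.3,0.86,0,0,0,0]],
  ],
)

```text
time: 16.1
tool_pos: [0.4925, 0.0749, 0.3425]
ee_rot: [3.139, 0.002, 0.244]
wrist_force: [-0.2, 0.0, 0.6]
width: 0.0845
```

Request:
move_arm(
  increments=[
    [[0.9,-0.3,0.86,0,0,0,0],[0.9,-0.3,0.86,0,0,0,0],[0.9,-0.3,0.86,0,0,0,0]],
  ],
)

```text
time: 16.35
tool_pos: [0.4848, -0.0157, 0.3427]
ee_rot: [3.14, 0.001, 0.244]
wrist_force: [-0.6, 0.5, 0.1]
width: 0.0846
```

Request:
move_arm(
  increments=[
    [[0.9,-0.3,0.86,0,0,0,0],[0.9,-0.3,0.86,0,0,0,0],[0.9,-0.3,0.86,0,0,0,0]],
  ],
)

```text
time: 16.6
tool_pos: [0.477, -0.1064, 0.3428]
ee_rot: [3.14, 0.001, 0.244]
wrist_force: [0.1, -0.4, 0.1]
width: 0.0843
```

Request:
move_arm(
  increments=[
    [[0.9,-0.3,0.86,0,0,0,0],[0.9,-0.3,0.86,0,0,0,0],[0.9,-0.3,0.86,0,0,0,0]],
  ],
)

```text
time: 16.85
tool_pos: [0.4693, -0.1971, 0.3427]
ee_rot: [3.14, 0.001, 0.244]
wrist_force: [0.2, -0.4, -0.3]
width: 0.0842
```

Request:
move_arm(
  increments=[
    [[0.9,-0.3,0.86,0,0,0,0],[0.9,-0.3,0.86,0,0,0,0],[0.9,-0.3,0.86,0,0,0,0],[0.9,-0.3,0.86,0,0,0,0],[0.9,-0.3,0.86,0,0,0,0]],
  ],
)

```text
time: 17.27
tool_pos: [0.462, -0.2834, 0.3427]
ee_rot: [-3.139, -0.0, 0.249]
wrist_force: [0.5, -0.0, 0.4]
width: 0.0844
```

Run:
```python
from plan import *
st()
plan([(.4615,-.2818,.061,.25)])
snap('top');snap('side')
from meas import *
for n,(C,im) in clouds().items():
    reg=(C[...,1]>0.02)&(C[...,1]<.45)&(C[...,0]>.37)&(C[...,0]<.62)
    b=C[...,:2]@B*1000
    for nm,lo,hi in(('cap',.083,.092),('btn',.076,.083),('plinth',.0255,.031)):
        m=reg&(C[...,2]>lo)&(C[...,2]<hi)&(np.abs(b[...,0]-540)<40)
        if m.sum()>4:
            P=b[m];print(n,nm,m.sum(),np.round(np.percentile(P,[1,50,99],axis=0),1).tolist(),cv2.minAreaRect(P.astype(np.float32)))
```

```text
t 17.27 grasp [ 461.9 -283.   162.7] board [ 440.  -315.9] rpy [-3.1394e+00 -2.0000e-04  2.4870e-01] F [ 0.5 -0.   0.4] w 84.4
   [-0.0, -0.007, 0.509] [-0.001, -0.0, -0.001] rows>= 2.0
   [-0.001, -0.008, 0.508] [-0.0, -0.0, 0.0] rows>= 2.0
-- 0.4615 -0.2818 0.061 0.25
top cap 229 [[517.8, 293.9], [540.4, 308.9], [563.0, 324.4]] ((540.6000366210938, 304.8514099121094), (46.41707992553711, 39.385379791259766), 0.11624933779239655)
top btn 80 [[523.8, 283.4], [539.0, 295.5], [556.2, 334.3]] ((539.193359375, 308.757080078125), (42.103187561035156, 51.35468292236328), 1.589639663696289)
top plinth 153 [[508.0, 103.2], [519.0, 300.6], [572.4, 334.6]] ((543.0527954101562, 172.42861938476562), (63.115692138671875, 326.38275146484375), 1.605128288269043)
side cap 303 [[519.1, 296.1], [541.0, 311.8], [563.5, 325.8]] ((541.3984375, 310.69183349609375), (30.56915855407715, 45.23729705810547), 89.96769714355469)
side btn 102 [[526.0, 283.4], [541.0, 330.0], [556.0, 336.2]] ((541.1320190429688, 309.9598388671875), (53.18095779418945, 33.352046966552734), 89.70782470703125)
side plinth 275 [[509.6, 51.4], [549.9, 316.5], [577.7, 338.4]] ((543.6784057617188, 192.38853454589844), (303.82818603515625, 70.22486114501953), 89.60791778564453)
```

Request:
move_arm(
  increments=[
    [[0.9,0,-0.013,0.3,0,0,0],[0.9,0,-0.013,0.55,0,0,0],[0.9,0,-0.013,0.55,0,0,0]],
  ],
)

```text
time: 17.62
tool_pos: [0.4602, -0.2801, 0.2831]
ee_rot: [-3.133, 0.006, 0.251]
wrist_force: [-1.3, 0.1, -0.8]
width: 0.0845
```

Request:
move_arm(
  increments=[
    [[0.9,0,0,0.3,0,0,0],[0.9,0,0,0.45,0,0,0],[0.9,0,0,0.45,0,0,0],[0.9,0,0,0.45,0,0,0],[0.9,0,0,0.45,0,0,0],[0.9,0,0,0.45,0,0,0],[0.9,0,0,0.45,0,0,0]],
  ],
)

```text
time: 18.2
tool_pos: [0.4616, -0.2832, 0.2455]
ee_rot: [3.139, -0.002, 0.249]
wrist_force: [0.7, 0.6, -0.1]
width: 0.0845
```

Run:
```python
from plan import *
st()
plan([(.4615,-.2818,.061,.25)])
snap('wrist','w6.png')
```

```text
t 18.2 grasp [ 462.1 -283.6   65.5] board [ 440.2 -316.5] rpy [ 3.1388e+00 -2.2000e-03  2.4920e-01] F [ 0.7  0.6 -0.1] w 84.5
   [0.002, -0.014, 0.045] [0.002, -0.001, -0.0] rows>= 1.0
-- 0.4615 -0.2818 0.061 0.25
```

View pics/w6.png

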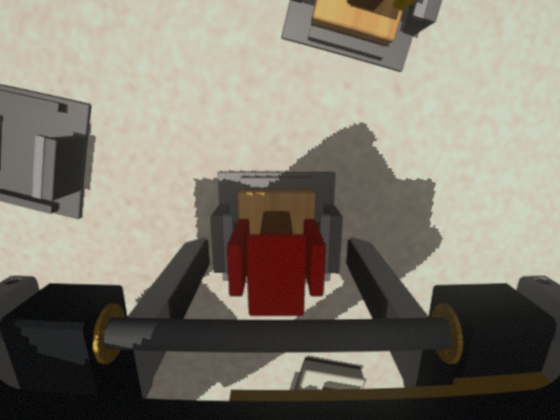

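Request:
move_arm(
  increments=[
    [[0.9,0,-0.008,0.042,0,0,0],[0.9,0,-0.008,0.042,0,0,0],[0,0,-0.008,0.042,0,0,0],[0,0,-0.008,0.042,0,0,0],[0,0,-0.008,0.042,0,0,0],[0,0,-0.008,0.042,0,0,0],[0,0,-0.008,0.042,0,0,0],[0,0,-0.008,0.042,0,0,0]],
  ],
)

```text
time: 18.92
tool_pos: [0.4609, -0.2825, 0.2394]
ee_rot: [3.141, -0.0, 0.249]
wrist_force: [-0.1, -0.5, 0.0]
width: 0.0482
```

Request:
move_arm(
  increments=[
    [[0,0,0,0,0,0,0],[0,0,0,0,0,0,0],[0,0,0,0,0,0,0],[0,0,0,0,0,0,0],[0,0,0,0,0,0,0]],
  ],
)

```text
time: 19.33
tool_pos: [0.461, -0.2825, 0.2398]
ee_rot: [3.14, -0.0, 0.249]
wrist_force: [0.1, -1.6, 2.0]
width: 0.0337
```

Run:
```python
from plan import *
st()
x,y=bay(534,206)
plan([(.4615,-.2818,.11,.25),(x,y,.108,.073)])
```

```text
t 19.33 grasp [ 461.1 -282.7   59.8] board [ 439.2 -315.5] rpy [ 3.1405e+00 -4.0000e-04  2.4890e-01] F [ 0.1 -1.6  2. ] w 33.7
   [0.007, -0.005, -0.502] [0.001, -0.0, -0.001] rows>= 2.0
-- 0.4615 -0.2818 0.11 0.25
   [0.308, -0.826, 0.004] [-0.0, -0.0, 0.113] rows>= 3.0
   [0.157, -0.868, 0.004] [-0.0, -0.0, 0.0] rows>= 3.0
   [0.157, -0.868, 0.004] [-0.0, -0.0, 0.0] rows>= 3.0
   [0.157, -0.868, 0.004] [-0.0, -0.0, 0.0] rows>= 3.0
   [0.157, -0.868, 0.003] [-0.0, -0.0, 0.0] rows>= 3.0
   [0.158, -0.867, 0.004] [-0.0, -0.0, 0.0] rows>= 3.0
-- 0.5175408 0.2443724 0.108 0.073
```

Request:
move_arm(
  increments=[
    [[0,0,0,-0.12,0,0,0],[0,0,0,-0.3,0,0,0],[0,0,0,-0.5,0,0,0],[0,0,0,-0.5,0,0,0]],
  ],
)

```text
time: 19.67
tool_pos: [0.4601, -0.2811, 0.2869]
ee_rot: [-3.135, 0.004, 0.249]
wrist_force: [-0.9, 2.3, -3.1]
width: 0.0314
```

Request:
move_arm(
  increments=[
    [[0,0.1,-0.27,0,0,0,0.04],[0,0.2,-0.55,0,0,0,0.08],[0,0.31,-0.83,0,0,0,0.113]],
  ],
)

```text
time: 19.92
tool_pos: [0.4713, -0.1949, 0.2934]
ee_rot: [3.136, -0.007, 0.066]
wrist_force: [-0.2, -0.2, -0.2]
width: 0.0152
```

Request:
move_arm(
  increments=[
    [[0,0.05,-0.29,0,0,0,0],[0,0.1,-0.58,0,0,0,0],[0,0.157,-0.87,0,0,0,0]],
  ],
)

```text
time: 20.17
tool_pos: [0.4801, -0.1051, 0.291]
ee_rot: [3.14, -0.003, 0.071]
wrist_force: [-0.4, 0.4, 0.5]
width: 0.0002
```

Request:
move_arm(
  increments=[
    [[0,0.05,-0.29,0,0,0,0],[0,0.1,-0.58,0,0,0,0],[0,0.157,-0.87,0,0,0,0]],
  ],
)

```text
time: 20.42
tool_pos: [0.4896, -0.017, 0.2909]
ee_rot: [3.141, -0.003, 0.071]
wrist_force: [0.5, 1.0, 0.0]
width: 0.0009
```

Request:
move_arm(
  increments=[
    [[0,0.05,-0.29,0,0,0,0],[0,0.1,-0.58,0,0,0,0],[0,0.157,-0.87,0,0,0,0]],
  ],
)

```text
time: 20.67
tool_pos: [0.499, 0.0711, 0.291]
ee_rot: [-3.142, -0.003, 0.072]
wrist_force: [0.5, 0.0, -0.3]
width: 0.0004
```

Request:
move_arm(
  increments=[
    [[0,0.05,-0.29,0,0,0,0],[0,0.1,-0.58,0,0,0,0],[0,0.157,-0.87,0,0,0,0]],
  ],
)

```text
time: 20.92
tool_pos: [0.5084, 0.1591, 0.2909]
ee_rot: [-3.141, -0.003, 0.072]
wrist_force: [0.3, 0.2, 0.9]
width: 0.0006
```

Request:
move_arm(
  increments=[
    [[0,0.05,-0.29,0,0,0,0],[0,0.1,-0.58,0,0,0,0],[0,0.157,-0.85,0,0,0,0],[0,0.157,-0.85,0,0,0,0],[0,0.157,-0.85,0,0,0,0],[0,0.157,-0.85,0,0,0,0]],
  ],
)

```text
time: 21.42
tool_pos: [0.5179, 0.2431, 0.29]
ee_rot: [3.141, -0.001, 0.072]
wrist_force: [0.2, 0.1, -0.6]
width: 0.0002
```

Run:
```python
from plan import *
st()
snap('wrist','w7.png')
```

```text
t 21.42 grasp [518.1 243.1 110. ] board [534.5 204.7] rpy [ 3.1413e+00 -1.1000e-03  7.1800e-02] F [ 0.2  0.1 -0.6] w 0.2
```

View pics/w7.png

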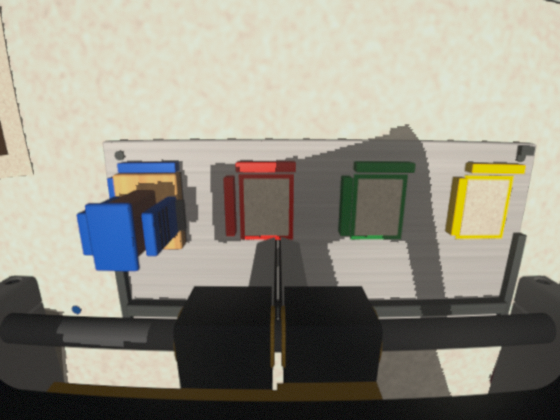

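The grip slackened at the lift and red was dropped; blue is in its bay. Look where red is.

Run:
```python
from plan import *
snap('top','t7.png');snap('side','s7.png')
T=cv2.imread('pics/t7.png');S=cv2.imread('pics/s7.png')
a=cv2.resize(T[160:290,330:440],(400,470),interpolation=cv2.INTER_CUBIC)
b=cv2.resize(S[130:230,270:370],(400,470),interpolation=cv2.INTER_CUBIC)
cv2.imwrite('pics/z7.png',np.hstack([a,b]))
from meas import *
for n,(C,im) in clouds().items():
    near=np.hypot(C[...,0]-.46,C[...,1]+.28)<.09
    for nm,lo,hi in(('hi',.05,.2),('cap',.0785,.09),('tower',.033,.039)):
        m=near&(C[...,2]>lo)&(C[...,2]<hi)
        if m.sum()>5:print(n,nm,m.sum(),rect(C[m]),np.percentile(C[m][:,2],[5,50,95]))
```

```text
top tower 168 (array([ 459.2, -259.4]), array([ 48.4, 131.9]), 6.6) [0.03339304 0.035919   0.0383807 ]
```

View pics/z7.png

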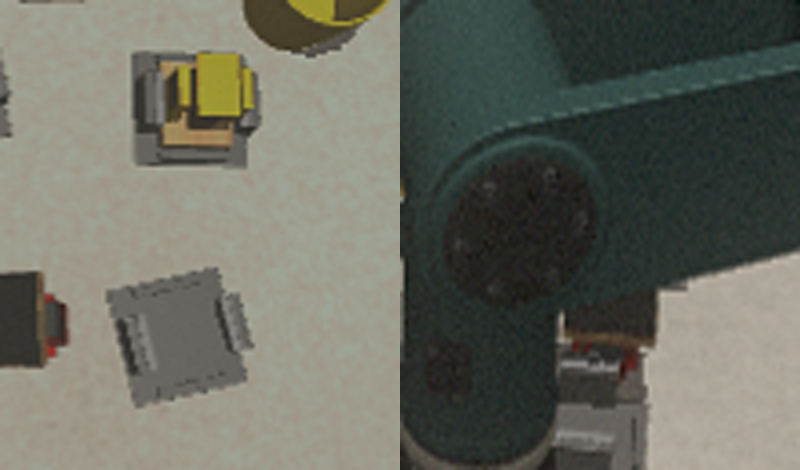

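View pics/t7.png

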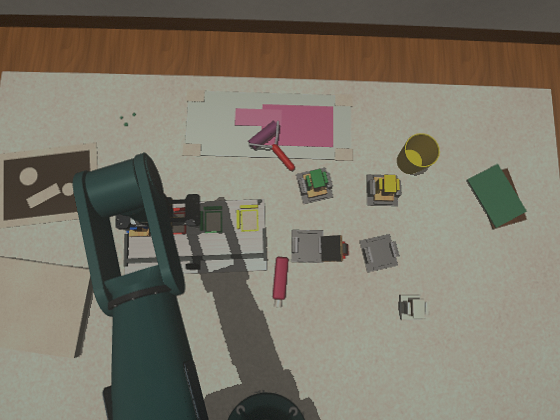

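Run:
```python
from plan import *
plan([(.40,-.16,.25,.073)])
```

```text
[-0.291, 0.786, -0.281] [0.0, -0.0, -0.002] rows>= 3.0
   [-0.294, 0.785, -0.281] [0.0, -0.0, 0.0] rows>= 3.0
   [-0.294, 0.785, -0.281] [0.0, -0.0, 0.0] rows>= 3.0
   [-0.294, 0.785, -0.28] [0.0, -0.0, 0.0] rows>= 3.0
   [-0.294, 0.786, -0.281] [0.0, -0.0, 0.0] rows>= 3.0
-- 0.4 -0.16 0.25 0.073
```

Request:
move_arm(
  increments=[
    [[0.9,0,0.3,-0.5,0,0,0],[0.9,-0.29,0.78,-0.8,0,0,0],[0.9,-0.29,0.78,-0.8,0,0,0],[0.9,-0.29,0.78,-0.8,0,0,0]],
  ],
)

```text
time: 21.9
tool_pos: [0.4941, 0.1596, 0.3753]
ee_rot: [3.14, -0.009, 0.066]
wrist_force: [0.8, 0.4, -0.1]
width: 0.0237
```

Request:
move_arm(
  increments=[
    [[0.9,-0.29,0.8,-0.2,0,0,0],[0.9,-0.29,0.8,-0.2,0,0,0],[0.9,-0.29,0.8,-0.2,0,0,0]],
  ],
)

```text
time: 22.15
tool_pos: [0.4703, 0.0773, 0.391]
ee_rot: [3.139, -0.002, 0.065]
wrist_force: [0.2, -0.1, 0.6]
width: 0.0435
```

Request:
move_arm(
  increments=[
    [[0.9,-0.29,0.8,-0.2,0,0,0],[0.9,-0.29,0.8,-0.2,0,0,0],[0.9,-0.29,0.8,-0.2,0,0,0]],
  ],
)

```text
time: 22.4
tool_pos: [0.4471, -0.0044, 0.4108]
ee_rot: [3.138, -0.002, 0.065]
wrist_force: [1.0, 0.6, -0.1]
width: 0.0637
```

Request:
move_arm(
  increments=[
    [[0.9,-0.29,0.8,-0.2,0,0,0],[0.9,-0.29,0.8,-0.2,0,0,0],[0.9,-0.29,0.8,-0.2,0,0,0]],
  ],
)

```text
time: 22.65
tool_pos: [0.424, -0.0862, 0.4305]
ee_rot: [3.138, -0.002, 0.064]
wrist_force: [1.0, 0.5, 0.4]
width: 0.0828
```

Request:
move_arm(
  increments=[
    [[0.9,-0.29,0.8,0,0,0,0],[0.9,-0.29,0.8,0,0,0,0],[0.9,-0.29,0.8,0,0,0,0],[0.9,-0.29,0.8,0,0,0,0],[0.9,-0.29,0.8,0,0,0,0]],
  ],
)

```text
time: 23.07
tool_pos: [0.402, -0.1635, 0.4287]
ee_rot: [-3.14, 0.0, 0.071]
wrist_force: [-0.0, -0.7, -1.0]
width: 0.0846
```

Run:
```python
from plan import *
st()
snap('wrist','w8.png')
im,d,p=snap('side','s8.png')
cv2.imwrite('pics/s8z.png',cv2.resize(cv2.imread('pics/s8.png')[150:270,230:390],None,fx=5,fy=5,interpolation=cv2.INTER_CUBIC)[:600,:800])
```

```text
t 23.07 grasp [ 401.9 -163.2  248.7] board [ 389.  -192.1] rpy [-3.1399  0.      0.071 ] F [-0.  -0.7 -1. ] w 84.6
```

View pics/w8.png

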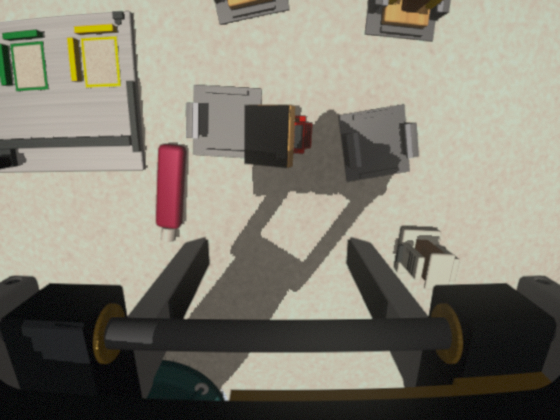

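View pics/s8z.png

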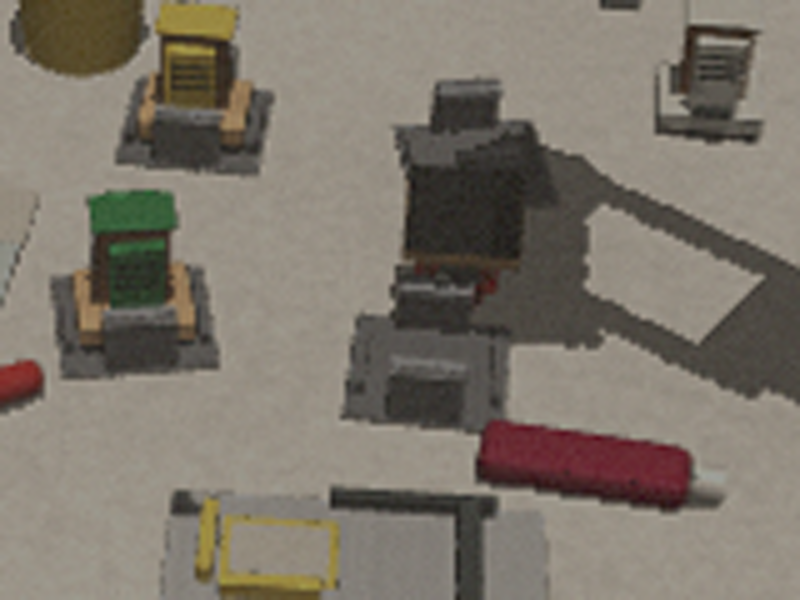

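Run:
```python
from h import *
for n in('side','wrist'):
    T=np.load('last_%s.npz'%n);C=cloud(T,T['d']);C[T['d']<=0]=np.nan
    v=T['im'].max(2)
    box=(np.abs(C[...,0]-.47)<.06)&(C[...,1]>-.21)&(C[...,1]<-.06)&(C[...,2]>.006)
    m=box&(C[...,2]>.015)&(v<60 if n=='wrist' else v<55)
    P=C[m];c=np.median(P,0)
    for _ in range(5):
        u,s,vt=np.linalg.svd(P-P.mean(0));nv=vt[2];r=np.abs((P-P.mean(0))@nv);P=P[r<.003]
        if len(P)<10:break
    print(n,m.sum(),len(P),nv,P.mean(0),P.min(0),P.max(0))
    e=cv2.minAreaRect(((P-P.mean(0))@vt[:2].T*1000).astype(np.float32));print(e,vt[:2])
    Q=C[box];hs=cv2.cvtColor(T['im'],cv2.COLOR_RGB2HSV)[box]
    red=(hs[:,1]>130)&((hs[:,0]<6)|(hs[:,0]>174));print('red',red.sum(),np.round(Q[red].min(0),3),np.round(np.median(Q[red],0),3),np.round(Q[red].max(0),3))
    wood=(hs[:,1]>80)&(hs[:,0]>8)&(hs[:,0]<22);print('wood',wood.sum(),np.round(Q[wood].min(0),3),np.round(np.median(Q[wood],0),3),np.round(Q[wood].max(0),3))
```

```text
side 1972 277 [0.99594938 0.06138471 0.065702  ] [ 0.43532038 -0.13377083  0.42267102] [ 0.42005229 -0.1805016   0.01646358] [ 0.46327847 -0.10108315  0.59440251]
((116.76359558105469, -8.82742691040039), (579.8577270507812, 74.24010467529297), 0.41090381145477295) [[ 0.06824806 -0.04034265 -0.99685238]
 [-0.0585409   0.99729855 -0.04436862]]
red 28 [ 0.412 -0.166  0.007] [ 0.434 -0.12   0.561] [ 0.453 -0.099  0.588]
wood 152 [ 0.411 -0.208  0.01 ] [ 0.44  -0.131  0.423] [ 0.493 -0.098  0.597]Traceback (most recent call last):
  File "<stdin>", line 9, in <module>
    u, s, vh = gufunc(a, signature=signature)
               ~~~~~~^^^^^^^^^^^^^^^^^^^^^^^^
numpy._core._exceptions._ArrayMemoryError: Unable to allocate 14.7 GiB for an array with shape (44351, 44351) and data type float64
```

Run:
```python
from h import *
for n in('side','wrist'):
    T=np.load('last_%s.npz'%n);C=cloud(T,T['d']);C[T['d']<=0]=np.nan
    v=T['im'].max(2)
    box=(np.abs(C[...,0]-.47)<.06)&(C[...,1]>-.21)&(C[...,1]<-.06)&(C[...,2]>.006)&(C[...,2]<.11)
    m=box&(C[...,2]>.043)
    k,l,st,ce=cv2.connectedComponentsWithStats(m.astype(np.uint8));i=1+np.argmax(st[1:,4]);m=l==i
    P=C[m]
    print(n,m.sum())
    for _ in range(6):
        u,s,vt=np.linalg.svd(P-P.mean(0),full_matrices=False);nv=vt[2];r=np.abs((P-P.mean(0))@nv);P=P[r<max(.0025,np.percentile(r,90))]
    print(len(P),np.round(nv*np.sign(nv[2]),3),np.round(P.mean(0),4),np.round(P.min(0),3),np.round(P.max(0),3))
    e=cv2.minAreaRect(((P-P.mean(0))@vt[:2].T*1000).astype(np.float32));print(e,np.round(vt[:2],3), np.round(P.mean(0)+np.array(e[0])/1000@vt[:2],4))
    Q=C[box];hs=cv2.cvtColor(T['im'],cv2.COLOR_RGB2HSV)[box]
    red=(hs[:,1]>130)&((hs[:,0]<6)|(hs[:,0]>174));print('red',red.sum(),np.round(Q[red].min(0),3),np.round(np.median(Q[red],0),3),np.round(Q[red].max(0),3))
    wood=(hs[:,1]>80)&(hs[:,0]>8)&(hs[:,0]<22);print('wood',wood.sum(),np.round(Q[wood].min(0),3),np.round(np.median(Q[wood],0),3),np.round(Q[wood].max(0),3))
    w=T['im'].copy()
    if n=='wrist': cv2.imwrite('pics/w8z.png',cv2.resize(w[70:200,170:430,::-1],None,fx=3,fy=3,interpolation=cv2.INTER_CUBIC))
```

```text
side 486
271 [-0.037  0.464  0.885] [ 0.4641 -0.144   0.0744] [ 0.433 -0.167  0.06 ] [ 0.495 -0.121  0.088]
((0.1877288818359375, -0.32836151123046875), (52.97723388671875, 61.584476470947266), 87.8644790649414) [[-0.998 -0.062 -0.009]
 [ 0.051 -0.884  0.465]] [ 0.4639 -0.1437  0.0743]
red 3 [ 0.445 -0.166  0.007] [ 0.448 -0.166  0.007] [ 0.453 -0.139  0.028]
wood 55 [ 0.433 -0.17   0.01 ] [ 0.455 -0.127  0.056] [ 0.493 -0.121  0.087]
wrist 3454
2507 [-0.019  0.435  0.9  ] [ 0.4645 -0.1435  0.0751] [ 0.432 -0.169  0.062] [ 0.496 -0.12   0.086]
((0.688385009765625, 0.04550743103027344), (62.23747634887695, 51.344791412353516), 3.502307415008545) [[-0.995 -0.099  0.027]
 [-0.101  0.895 -0.434]] [ 0.4638 -0.1435  0.0751]
red 199 [ 0.445 -0.196  0.012] [ 0.477 -0.186  0.043] [ 0.488 -0.174  0.07 ]
wood 438 [ 0.434 -0.197  0.008] [ 0.468 -0.17   0.08 ] [ 0.496 -0.137  0.086]
```

View pics/w8z.png

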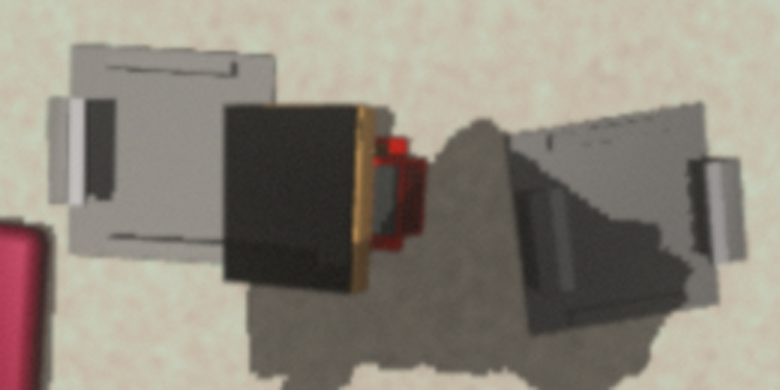

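Run:
```python
from plan import *
o=robot.get_obs();print(np.round(o['joint_positions'],3))
plan([(.464,-.1474,.20,1.67)])
```

```text
[-5.160e-01 -1.780e-01  1.578e+00  1.000e-03  1.742e+00  9.820e-01]
   [0.628, -0.107, 0.49] [-0.0, -0.001, -1.016] rows>= 13.0
-- 0.464 -0.1474 0.2 1.67
```

Request:
move_arm(
  increments=[
    [[0.9,0.3,-0.05,0.25,0,0,-0.08],[0.9,0.3,-0.05,0.25,0,0,-0.5],[0.9,0.3,-0.05,0.25,0,0,-0.5],[0.9,0.3,-0.05,0.25,0,0,-0.5],[0.9,0.3,-0.05,0.25,0,0,-0.5],[0.9,0.3,-0.05,0.25,0,0,-0.5],[0.9,0.3,-0.05,0.25,0,0,-0.5],[0.9,0.3,-0.05,0.25,0,0,-0.5]],
  ],
)

```text
time: 23.83
tool_pos: [0.4318, -0.1552, 0.4042]
ee_rot: [-3.141, -0.0, 0.861]
wrist_force: [-1.2, -0.4, 0.3]
width: 0.0843
```

Run:
```python
from plan import *
st();plan([(.464,-.1474,.15,1.67)])
```

```text
t 23.83 grasp [ 431.8 -155.1  224.2] board [ 419.3 -186.2] rpy [-3.1415e+00 -4.0000e-04  8.6050e-01] F [-1.2 -0.4  0.3] w 84.3
   [0.269, 0.194, 0.742] [0.0, -0.0, -0.515] rows>= 7.0
-- 0.464 -0.1474 0.15 1.67
```

Request:
move_arm(
  increments=[
    [[1,0.27,0.19,0.35,0,0,-0.515],[1,0.27,0.19,0.35,0,0,-0.515],[1,0.27,0.19,0.74,0,0,-0.515],[1,0.27,0.19,0.74,0,0,-0.515],[1,0.27,0.19,0.74,0,0,-0.515],[1,0.27,0.19,0.74,0,0,-0.515],[1,0.27,0.19,0.74,0,0,-0.515],[1,0.27,0.19,0.74,0,0,-0.515]],
  ],
)

```text
time: 24.5
tool_pos: [0.4636, -0.1477, 0.3301]
ee_rot: [-3.142, -0.0, 1.668]
wrist_force: [-0.3, -0.7, 0.3]
width: 0.0939
```

Run:
```python
from plan import *
st();snap('wrist','w9.png');plan([(.464,-.1474,.067,1.67)])
```

```text
t 24.5 grasp [ 463.6 -147.6  150.1] board [ 451.6 -181. ] rpy [-3.1416e+00 -3.0000e-04  1.6676e+00] F [-0.3 -0.7  0.3] w 93.9
   [0.004, 0.004, 0.832] [0.0, -0.0, -0.003] rows>= 2.0
-- 0.464 -0.1474 0.067 1.67
```

View pics/w9.png

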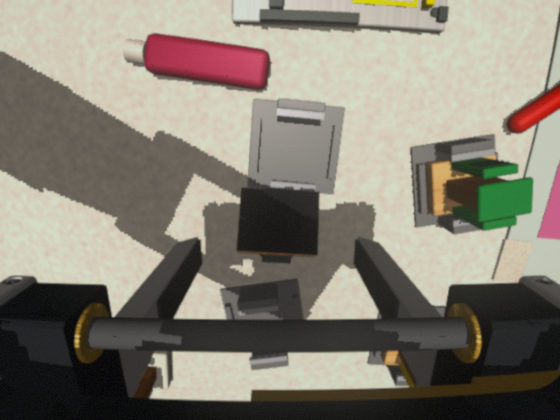

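Request:
move_arm(
  increments=[
    [[1,0,0,0.3,0,0,0],[1,0,0,0.6,0,0,0],[1,0,0,0.8,0,0,0],[1,0,0,0.8,0,0,0],[1,0,0,0.8,0,0,0],[1,0,0,0.8,0,0,0],[1,0,0,0.8,0,0,0]],
  ],
)

```text
time: 25.13
tool_pos: [0.4641, -0.1491, 0.2525]
ee_rot: [3.138, 0.002, 1.665]
wrist_force: [0.2, 0.1, 0.6]
width: 0.094
```

Run:
```python
from plan import *
st();plan([(.464,-.1474,.067,1.67)])
```

```text
t 25.13 grasp [ 464.7 -149.4   72.5] board [ 452.6 -182.9] rpy [3.1381e+00 2.1000e-03 1.6655e+00] F [0.2 0.1 0.6] w 94.0
   [0.017, 0.001, 0.055] [0.002, 0.001, -0.003] rows>= 1.0
-- 0.464 -0.1474 0.067 1.67
```

Request:
move_arm(
  increments=[
    [[1,0.015,0,0.05,0,0,0],[1,0.015,0,0.05,0,0,0],[0,0.015,0,0.05,0,0,0],[0,0.015,0,0.05,0,0,0],[0,0.015,0,0.05,0,0,0],[0,0.015,0,0.05,0,0,0],[0,0.015,0,0.05,0,0,0],[0,0.015,0,0.05,0,0,0]],
  ],
)

```text
time: 25.8
tool_pos: [0.4632, -0.1475, 0.2454]
ee_rot: [3.141, 0.0, 1.666]
wrist_force: [1.5, 0.5, 0.1]
width: 0.0637
```

Request:
move_arm(
  increments=[
    [[0,0,0,0,0,0,0],[0,0,0,-0.1,0,0,0],[0,0,0,-0.2,0,0,0],[0,0,0,-0.4,0,0,0],[0,0,0,-0.6,0,0,0],[0,0,0,-0.8,0,0,0],[0,0,0,-0.8,0,0,0]],
  ],
)

```text
time: 26.38
tool_pos: [0.464, -0.1479, 0.3306]
ee_rot: [3.134, 0.005, 1.666]
wrist_force: [0.7, -0.4, -2.2]
width: 0.0641
```

Run:
```python
from plan import *
st();snap('side','s10.png');snap('wrist','w10.png')
cv2.imwrite('pics/s10z.png',cv2.resize(cv2.imread('pics/s10.png')[90:270,230:390],None,fx=3,fy=3,interpolation=cv2.INTER_CUBIC))
```

```text
t 26.38 grasp [ 465.6 -148.6  150.6] board [ 453.5 -182.1] rpy [3.1335 0.0047 1.6659] F [ 0.7 -0.4 -2.2] w 64.1
```

View pics/s10z.png

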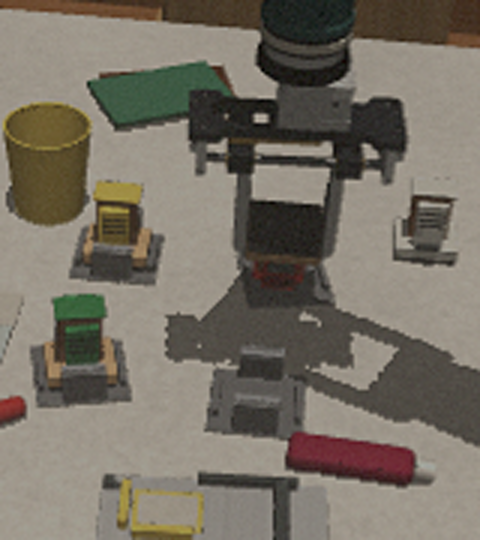

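View pics/w10.png

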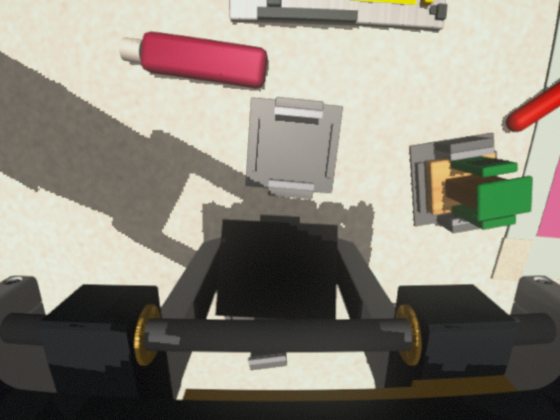

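```bash
cat >> plan.py <<'E'
def plant(g,yaw,tilt,p=None,R=None,show=True):
    """grasp point g (m), tilt deg: + => rotation by -tilt about tool y"""
    o=robot.get_obs()
    if p is None: p=np.array(o['tool_pos']);R=Ro.from_euler('xyz',o['ee_rot'])
    Rg=Ro.from_euler('xyz',[np.pi,0,yaw])*Ro.from_rotvec([0,-np.radians(tilt),0])
    pg=np.array(g)-Rg.apply([0,0,.18])
    f=np.round(R.inv().apply(pg-p)*10,3);rv=np.round((R.inv()*Rg).as_rotvec()/(np.pi/2),3)
    print('to',np.round(g,4),tilt,':',f.tolist(),rv.tolist(),'rows>=',np.ceil(np.linalg.norm(f)*100/41.7),np.ceil(np.linalg.norm(rv)*90/7.16))
    return p+R.apply(f/10),R*Ro.from_rotvec(rv*np.pi/2)
def stt():
    o=robot.get_obs();R=Ro.from_euler('xyz',o['ee_rot']);g=o['tool_pos']+R.apply([0,0,.18])
    z=R.apply([0,0,1]);y=R.apply([0,1,0])
    print('t',round(o['time'],2),'grasp',np.round(g*1000,1),'toolz',np.round(z,3),'tooly',np.round(y,3),'q',np.round(o['joint_positions'],2),'F',np.round(o['wrist_force'],1),'w',round(o['width']*1000,1))
E
python3 - <<'E'
from plan import *
stt()
a=plant((.41,-.17,.16),1.665,15)
a=plant((.36,-.19,.16),1.665,45,*a)
a=plant((.36,-.19,.16),1.665,58,*a)
E
```

```text
t 26.48 grasp [ 463.5 -147.6  146.1] toolz [ 0.002 -0.001 -1.   ] tooly [0.995 0.095 0.002] q [-0.42 -0.03  1.64 -0.    1.52 -0.52] F [-1.1  1.  -3.6] w 64.3
to [ 0.41 -0.17  0.16] 15 : [0.292, -0.55, -0.079] [0.001, -0.166, 0.0] rows>= 2.0 3.0
to [ 0.36 -0.19  0.16] 45 : [0.753, -0.516, 0.281] [0.0, -0.333, 0.0] rows>= 3.0 5.0
to [ 0.36 -0.19  0.16] 58 : [0.405, -0.0, 0.046] [0.0, -0.145, 0.0] rows>= 1.0 2.0
```

Request:
move_arm(
  increments=[
    [[0,0.07,-0.14,-0.02,0,-0.04,0],[0,0.15,-0.28,-0.04,0,-0.083,0],[0,0.22,-0.41,-0.06,0,-0.125,0],[0,0.29,-0.55,-0.08,0,-0.166,0],[0,0.29,-0.55,-0.08,0,-0.166,0]],
  ],
)

```text
time: 26.9
tool_pos: [0.4033, -0.1224, 0.3312]
ee_rot: [-3.137, 0.26, 1.668]
wrist_force: [-0.2, 0.9, -3.3]
width: 0.0641
```

Run:
```python
from plan import *
stt()
```

```text
t 26.9 grasp [ 407.  -168.5  157.3] toolz [ 0.02  -0.256 -0.966] tooly [ 0.995  0.096 -0.005] q [-0.34 -0.21  1.8  -0.24  1.44 -0.42] F [-0.2  0.9 -3.3] w 64.1
```

Request:
move_arm(
  increments=[
    [[0,0.15,-0.1,0.05,0,-0.065,0],[0,0.3,-0.2,0.1,0,-0.13,0],[0,0.45,-0.3,0.16,0,-0.2,0],[0,0.6,-0.41,0.22,0,-0.265,0],[0,0.75,-0.51,0.28,0,-0.333,0],[0,0.75,-0.51,0.28,0,-0.333,0]],
  ],
)

```text
time: 27.4
tool_pos: [0.3461, -0.0617, 0.2817]
ee_rot: [-3.127, 0.781, 1.679]
wrist_force: [-0.4, 0.9, -3.5]
width: 0.0638
```

Run:
```python
from plan import *
stt()
snap('side','s11.png')
cv2.imwrite('pics/s11z.png',cv2.resize(cv2.imread('pics/s11.png')[90:300,250:430],None,fx=3,fy=2.8,interpolation=cv2.INTER_CUBIC))
a=plant((.36,-.19,.16),1.665,56)
a=plant((.36,-.19,.08),1.665,56,*a)
```

```text
t 27.4 grasp [ 357.2 -187.8  153.8] toolz [ 0.062 -0.701 -0.71 ] tooly [ 0.995  0.098 -0.01 ] q [-0.04 -0.31  2.07 -0.8   1.35  0.03] F [-0.4  0.9 -3.5] w 63.8
to [ 0.36 -0.19  0.16] 56 : [0.31, 0.006, 0.016] [-0.001, -0.127, 0.005] rows>= 1.0 2.0
to [ 0.36 -0.19  0.08] 56 : [0.663, 0.0, 0.446] [0.0, 0.0, 0.0] rows>= 2.0 0.0
```

View pics/s11z.png

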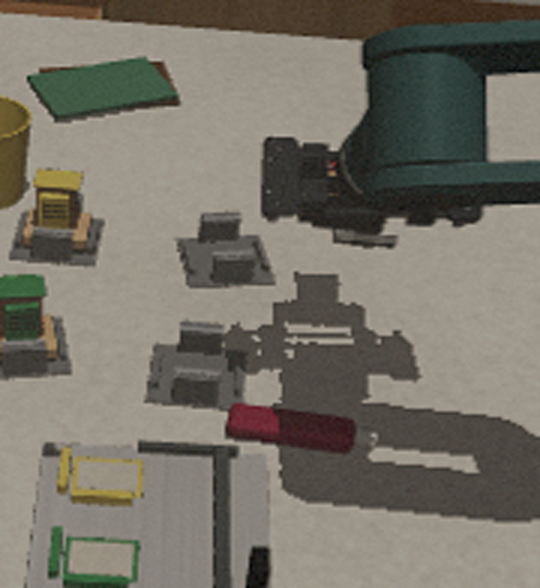

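Request:
move_arm(
  increments=[
    [[0,0.15,0,0,0,-0.06,0],[0,0.31,0,0.02,0,-0.125,0],[0,0.31,0,0.02,0,-0.125,0],[0,0.31,0,0.02,0,-0.125,0]],
  ],
)

```text
time: 27.78
tool_pos: [0.3474, -0.0433, 0.263]
ee_rot: [-3.136, 0.975, 1.671]
wrist_force: [-0.6, -0.5, -2.6]
width: 0.064
```

Run:
```python
from plan import *
stt()
a=plant((.36,-.19,.08),1.665,56)
a=plant((.36,-.19,.038),1.665,56,*a)
```

```text
t 27.78 grasp [ 361.3 -191.7  162. ] toolz [ 0.077 -0.824 -0.561] tooly [ 0.995  0.095 -0.003] q [ 0.07 -0.24  2.11 -1.    1.39  0.23] F [-0.6 -0.5 -2.6] w 64.0
to [ 0.36 -0.19  0.08] 56 : [0.693, -0.01, 0.445] [-0.0, -0.001, 0.002] rows>= 2.0 1.0
to [ 0.36  -0.19   0.038] 56 : [0.348, 0.0, 0.235] [-0.0, -0.0, 0.0] rows>= 2.0 0.0
```

Request:
move_arm(
  increments=[
    [[0,0.2,0,0.13,0,0,0],[0,0.4,0,0.26,0,0,0],[0,0.6,0,0.385,0,0,0],[0,0.69,0,0.445,0,0,0],[0,0.69,0,0.445,0,0,0]],
  ],
)

```text
time: 28.2
tool_pos: [0.3466, -0.0427, 0.1801]
ee_rot: [-3.135, 0.976, 1.669]
wrist_force: [-0.7, 0.2, -2.2]
width: 0.0643
```

Run:
```python
from plan import *
stt()
snap('wrist','w12.png')
a=plant((.36,-.19,.038),1.665,56)
```

```text
t 28.2 grasp [ 359.9 -191.1   79.1] toolz [ 0.074 -0.825 -0.561] tooly [ 0.996  0.092 -0.004] q [ 0.08 -0.1   2.19 -1.04  1.28  0.43] F [-0.7  0.2 -2.2] w 64.3
to [ 0.36  -0.19   0.038] 56 : [0.364, -0.011, 0.229] [-0.001, 0.0, 0.0] rows>= 2.0 1.0
```

View pics/w12.png

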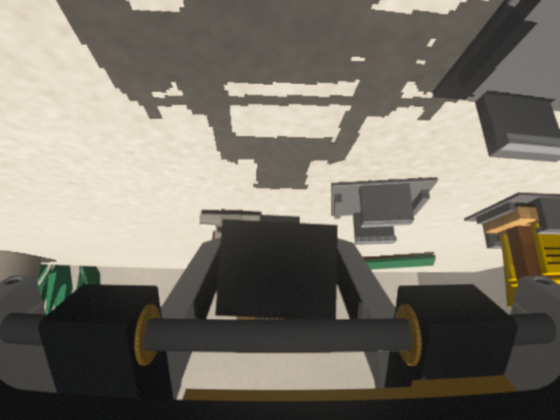

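Run:
```python
from plan import *
a=plant((.36,-.19,.046),1.665,53)
a=plant((.36,-.19,.036),1.665,53,*a)
```

```text
to [ 0.36  -0.19   0.046] 53 : [0.203, -0.011, 0.187] [-0.001, 0.033, 0.0] rows>= 1.0 1.0
to [ 0.36  -0.19   0.036] 53 : [0.08, -0.0, 0.06] [-0.0, 0.0, 0.0] rows>= 1.0 0.0
```

Request:
move_arm(
  increments=[
    [[0,0.1,-0.01,0.09,0,0.033,0],[0,0.2,-0.01,0.185,0,0.033,0],[0,0.2,-0.01,0.185,0,0.033,0],[0,0.2,-0.01,0.185,0,0.033,0]],
  ],
)

```text
time: 28.58
tool_pos: [0.3468, -0.0466, 0.1559]
ee_rot: [3.139, 0.928, 1.663]
wrist_force: [0.5, -0.2, -3.0]
width: 0.0643
```

Request:
move_arm(
  increments=[
    [[0,0.04,0,0.03,0,0,0],[0,0.08,0,0.06,0,0,0],[0,0.08,0,0.06,0,0,0]],
  ],
)

```text
time: 28.83
tool_pos: [0.346, -0.046, 0.1444]
ee_rot: [-3.141, 0.928, 1.666]
wrist_force: [-0.0, -0.0, -3.1]
width: 0.064
```

Run:
```python
from plan import *
stt()
```

```text
t 28.83 grasp [ 359.6 -189.5   36.5] toolz [ 0.076 -0.797 -0.6  ] tooly [ 0.995  0.095 -0.   ] q [ 0.05 -0.04  2.21 -1.03  1.2   0.48] F [-0.  -0.  -3.1] w 64.0
```

Request:
move_arm(
  increments=[
    [[0,0.02,0,0.015,0,0,0],[0,0.04,0,0.03,0,0,0],[0,0.04,0,0.03,0,0,0]],
  ],
)

```text
time: 29.08
tool_pos: [0.3463, -0.046, 0.1398]
ee_rot: [3.141, 0.929, 1.667]
wrist_force: [0.0, -0.0, -0.3]
width: 0.0641
```

Request:
move_arm(
  increments=[
    [[0,0.02,0,0.015,0,0,0],[0,0.04,0,0.03,0,0,0],[0,0.04,0,0.03,0,0,0]],
  ],
)

```text
time: 29.33
tool_pos: [0.3464, -0.0461, 0.1348]
ee_rot: [3.141, 0.929, 1.666]
wrist_force: [1.8, 3.5, 1.6]
width: 0.0639
```

Request:
move_arm(
  increments=[
    [[0.6,0,0,0,0,0,0],[1,0,0,0,0,0,0],[1,0,0,0,0,0,0],[1,0,0,0,0,0,0],[1,0,0,0,0,0,0],[1,-0.1,0,-0.2,0,0,0],[1,-0.2,0,-0.4,0,0,0]],
  ],
)

```text
time: 29.92
tool_pos: [0.343, -0.0263, 0.1738]
ee_rot: [-3.134, 0.928, 1.67]
wrist_force: [0.6, -0.3, -0.5]
width: 0.0936
```

Request:
move_arm(
  increments=[
    [[1,-0.2,0,-0.4,0,0,0],[1,-0.4,0,-0.8,0,0,0],[1,-0.4,0,-0.8,0,0,0],[1,-0.4,0,-0.8,0,0,0]],
  ],
)

```text
time: 30.25
tool_pos: [0.3411, 0.0146, 0.2571]
ee_rot: [3.13, 0.928, 1.658]
wrist_force: [0.3, -0.1, 0.0]
width: 0.0938
```

Run:
```python
from plan import *
stt()
snap('side','s13.png');snap('top','t13.png');snap('wrist','w13.png')
a=cv2.resize(cv2.imread('pics/s13.png')[120:280,280:440],(400,400),interpolation=cv2.INTER_CUBIC)
b=cv2.resize(cv2.imread('pics/t13.png')[220:360,300:440],(400,400),interpolation=cv2.INTER_CUBIC)
cv2.imwrite('pics/z13.png',np.hstack([a,b]))
```

```text
t 30.25 grasp [ 355.8 -128.7  149.2] toolz [ 0.082 -0.796 -0.6  ] tooly [0.995 0.097 0.007] q [ 0.23 -0.22  2.09 -0.92  1.49  0.32] F [ 0.3 -0.1  0. ] w 93.8
```

View pics/z13.png

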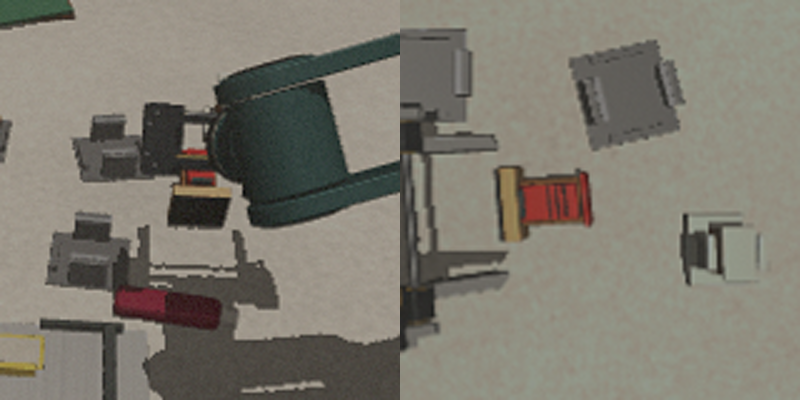

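View pics/w13.png

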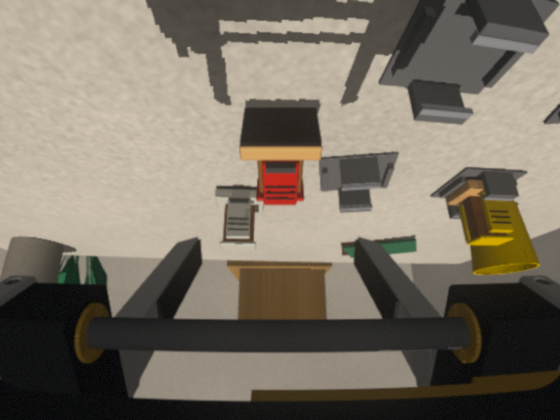

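Run:
```python
from h import *
for n in('top','wrist','side'):
    T=np.load('last_%s.npz'%n);C=cloud(T,T['d']);C[T['d']<=0]=np.nan
    hs=cv2.cvtColor(T['im'],cv2.COLOR_RGB2HSV)
    box=(np.abs(C[...,0]-.36)<.06)&(C[...,1]>-.29)&(C[...,1]<-.13)&(C[...,2]>.008)&(C[...,2]<.09)
    red=box&(hs[...,1]>130)&((hs[...,0]<6)|(hs[...,0]>174));wood=box&(hs[...,1]>70)&(hs[...,0]>8)&(hs[...,0]<22)
    for nm,m in(('red',red),('wood',wood),('dark',box&(T['im'].max(2)<60)),('all',box)):
        if m.sum()>5:
            P=C[m];r=cv2.minAreaRect((P[:,:2]*1000).astype(np.float32));print(n,nm,m.sum(),np.round(r[0],1),np.round(r[1],1),round(r[2],1),'z',np.round(np.percentile(P[:,2],[2,50,98])*1000,1),'y',np.round(np.percentile(P[:,1],[2,98])*1000,1),'x',np.round(np.percentile(P[:,0],[2,98])*1000,1))
```

```text
top red 247 [ 365.6 -210.2] [60.5 41.5] 89.2 z [47.6 62.5 72.2] y [-238.4 -181.5] x [347.9 383.2]
top wood 244 [ 360.9 -196.4] [61.8 69. ] 5.0 z [17.6 50.7 59.8] y [-230.2 -161.7] x [330.1 388.9]
top dark 27 [ 361.2 -195.2] [51.4 70.8] 5.1 z [43.3 48.9 63.4] y [-230.8 -159.3] x [333.5 382.5]
top all 643 [ 370.1 -216.2] [ 66.1 126.8] 14.8 z [28.  55.2 71. ] y [-237.8 -159.3] x [330.3 387.4]
wrist red 1270 [ 361.1 -202.9] [44.5 60.7] 8.7 z [53.6 62.8 70.5] y [-230.3 -175. ] x [345.6 384.3]
wrist wood 1769 [ 362.2 -196.7] [64.  81.4] 5.4 z [33.9 50.1 53.9] y [-223.4 -156.6] x [329.6 388.9]
wrist dark 2532 [ 359.3 -165.7] [59.8 21.3] 5.7 z [ 8.9 31.8 57.1] y [-174.4 -154.7] x [330.5 387.2]
wrist all 5785 [ 372.4 -218.5] [ 66.5 137.4] 15.3 z [10.2 48.5 69.3] y [-229.1 -155.4] x [329.7 388.6]
side red 49 [ 364.  -206.6] [30.  56.1] 7.4 z [55.1 59.6 70.4] y [-231.8 -182.2] x [347.7 379.7]
side wood 138 [ 360.5 -195.1] [73.2 62.3] 86.5 z [12.1 50.9 56.2] y [-211.2 -162. ] x [331.2 391.9]
side dark 234 [ 365.2 -171. ] [46.4 62.7] 55.5 z [ 9.6 32.  59.1] y [-181.9 -159. ] x [332.  390.4]
side all 438 [ 361.7 -196.7] [64.3 75.9] 5.0 z [10.5 46.6 65.6] y [-225.6 -159.7] x [329.6 391. ]
```

Run:
```python
from h import *
for n in('top','wrist','side'):
    T=np.load('last_%s.npz'%n);C=cloud(T,T['d']);C[T['d']<=0]=np.nan
    print(n)
    for y in np.arange(-.25,-.145,.006):
        m=(np.abs(C[...,0]-.363)<.01)&(np.abs(C[...,1]-y)<.003)&(C[...,2]<.12)
        if m.sum()>2: print('  %.3f'%y,m.sum(),np.round(np.percentile(C[m][:,2],[10,50,90])*1000,1),T['im'][m].mean(0).astype(int))
```

```text
top
  -0.250 5 [1.1 1.2 1.7] [129 120 109]
  -0.244 3 [37.8 39.5 40.7] [82 55 49]
  -0.238 7 [46.2 49.3 57.2] [85 41 37]
  -0.232 21 [56.  60.7 63. ] [105  51  44]
  -0.226 9 [53.4 57.7 66.7] [107  58  45]
  -0.220 22 [67.4 70.6 72.2] [145  56  50]
  -0.214 22 [66.3 67.8 70.8] [107  52  47]
  -0.208 21 [63.4 64.5 69.1] [107  52  47]
  -0.202 25 [62.4 64.3 66.4] [122  54  48]
  -0.196 21 [58.4 61.  64.9] [143  54  48]
  -0.190 24 [56.8 59.7 61.9] [146  54  47]
  -0.184 18 [54.2 57.7 60.4] [136  52  46]
  -0.178 20 [55.7 59.  62. ] [74 62 55]
  -0.172 21 [49.9 52.7 57. ] [135 116  78]
  -0.166 24 [ 2.  52.3 53.5] [140 122  86]
  -0.160 34 [-0.9 46.2 49.9] [109 104  91]
  -0.154 17 [-3.1 -0.8  3.4] [142 137 124]
  -0.148 19 [-1.2  0.4  1.4] [145 141 128]
wrist
  -0.220 71 [69.4 70.1 70.8] [187  63  53]
  -0.214 98 [67.6 68.6 69.4] [147  42  35]
  -0.208 109 [65.6 66.5 68. ] [138  42  35]
  -0.202 122 [63.4 64.3 65.8] [145  42  34]
  -0.196 126 [61.1 62.3 63.5] [156  41  33]
  -0.190 134 [59.2 60.3 61.6] [193  41  30]
  -0.184 59 [58.1 58.8 59.5] [191  42  32]
  -0.178 99 [51.6 60.9 62. ] [106  58  49]
  -0.172 545 [-0.5 52.5 60.3] [77 64 52]
  -0.166 560 [-0.8 20.4 51.8] [102  84  61]
  -0.160 651 [ 0.  37.6 49.5] [101  86  66]
  -0.154 245 [-0.7  0.4 46.9] [122 113 101]
  -0.148 140 [-0.9 -0.2  0.4] [191 179 162]
side
  -0.232 3 [63.4 63.7 64.4] [145  44  41]
  -0.226 5 [64.9 65.  66.5] [145  52  46]
  -0.220 4 [66.7 67.5 69.8] [118  49  42]
  -0.196 8 [56.6 57.4 59.5] [152  53  48]
  -0.190 5 [57.9 59.1 60.1] [146  52  48]
  -0.184 17 [51.6 58.4 61.5] [66 58 51]
  -0.178 27 [ 2.8 53.3 60.6] [83 71 56]
  -0.172 50 [-0.3 15.2 50.8] [80 72 59]
  -0.166 50 [ 1.2 33.8 48.4] [58 53 47]
  -0.160 24 [-0.2 36.2 51.2] [96 90 82]
  -0.154 9 [-0.7  0.4  2.2] [154 147 136]
  -0.148 11 [-1.6  1.   1.4] [155 149 137]
```

Run:
```python
from plan import *
stt()
a=plant((.362,-.17,.15),1.665,25)
a=plant((.363,-.2026,.12),1.665,-12,*a)
a=plant((.363,-.2026,.037),1.665,-12,*a)
```

```text
t 30.4 grasp [ 352.8 -130.1  145. ] toolz [ 0.074 -0.797 -0.599] tooly [ 0.996  0.094 -0.003] q [ 0.23 -0.21  2.09 -0.92  1.49  0.32] F [ 0.2 -0.3  0.8] w 94.2
to [ 0.362 -0.17   0.15 ] 25 : [-1.134, 0.049, 0.508] [-0.001, 0.313, 0.001] rows>= 3.0 4.0
to [ 0.363  -0.2026  0.12  ] -12 : [-1.251, -0.021, 0.772] [-0.001, 0.411, 0.0] rows>= 4.0 6.0
to [ 0.363  -0.2026  0.037 ] -12 : [-0.172, -0.0, 0.812] [0.0, 0.0, 0.0] rows>= 2.0 0.0
```

Request:
move_arm(
  increments=[
    [[1,-0.33,0.01,0.17,0,0.07,0],[1,-0.66,0.03,0.33,0,0.14,0],[1,-1.0,0.05,0.5,0,0.21,0],[1,-1.0,0.05,0.5,0,0.28,0],[1,-1.0,0.05,0.5,0,0.28,0]],
  ],
)

```text
time: 30.82
tool_pos: [0.3544, -0.088, 0.3045]
ee_rot: [3.141, 0.486, 1.657]
wrist_force: [-0.4, -0.3, 1.2]
width: 0.0941
```

Run:
```python
from plan import *
stt()
a=plant((.363,-.19,.13),1.665,8)
a=plant((.363,-.2026,.12),1.665,-12,*a)
a=plant((.363,-.2026,.037),1.665,-12,*a)
```

```text
t 30.82 grasp [ 361.8 -171.8  145.4] toolz [ 0.041 -0.465 -0.884] tooly [0.996 0.087 0.001] q [-0.21 -0.33  1.98 -0.47  1.36 -0.23] F [-0.4 -0.3  1.2] w 94.1
to [ 0.363 -0.19   0.13 ] 8 : [-0.701, -0.005, 0.328] [-0.001, 0.22, -0.005] rows>= 2.0 3.0
to [ 0.363  -0.2026  0.12  ] -12 : [-0.726, -0.012, 0.226] [-0.0, 0.223, 0.0] rows>= 2.0 3.0
to [ 0.363  -0.2026  0.037 ] -12 : [-0.172, -0.0, 0.812] [-0.0, -0.0, 0.0] rows>= 2.0 0.0
```

Request:
move_arm(
  increments=[
    [[1,-0.35,0,0.15,0,0.08,0],[1,-0.7,0,0.33,0,0.16,0],[1,-0.7,0,0.33,0,0.22,0],[1,-0.7,0,0.33,0,0.22,0]],
  ],
)

```text
time: 31.15
tool_pos: [0.3614, -0.1641, 0.3056]
ee_rot: [-3.136, 0.139, 1.66]
wrist_force: [-0.4, 0.0, -0.3]
width: 0.094
```

Request:
move_arm(
  increments=[
    [[1,-0.35,0,0.1,0,0.08,0],[1,-0.72,0,0.22,0,0.16,0],[1,-0.72,0,0.22,0,0.223,0],[1,-0.72,0,0.22,0,0.223,0],[1,-0.72,0,0.22,0,0.223,0],[1,-0.72,0,0.22,0,0.223,0]],
  ],
)

```text
time: 31.65
tool_pos: [0.3691, -0.2346, 0.2956]
ee_rot: [-3.138, -0.206, 1.667]
wrist_force: [0.3, -0.3, 0.4]
width: 0.094
```

Run:
```python
from plan import *
stt()
snap('wrist','w14.png')
a=plant((.363,-.2026,.037),1.665,-12)
```

```text
t 31.65 grasp [ 365.  -198.1  119.4] toolz [-0.023  0.203 -0.979] tooly [ 0.995  0.097 -0.003] q [-0.74 -0.07  1.75  0.13  1.61 -0.84] F [ 0.3 -0.3  0.4] w 94.0
to [ 0.363  -0.2026  0.037 ] -12 : [-0.219, -0.03, 0.804] [-0.002, 0.003, 0.002] rows>= 2.0 1.0
```

View pics/w14.png

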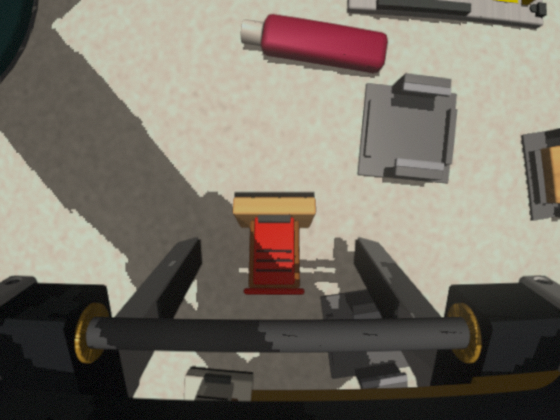

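Request:
move_arm(
  increments=[
    [[1,-0.07,-0.015,0.25,0,0,0],[1,-0.15,-0.015,0.5,0,0,0],[1,-0.22,-0.015,0.75,0,0,0],[1,-0.22,-0.015,0.79,0,0,0],[1,-0.22,-0.015,0.79,0,0,0],[1,-0.22,-0.015,0.79,0,0,0]],
  ],
)

```text
time: 32.2
tool_pos: [0.3685, -0.2409, 0.2161]
ee_rot: [3.141, -0.206, 1.668]
wrist_force: [0.4, -0.4, -0.1]
width: 0.0941
```

Run:
```python
from plan import *
stt()
snap('wrist','w15.png')
a=plant((.363,-.2026,.037),1.665,-12)
```

```text
t 32.2 grasp [ 365.  -204.4   39.9] toolz [-0.019  0.203 -0.979] tooly [0.995 0.096 0.001] q [-0.76  0.01  1.84  0.14  1.44 -0.88] F [ 0.4 -0.4 -0.1] w 94.1
to [ 0.363  -0.2026  0.037 ] -12 : [0.009, -0.02, 0.04] [0.001, 0.003, 0.002] rows>= 1.0 1.0
```

View pics/w15.png

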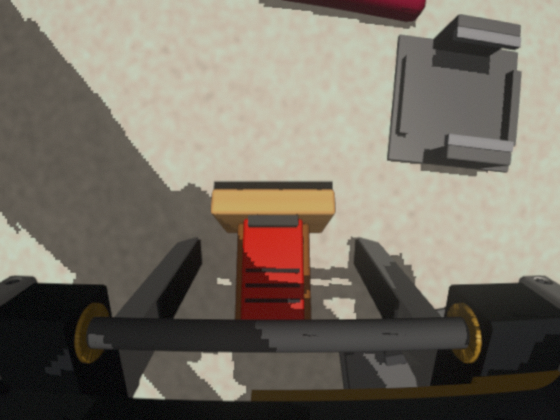

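Request:
move_arm(
  increments=[
    [[1,0.01,-0.015,0.03,0,0,0],[0,0.01,-0.015,0.03,0,0,0],[0,0.01,-0.015,0.03,0,0,0],[0,0.01,-0.015,0.03,0,0,0],[0,0.01,-0.015,0.03,0,0,0],[0,0.01,-0.015,0.03,0,0,0],[0,0.01,-0.015,0.03,0,0,0],[0,0.01,-0.015,0.03,0,0,0]],
  ],
)

```text
time: 32.92
tool_pos: [0.3664, -0.2403, 0.2122]
ee_rot: [-3.142, -0.207, 1.666]
wrist_force: [0.3, 0.3, 0.4]
width: 0.0507
```

Request:
move_arm(
  increments=[
    [[0,0,0,0,0,0,0],[0,0,0,0,0,0,0],[0,0,0,0,0,0,0],[0,0,0,0,0,0,0],[0,0,0,0,0,0,0]],
  ],
)

```text
time: 33.33
tool_pos: [0.3664, -0.2402, 0.2122]
ee_rot: [-3.142, -0.207, 1.666]
wrist_force: [-0.3, -0.3, 0.3]
width: 0.0401
```

Run:
```python
from plan import *
stt()
a=plant((.363,-.2026,.10),1.665,-12)
a=plant((.362,-.195,.13),1.665,15,*a)
a=plant((.36,-.19,.13),1.665,35,*a)
a=plant((.36,-.19,.13),1.665,53,*a)
```

```text
t 33.33 grasp [ 362.9 -203.4   36.1] toolz [-0.02   0.205 -0.979] tooly [ 0.995  0.095 -0.   ] q [-0.76  0.01  1.85  0.14  1.44 -0.88] F [-0.3 -0.3  0.3] w 40.1
to [ 0.363  -0.2026  0.1   ] -12 : [0.135, 0.001, -0.624] [-0.0, 0.001, 0.001] rows>= 2.0 1.0
to [ 0.362 -0.195  0.13 ] 15 : [0.954, -0.004, -0.082] [-0.0, -0.3, -0.0] rows>= 3.0 4.0
to [ 0.36 -0.19  0.13] 35 : [0.666, -0.015, 0.095] [-0.0, -0.222, -0.0] rows>= 2.0 3.0
to [ 0.36 -0.19  0.13] 53 : [0.556, -0.0, 0.088] [-0.0, -0.2, -0.0] rows>= 2.0 3.0
```

Neck held at 40.1 mm. Lift and tilt.

Request:
move_arm(
  increments=[
    [[0,0.04,0,-0.2,0,0,0],[0,0.08,0,-0.4,0,0,0],[0,0.135,0,-0.62,0,0,0],[0,0.135,0,-0.62,0,0,0]],
  ],
)

```text
time: 33.67
tool_pos: [0.3674, -0.2405, 0.2794]
ee_rot: [3.136, -0.202, 1.667]
wrist_force: [0.4, -0.8, -2.8]
width: 0.0397
```

Request:
move_arm(
  increments=[
    [[0,0.19,0,-0.01,0,-0.06,0],[0,0.38,0,-0.02,0,-0.12,0],[0,0.57,0,-0.04,0,-0.18,0],[0,0.76,0,-0.06,0,-0.24,0],[0,0.95,0,-0.08,0,-0.3,0]],
  ],
)

```text
time: 34.08
tool_pos: [0.357, -0.148, 0.3014]
ee_rot: [-3.14, 0.266, 1.666]
wrist_force: [0.2, 0.2, -3.4]
width: 0.0399
```

Request:
move_arm(
  increments=[
    [[0,0.17,0,0.02,0,-0.055,0],[0,0.33,0,0.04,0,-0.11,0],[0,0.5,-0.01,0.07,0,-0.165,0],[0,0.666,-0.015,0.095,0,-0.222,0]],
  ],
)

```text
time: 34.42
tool_pos: [0.3494, -0.0864, 0.2744]
ee_rot: [-3.14, 0.615, 1.667]
wrist_force: [-0.1, -0.2, -4.6]
width: 0.0397
```

Request:
move_arm(
  increments=[
    [[0,0.14,0,0.02,0,-0.05,0],[0,0.28,0,0.04,0,-0.1,0],[0,0.42,0,0.065,0,-0.15,0],[0,0.556,0,0.088,0,-0.2,0],[0,0.556,0,0.088,0,-0.2,0]],
  ],
)

```text
time: 34.83
tool_pos: [0.3447, -0.0456, 0.2326]
ee_rot: [-3.126, 0.924, 1.682]
wrist_force: [-0.4, 0.6, -3.3]
width: 0.0397
```

Run:
```python
from plan import *
stt()
snap('wrist','w16.png');snap('side','s16.png')
```

```text
t 34.83 grasp [ 357.9 -188.7  124.2] toolz [ 0.073 -0.795 -0.602] tooly [ 0.995  0.099 -0.009] q [ 0.05 -0.22  2.14 -0.96  1.33  0.25] F [-0.4  0.6 -3.3] w 39.7
```

View pics/w16.png

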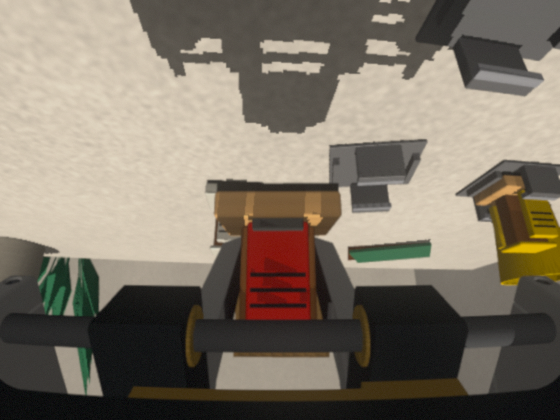

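View pics/s16.png

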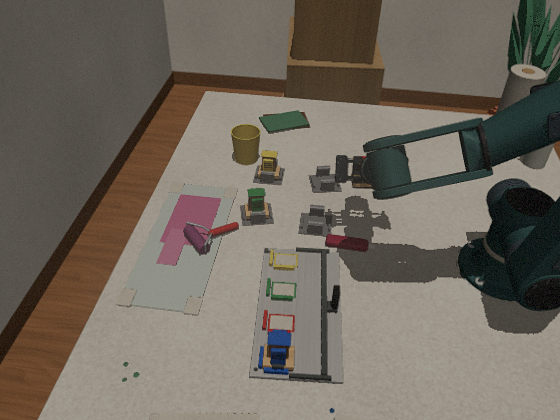

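Request:
move_arm(
  increments=[
    [[0,0.2,0,0.15,0,0,0],[0,0.4,0,0.3,0,0,0],[0,0.55,0,0.41,0,0,0],[0,0.575,0,0.43,0,0,0],[0,0.575,0,0.43,0,0,0]],
  ],
)

```text
time: 35.35
tool_pos: [0.3464, -0.0478, 0.1651]
ee_rot: [-3.138, 0.926, 1.667]
wrist_force: [0.3, -0.3, -2.8]
width: 0.0395
```

Request:
move_arm(
  increments=[
    [[0,0.02,0,0.015,0,0,0],[0,0.04,0,0.03,0,0,0],[0,0.04,0,0.03,0,0,0]],
  ],
)

```text
time: 35.6
tool_pos: [0.3471, -0.0472, 0.1614]
ee_rot: [3.138, 0.927, 1.662]
wrist_force: [-0.3, -0.0, -2.8]
width: 0.0397
```

Run:
```python
from plan import *
stt()
```

```text
t 35.6 grasp [ 361.  -190.5   53.3] toolz [ 0.077 -0.796 -0.601] tooly [0.996 0.095 0.002] q [ 0.05 -0.08  2.2  -1.02  1.22  0.44] F [-0.3 -0.  -2.8] w 39.7
```

Request:
move_arm(
  increments=[
    [[0,0.02,0,0.015,0,0,0],[0,0.04,0,0.03,0,0,0],[0,0.04,0,0.03,0,0,0]],
  ],
)

```text
time: 35.85
tool_pos: [0.3465, -0.047, 0.1554]
ee_rot: [-3.142, 0.927, 1.666]
wrist_force: [-0.6, 0.0, -3.5]
width: 0.04
```

Request:
move_arm(
  increments=[
    [[0,0.015,0,0.01,0,0,0],[0,0.03,0,0.02,0,0,0],[0,0.03,0,0.02,0,0,0]],
  ],
)

```text
time: 36.1
tool_pos: [0.3464, -0.0468, 0.1516]
ee_rot: [-3.14, 0.927, 1.667]
wrist_force: [0.2, -0.3, -2.9]
width: 0.0399
```

Run:
```python
from plan import *
stt()
```

```text
t 36.1 grasp [ 360.  -190.1   43.5] toolz [ 0.076 -0.796 -0.601] tooly [ 0.995  0.095 -0.001] q [ 0.05 -0.05  2.21 -1.03  1.2   0.46] F [ 0.2 -0.3 -2.9] w 39.9
```

Request:
move_arm(
  increments=[
    [[0,0.015,0,0.01,0,0,0],[0,0.03,0,0.02,0,0,0],[0,0.03,0,0.02,0,0,0]],
  ],
)

```text
time: 36.35
tool_pos: [0.3469, -0.0468, 0.149]
ee_rot: [3.141, 0.929, 1.665]
wrist_force: [-1.7, 2.1, 2.5]
width: 0.0397
```

Request:
move_arm(
  increments=[
    [[0,0.01,0,0.01,0,0,0],[0,0.02,0,0.015,0,0,0],[0,0.02,0,0.015,0,0,0]],
  ],
)

```text
time: 36.6
tool_pos: [0.3473, -0.0469, 0.1483]
ee_rot: [3.139, 0.933, 1.663]
wrist_force: [-5.1, 7.2, 13.2]
width: 0.0398
```

Run:
```python
from plan import *
stt()
```

```text
t 36.6 grasp [ 361.  -190.9   41.1] toolz [ 0.076 -0.8   -0.595] tooly [0.996 0.093 0.001] q [ 0.05 -0.04  2.21 -1.04  1.2   0.48] F [-5.1  7.2 13.2] w 39.8
```

Request:
move_arm(
  increments=[
    [[0,-0.015,0,-0.01,0,0,0],[1,-0.015,0,-0.01,0,0,0],[1,-0.015,0,-0.01,0,0,0],[1,-0.015,0,-0.01,0,0,0],[1,-0.015,0,-0.01,0,0,0],[1,-0.015,0,-0.01,0,0,0],[1,-0.015,0,-0.01,0,0,0],[1,-0.015,0,-0.01,0,0,0]],
  ],
)

```text
time: 37.27
tool_pos: [0.3465, -0.0468, 0.1476]
ee_rot: [-3.141, 0.927, 1.666]
wrist_force: [1.1, -0.2, 0.3]
width: 0.0827
```

Request:
move_arm(
  increments=[
    [[1,0,0,-0.3,0,0,0],[1,0,0,-0.6,0,0,0],[1,-0.2,0,-0.9,0,0,0],[1,-0.4,0,-0.9,0,0,0],[1,-0.5,0,-0.9,0,0,0]],
  ],
)

```text
time: 37.68
tool_pos: [0.3435, -0.0045, 0.2446]
ee_rot: [3.133, 0.928, 1.662]
wrist_force: [-0.5, 0.3, -0.3]
width: 0.0942
```

Run:
```python
from plan import *
stt()
snap('side','s17.png');snap('top','t17.png');snap('wrist','w17.png')
a=cv2.resize(cv2.imread('pics/s17.png')[120:280,280:440],(400,400),interpolation=cv2.INTER_CUBIC)
b=cv2.resize(cv2.imread('pics/t17.png')[220:360,300:440],(400,400),interpolation=cv2.INTER_CUBIC)
cv2.imwrite('pics/z17.png',np.hstack([a,b]))
```

```text
t 37.68 grasp [ 358.1 -147.7  136.7] toolz [ 0.081 -0.796 -0.6  ] tooly [0.995 0.098 0.005] q [ 0.18 -0.21  2.11 -0.94  1.43  0.31] F [-0.5  0.3 -0.3] w 94.2
```

View pics/z17.png

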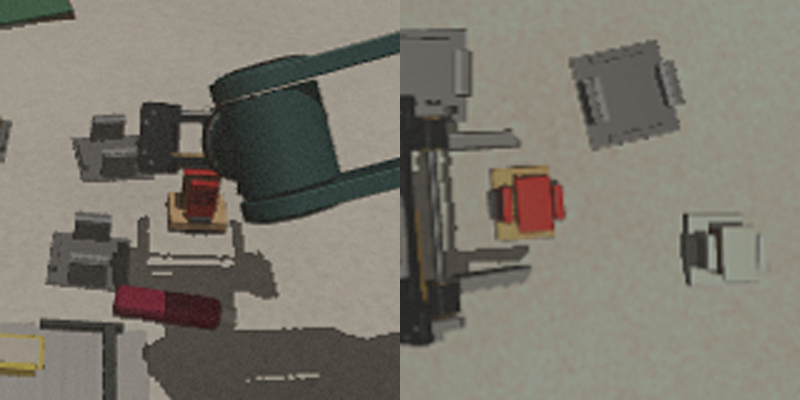

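View pics/w17.png

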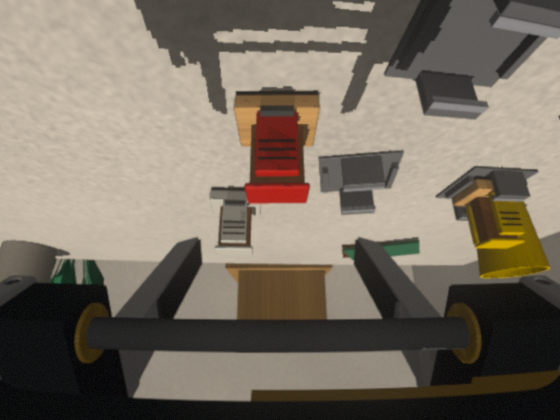

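Red stands upright on the table again. Measure its pose and go to tool-down, jaws along its y.

Run:
```python
from h import *
for n in('top','wrist','side'):
    T=np.load('last_%s.npz'%n);C=cloud(T,T['d']);C[T['d']<=0]=np.nan
    box=(np.abs(C[...,0]-.36)<.06)&(C[...,1]>-.29)&(C[...,1]<-.13)
    for nm,lo,hi in(('cap',.0735,.083),('plinth',.0155,.021),('btn',.067,.0735)):
        m=box&(C[...,2]>lo)&(C[...,2]<hi)
        if m.sum()>5:
            P=C[m];r=cv2.minAreaRect((P[:,:2]*1000).astype(np.float32));print(n,nm,m.sum(),np.round(r[0],1),np.round(r[1],1),round(r[2],1),np.median(P[:,2]))
from plan import *
stt()
a=plant((.36,-.16,.17),1.60,20)
```

```text
top cap 229 [ 359.5 -180.6] [45.8 40.3] 6.2 0.07691920529486283
top plinth 148 [ 359.6 -182.5] [64.  56.2] 6.1 0.018029213938997972
top btn 87 [ 359.7 -185.5] [45.7 52.3] 3.8 0.07086944044792123
wrist cap 1177 [ 360.6 -183.6] [46.1 29.2] 4.5 0.07614209119217195
wrist plinth 1436 [ 360.4 -181.2] [64.3 58. ] 5.4 0.017501980379620863
wrist btn 632 [ 359.2 -167.6] [44.7 20.4] 6.4 0.06937958244471454
side cap 29 [ 362.9 -173.5] [35.3 11.2] 6.5 0.07692773054268767
side plinth 103 [ 360.1 -183.2] [64.  55.5] 6.8 0.017901902124274227
side btn 39 [ 358.9 -167.7] [36.1 21.3] 1.3 0.06975794933344293
t 37.83 grasp [ 356.3 -148.3  133.9] toolz [ 0.076 -0.796 -0.601] tooly [0.996 0.094 0.002] q [ 0.17 -0.21  2.11 -0.94  1.43  0.32] F [-0.2  0.7 -0.8] w 94.2
to [ 0.36 -0.16  0.17] 20 : [-1.343, 0.07, 0.172] [0.026, 0.367, 0.033] rows>= 4.0 5.0
```

Request:
move_arm(
  increments=[
    [[1,-0.3,0.02,-0.1,0,0.08,0],[1,-0.6,0.03,-0.1,0,0.16,0],[1,-0.95,0.05,-0.1,0,0.24,0],[1,-0.95,0.05,-0.1,0,0.32,0],[1,-0.95,0.05,-0.1,0,0.367,0]],
  ],
)

```text
time: 38.25
tool_pos: [0.3526, -0.0543, 0.3252]
ee_rot: [3.138, 0.345, 1.662]
wrist_force: [-0.0, -0.5, 0.3]
width: 0.0942
```

Run:
```python
from plan import *
stt()
a=plant((.36,-.1825,.18),1.2,0)
a=plant((.36,-.1825,.18),.55,0,*a)
a=plant((.36,-.1825,.15),.096,0,*a)
```

```text
t 38.25 grasp [ 358.9 -114.9  155.8] toolz [ 0.035 -0.337 -0.941] tooly [0.996 0.092 0.004] q [-0.17 -0.35  1.94 -0.33  1.47 -0.25] F [-0.  -0.5  0.3] w 94.2
to [ 0.36   -0.1825  0.18  ] 0 : [-1.326, -0.043, 0.107] [0.053, 0.215, 0.291] rows>= 4.0 5.0
to [ 0.36   -0.1825  0.18  ] 0 : [0.0, -0.0, -0.0] [0.0, 0.0, 0.414] rows>= 0.0 6.0
to [ 0.36   -0.1825  0.15  ] 0 : [0.0, -0.0, 0.3] [0.0, -0.0, 0.289] rows>= 1.0 4.0
```

Request:
move_arm(
  increments=[
    [[1,-0.4,0,0,0.02,0.08,0.1],[1,-0.8,-0.02,0.05,0.04,0.15,0.2],[1,-1,-0.03,0.08,0.053,0.215,0.291],[1,-1,-0.03,0.08,0.053,0.215,0.291],[1,-1,-0.03,0.08,0.053,0.215,0.291],[1,-1,-0.03,0.08,0.053,0.215,0.291]],
  ],
)

```text
time: 38.75
tool_pos: [0.3582, -0.1509, 0.3487]
ee_rot: [-3.137, 0.005, 1.199]
wrist_force: [0.2, -0.1, 0.4]
width: 0.0938
```

Run:
```python
from plan import *
stt()
a=plant((.36,-.1825,.17),.5,0)
a=plant((.36,-.1825,.15),.096,0,*a)
```

```text
t 38.75 grasp [ 357.1 -151.4  168.8] toolz [-0.006 -0.003 -1.   ] tooly [ 0.932 -0.363 -0.005] q [-0.54 -0.26  1.81 -0.01  1.6  -0.17] F [ 0.2 -0.1  0.4] w 93.8
to [ 0.36   -0.1825  0.17  ] 0 : [-0.288, 0.131, -0.012] [-0.002, 0.004, 0.445] rows>= 1.0 6.0
to [ 0.36   -0.1825  0.15  ] 0 : [0.0, 0.0, 0.2] [-0.0, 0.0, 0.257] rows>= 1.0 4.0
```

Request:
move_arm(
  increments=[
    [[1,-0.29,0.13,0,0,0,0.445],[1,-0.29,0.13,0,0,0,0.445],[1,-0.29,0.13,0,0,0,0.445],[1,-0.29,0.13,0,0,0,0.445],[1,-0.29,0.13,0,0,0,0.445],[1,-0.29,0.13,0,0,0,0.445]],
  ],
)

```text
time: 39.25
tool_pos: [0.3601, -0.1812, 0.3492]
ee_rot: [3.14, 0.008, 0.501]
wrist_force: [0.3, -0.7, 0.0]
width: 0.0941
```

Request:
move_arm(
  increments=[
    [[1,0,0,0.2,0,0,0.257],[1,0,0,0.2,0,0,0.257],[1,0,0,0.2,0,0,0.257],[1,0,0,0.2,0,0,0.257],[1,0,0,0.2,0,0,0.257],[1,0,0,0.2,0,0,0.257],[1,0,0,0.2,0,0,0.257]],
  ],
)

```text
time: 39.83
tool_pos: [0.36, -0.1814, 0.33]
ee_rot: [3.136, 0.005, 0.103]
wrist_force: [0.4, -0.6, 0.5]
width: 0.094
```

Run:
```python
from plan import *
stt()
plan([(.36,-.1825,.053,.096)])
snap('wrist','w18.png')
```

```text
t 39.83 grasp [ 359.3 -182.4  150. ] toolz [-0.004 -0.006 -1.   ] tooly [ 0.103 -0.995  0.005] q [-0.6  -0.22  1.81 -0.01  1.55  0.86] F [ 0.4 -0.6  0.5] w 94.0
   [0.002, 0.003, 0.485] [0.003, 0.003, 0.004] rows>= 2.0
   [-0.001, 0.005, 0.485] [0.0, 0.0, 0.0] rows>= 2.0
-- 0.36 -0.1825 0.053 0.096
```

View pics/w18.png

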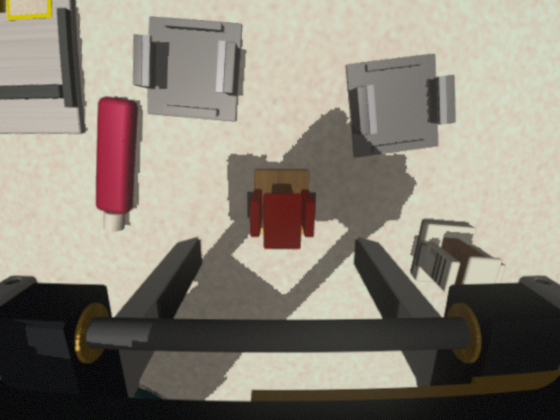

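Run:
```python
from h import *
T=np.load('last_wrist.npz');C=cloud(T,T['d']);C[T['d']<=0]=np.nan
box=(np.abs(C[...,0]-.36)<.06)&(C[...,1]>-.25)&(C[...,1]<-.13)
for nm,lo,hi in(('cap',.073,.085),('plinth',.0155,.021),('btn',.066,.0725)):
    m=box&(C[...,2]>lo)&(C[...,2]<hi)
    if m.sum()>5:
        P=C[m];r=cv2.minAreaRect((P[:,:2]*1000).astype(np.float32));print(nm,m.sum(),np.round(r[0],1),np.round(r[1],1),round(r[2],1),np.median(P[:,2]))
```

```text
cap 2147 [ 361.4 -185.1] [45.4 30.1] 5.5 0.0763972552626341
plinth 1056 [ 361.1 -182.4] [62.6 56.8] 6.1 0.01766571429647535
btn 724 [ 361.3 -185.2] [29.9 51.9] 5.5 0.06935739341258998
```

Request:
move_arm(
  increments=[
    [[1,0.015,0.024,0.25,0,0,0],[1,0.015,0.024,0.5,0,0,0],[1,0.015,0.024,0.5,0,0,0]],
  ],
)

```text
time: 40.13
tool_pos: [0.3601, -0.1833, 0.2761]
ee_rot: [-3.141, 0.011, 0.102]
wrist_force: [-1.6, 1.0, -1.2]
width: 0.0938
```

Request:
move_arm(
  increments=[
    [[1,0,0,0.25,0,0,0],[1,0,0,0.45,0,0,0],[1,0,0,0.45,0,0,0],[1,0,0,0.45,0,0,0],[1,0,0,0.45,0,0,0],[1,0,0,0.45,0,0,0]],
  ],
)

```text
time: 40.63
tool_pos: [0.3621, -0.185, 0.2377]
ee_rot: [3.134, 0.001, 0.101]
wrist_force: [0.6, -0.0, -0.5]
width: 0.0941
```

Run:
```python
from plan import *
st()
plan([(.361,-.1848,.054,.096)])
```

```text
t 40.63 grasp [ 362.1 -186.4   57.7] board [ 347.5 -212.3] rpy [3.1337e+00 1.1000e-03 1.0100e-01] F [ 0.6 -0.  -0.5] w 94.1
   [-0.011, -0.003, 0.037] [0.005, 0.001, 0.003] rows>= 1.0
-- 0.361 -0.1848 0.054 0.096
```

Request:
move_arm(
  increments=[
    [[1,-0.01,0,0.035,0.004,0,0.003],[0,-0.01,0,0.035,0.004,0,0.003],[0,-0.01,0,0.035,0.004,0,0.003],[0,-0.01,0,0.035,0.004,0,0.003],[0,-0.01,0,0.035,0.004,0,0.003],[0,-0.01,0,0.035,0.004,0,0.003],[0,-0.01,0,0.035,0.004,0,0.003],[0,-0.01,0,0.035,0.004,0,0.003]],
  ],
)

```text
time: 41.3
tool_pos: [0.3605, -0.1849, 0.2323]
ee_rot: [3.141, 0.003, 0.096]
wrist_force: [-0.5, 0.3, -0.5]
width: 0.0509
```

Request:
move_arm(
  increments=[
    [[0,0,0,0,0,0,0],[0,0,0,0,0,0,0],[0,0,0,0,0,0,0],[0,0,0,0,0,0,0],[0,0,0,0,0,0,0],[0,0,0,0,0,0,0]],
  ],
)

```text
time: 41.8
tool_pos: [0.3606, -0.1848, 0.2327]
ee_rot: [3.141, 0.003, 0.096]
wrist_force: [-0.8, -1.2, 3.7]
width: 0.034
```

Request:
move_arm(
  increments=[
    [[0,0,0,-0.15,0,0,0],[0,0,0,-0.3,0,0,0],[0,0,0,-0.5,0,0,0],[0,0,0,-0.5,0,0,0]],
  ],
)

```text
time: 42.13
tool_pos: [0.3613, -0.1849, 0.2844]
ee_rot: [3.14, -0.0, 0.096]
wrist_force: [0.7, -0.6, -2.6]
width: 0.0337
```

Run:
```python
from plan import *
st()
x,y=bay(533,206)
plan([(.5,-.02,.108,.073),(x,y,.108,.073)])
snap('wrist','w19.png')
```

```text
t 42.13 grasp [ 361.4 -185.3  104.4] board [ 346.9 -211.1] rpy [ 3.1398e+00 -3.0000e-04  9.6100e-02] F [ 0.7 -0.6 -2.6] w 33.7
   [0.769, -0.754, -0.019] [0.001, -0.0, 0.015] rows>= 3.0
   [0.752, -0.772, -0.018] [0.0, -0.0, -0.0] rows>= 3.0
-- 0.5 -0.02 0.108 0.073
   [0.119, -0.875, -0.0] [0.0, -0.0, -0.0] rows>= 3.0
   [0.119, -0.875, -0.0] [0.0, -0.0, -0.0] rows>= 3.0
   [0.118, -0.875, -0.001] [0.0, -0.0, -0.0] rows>= 3.0
-- 0.5165435 0.2442995 0.108 0.073
```

View pics/w19.png

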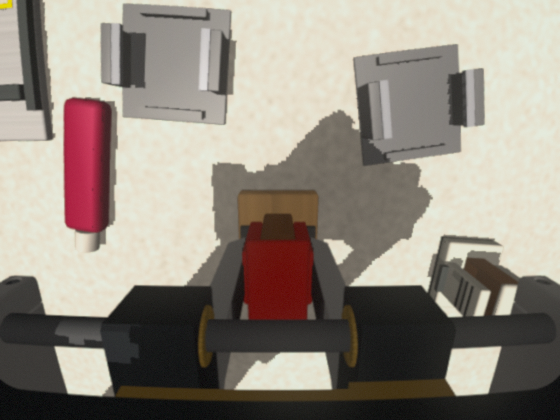

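Request:
move_arm(
  increments=[
    [[0,0.25,-0.25,0,0,0,0.015],[0,0.5,-0.5,0,0,0,0.015],[0,0.77,-0.75,0,0,0,0.015]],
  ],
)

```text
time: 42.43
tool_pos: [0.4297, -0.1017, 0.2795]
ee_rot: [-3.139, 0.007, 0.07]
wrist_force: [0.6, -0.8, -2.4]
width: 0.0339
```

Request:
move_arm(
  increments=[
    [[0,0.25,-0.25,0,0,0,0],[0,0.5,-0.5,0,0,0,0],[0,0.75,-0.77,0,0,0,0]],
  ],
)

```text
time: 42.68
tool_pos: [0.4994, -0.0188, 0.2789]
ee_rot: [-3.14, 0.008, 0.072]
wrist_force: [0.6, -0.2, -3.3]
width: 0.0336
```

Request:
move_arm(
  increments=[
    [[0,0.04,-0.29,0,0,0,0],[0,0.08,-0.58,0,0,0,0],[0,0.12,-0.87,0,0,0,0]],
  ],
)

```text
time: 42.93
tool_pos: [0.5044, 0.0689, 0.2785]
ee_rot: [-3.14, 0.009, 0.073]
wrist_force: [-0.1, -0.8, -2.7]
width: 0.0337
```

Request:
move_arm(
  increments=[
    [[0,0.04,-0.29,0,0,0,0],[0,0.08,-0.58,0,0,0,0],[0,0.12,-0.87,0,0,0,0]],
  ],
)

```text
time: 43.18
tool_pos: [0.5097, 0.1563, 0.2787]
ee_rot: [-3.141, 0.008, 0.073]
wrist_force: [-0.0, 0.2, -3.2]
width: 0.0333
```

Request:
move_arm(
  increments=[
    [[0,0.04,-0.29,0,0,0,0],[0,0.08,-0.58,0,0,0,0],[0,0.12,-0.87,0,0,0,0],[0,0.12,-0.87,0,0,0,0],[0,0.12,-0.87,0,0,0,0],[0,0.12,-0.87,0,0,0,0]],
  ],
)

```text
time: 43.68
tool_pos: [0.5158, 0.2422, 0.2794]
ee_rot: [3.14, 0.008, 0.073]
wrist_force: [-0.3, -0.2, -2.2]
width: 0.034
```

Run:
```python
from plan import *
st()
snap('wrist','w20.png')
```

```text
t 43.68 grasp [514.4 241.9  99.4] board [530.7 203.7] rpy [3.1405 0.0075 0.0729] F [-0.3 -0.2 -2.2] w 34.0
```

View pics/w20.png

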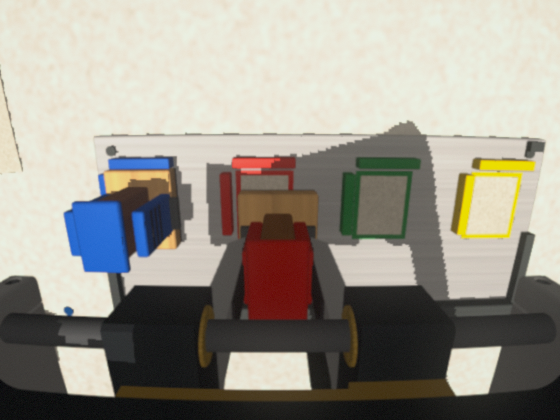

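Request:
move_arm(
  increments=[
    [[0,0,0,0.15,0,0.005,0],[0,0,0,0.28,0,0.005,0],[0,0,0,0.33,0,0.005,0],[0,0,0,0.33,0,0.005,0],[0,0,0,0.33,0,0.005,0]],
  ],
)

```text
time: 44.15
tool_pos: [0.5162, 0.2417, 0.2485]
ee_rot: [-3.141, -0.003, 0.071]
wrist_force: [-0.4, -0.3, -2.6]
width: 0.0335
```

Request:
move_arm(
  increments=[
    [[0,0,0,0.01,0,0,0],[0,0,0,0.02,0,0,0],[0,0,0,0.02,0,0,0]],
  ],
)

```text
time: 44.4
tool_pos: [0.5164, 0.2425, 0.2474]
ee_rot: [-3.141, -0.005, 0.072]
wrist_force: [0.2, 0.1, -2.4]
width: 0.0341
```

Request:
move_arm(
  increments=[
    [[0,0,0,0.01,0,0,0],[0,0,0,0.015,0,0,0],[0,0,0,0.015,0,0,0]],
  ],
)

```text
time: 44.65
tool_pos: [0.5161, 0.2426, 0.2452]
ee_rot: [-3.141, -0.004, 0.073]
wrist_force: [-0.2, -0.3, -3.7]
width: 0.0339
```

Run:
```python
from plan import *
st()
```

```text
t 44.65 grasp [516.9 242.8  65.2] board [533.2 204.4] rpy [-3.141  -0.0041  0.0726] F [-0.2 -0.3 -3.7] w 33.9
```

Request:
move_arm(
  increments=[
    [[0,0,0,0.012,0,-0.002,0],[0,0.03,0,0.012,0,-0.002,0],[0,0.06,0,0.012,0,-0.002,0],[0,0.06,0,0.012,0,-0.002,0],[0,0.06,0,0.012,0,-0.002,0]],
  ],
)

```text
time: 45.07
tool_pos: [0.5225, 0.243, 0.244]
ee_rot: [-3.141, -0.001, 0.072]
wrist_force: [-0.3, 0.0, -3.0]
width: 0.0337
```

Request:
move_arm(
  increments=[
    [[0,0,-0.04,0,0,0,0],[0,0,-0.08,0,0,0,0],[0,0,-0.08,0,0,0,0],[0,0,-0.08,0,0,0,0]],
  ],
)

```text
time: 45.4
tool_pos: [0.5215, 0.2513, 0.2441]
ee_rot: [-3.141, -0.001, 0.073]
wrist_force: [-0.4, -0.2, -2.4]
width: 0.0337
```

Run:
```python
from plan import *
st()
```

```text
t 45.4 grasp [521.7 251.5  64.1] board [538.6 212.7] rpy [-3.141e+00 -1.100e-03  7.320e-02] F [-0.4 -0.2 -2.4] w 33.7
```

Still free. Continue x, then y, in small steps.

Request:
move_arm(
  increments=[
    [[0,0.01,0,0.005,0,0,0],[0,0.02,0,0.005,0,0,0],[0,0.02,0,0.005,0,0,0]],
  ],
)

```text
time: 45.65
tool_pos: [0.5235, 0.2511, 0.2434]
ee_rot: [-3.141, 0.0, 0.072]
wrist_force: [-1.4, 0.7, -2.5]
width: 0.0341
```

Request:
move_arm(
  increments=[
    [[0,0.01,-0.01,0,0,0,0],[0,0.015,-0.02,0,0,0,0],[0,0.015,-0.02,0,0,0,0]],
  ],
)

```text
time: 45.9
tool_pos: [0.5242, 0.2526, 0.243]
ee_rot: [3.14, 0.003, 0.072]
wrist_force: [-4.4, -2.7, 0.1]
width: 0.0338
```

Run:
```python
from plan import *
st()
```

```text
t 45.9 grasp [523.7 252.2  63. ] board [540.6 213.4] rpy [3.1396 0.0032 0.0724] F [-4.4 -2.7  0.1] w 33.8
```

Request:
move_arm(
  increments=[
    [[0,0,-0.01,0,0,0,0],[0,0,-0.02,0,0,0,0],[0,0,-0.02,0,0,0,0]],
  ],
)

```text
time: 46.15
tool_pos: [0.5241, 0.2541, 0.2431]
ee_rot: [3.138, 0.003, 0.072]
wrist_force: [-3.7, -4.9, -0.5]
width: 0.034
```

Request:
move_arm(
  increments=[
    [[0,0,-0.005,0,0,0,0],[0,0,-0.01,0,0,0,0],[0,0,-0.01,0,0,0,0]],
  ],
)

```text
time: 46.4
tool_pos: [0.5241, 0.2546, 0.2431]
ee_rot: [3.136, 0.003, 0.072]
wrist_force: [-5.0, -6.4, 0.5]
width: 0.0339
```

Run:
```python
from plan import *
st()
snap('wrist','w21.png')
```

```text
t 46.4 grasp [523.6 253.6  63.1] board [540.7 214.8] rpy [3.1365 0.0032 0.072 ] F [-5.  -6.4  0.5] w 33.9
```

View pics/w21.png

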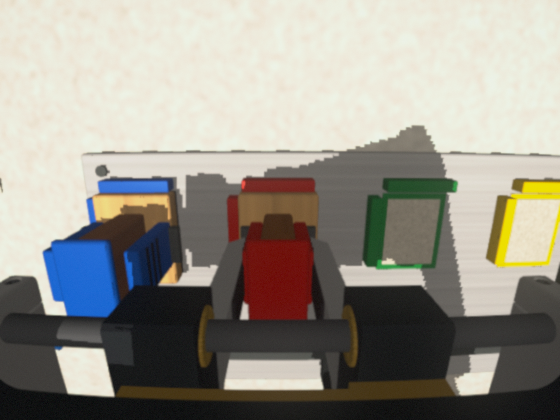

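Request:
move_arm(
  increments=[
    [[0,0.005,-0.01,0.005,0,0,0],[0,0.005,-0.015,0.008,0,0,0],[0,0.005,-0.015,0.008,0,0,0]],
  ],
)

```text
time: 46.7
tool_pos: [0.5244, 0.2552, 0.243]
ee_rot: [3.134, 0.004, 0.072]
wrist_force: [-7.2, -9.5, 4.3]
width: 0.034
```

Run:
```python
from plan import *
st()
```

```text
t 46.7 grasp [523.7 253.8  63. ] board [540.8 214.9] rpy [3.1336 0.0044 0.0718] F [-7.2 -9.5  4.3] w 34.0
```

Request:
move_arm(
  increments=[
    [[0,-0.008,0.01,0,0,0,0],[0,-0.008,0.01,0,0,0,0],[0.65,-0.008,0.01,0,0,0,0],[0.65,-0.008,0.01,0,0,0,0],[0.65,-0.008,0.01,0,0,0,0],[0.65,-0.008,0.01,0,0,0,0],[0.65,-0.015,0.02,0,0,0,0],[0.65,-0.015,0.025,0,0,0,0]],
  ],
)

```text
time: 47.37
tool_pos: [0.5245, 0.2556, 0.2438]
ee_rot: [-3.139, -0.005, 0.073]
wrist_force: [-0.1, 0.0, 0.3]
width: 0.0609
```

Request:
move_arm(
  increments=[
    [[0.67,0,0,-0.3,0,0,0],[0.67,0,0,-0.65,0,0,0],[0.67,0,0,-0.95,0,0,0],[0.67,0,0,-0.95,0,0,0]],
  ],
)

```text
time: 47.7
tool_pos: [0.5254, 0.256, 0.347]
ee_rot: [-3.135, -0.018, 0.073]
wrist_force: [1.0, 0.5, 0.2]
width: 0.063
```

Run:
```python
from plan import *
st()
snap('wrist','w22.png')
plan([(.6393,-.109,.165,.265),(.6393,-.109,.061,.265)])
```

```text
t 47.7 grasp [528.5 257.3 167.1] board [545.8 218.1] rpy [-3.1354 -0.0178  0.0729] F [1.  0.5 0.2] w 63.0
   [0.219, 0.93, -0.005] [-0.002, -0.009, -0.122] rows>= 3.0
   [0.037, 0.955, -0.003] [-0.0, 0.0, -0.0] rows>= 3.0
   [0.038, 0.955, -0.003] [-0.0, 0.0, -0.0] rows>= 3.0
   [0.037, 0.956, -0.004] [-0.0, 0.0, -0.0] rows>= 3.0
-- 0.6393 -0.109 0.165 0.265
   [0.0, 0.0, 0.52] [-0.0, 0.0, -0.0] rows>= 2.0
   [0.001, 0.0, 0.52] [-0.0, 0.0, -0.0] rows>= 2.0
-- 0.6393 -0.109 0.061 0.265
```

View pics/w22.png

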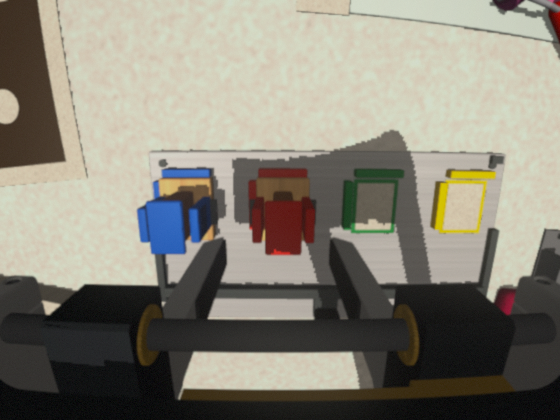

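Red is standing in its bay. Now green (with a bystander brayer nearby, tool stays high).

Request:
move_arm(
  increments=[
    [[0.9,0.22,0.93,0,0,-0.008,-0.122],[0.9,0.22,0.93,0,0,-0.008,-0.122],[0.9,0.22,0.93,0,0,-0.008,-0.122]],
  ],
)

```text
time: 48.0
tool_pos: [0.5534, 0.1609, 0.3368]
ee_rot: [3.141, 0.011, 0.265]
wrist_force: [0.2, 0.3, 0.1]
width: 0.0795
```

Request:
move_arm(
  increments=[
    [[0.9,0.04,0.955,0,0,0,0],[0.9,0.04,0.955,0,0,0,0],[0.9,0.04,0.955,0,0,0,0]],
  ],
)

```text
time: 48.25
tool_pos: [0.5823, 0.0684, 0.3363]
ee_rot: [3.141, 0.012, 0.26]
wrist_force: [0.4, 0.5, 0.1]
width: 0.0842
```

Request:
move_arm(
  increments=[
    [[0.9,0.04,0.955,0,0,0,0],[0.9,0.04,0.955,0,0,0,0],[0.9,0.04,0.955,0,0,0,0]],
  ],
)

```text
time: 48.5
tool_pos: [0.611, -0.0226, 0.3361]
ee_rot: [3.141, 0.012, 0.26]
wrist_force: [-0.4, 0.3, -1.3]
width: 0.0845
```

Request:
move_arm(
  increments=[
    [[0.9,0.04,0.955,0,0,0,0],[0.9,0.04,0.955,0,0,0,0],[0.9,0.04,0.955,0,0,0,0],[0.9,0.04,0.955,0,0,0,0],[0.9,0.04,0.955,0,0,0,0],[0.9,0.04,0.955,0,0,0,0]],
  ],
)

```text
time: 49.0
tool_pos: [0.6386, -0.1077, 0.3368]
ee_rot: [-3.138, 0.012, 0.266]
wrist_force: [-0.1, -0.3, 0.7]
width: 0.0845
```

```bash
cat > wm.py <<'E'
from plan import *
def wcap(q,z0,fn=None):
    im,d,p=snap('wrist',fn);C=cloud(p,d);C[d<=0]=np.nan
    box=np.hypot(C[...,0]-q[0],C[...,1]-q[1])<.06
    for nm,lo,hi in(('cap',-.004,.008),('btn',-.0105,-.0045)):
        m=box&(C[...,2]>z0+lo)&(C[...,2]<z0+hi)
        if m.sum()>5:
            P=C[m];r=cv2.minAreaRect((P[:,:2]*1000).astype(np.float32));print(nm,m.sum(),np.round(r[0],1),np.round(r[1],1),round(r[2],1),np.median(P[:,2]))
E
python3 - <<'E'
from wm import *
st()
wcap((.639,-.109),.081,'w23.png')
plan([(.6393,-.109,.061,.265)])
E
```

```text
t 49.0 grasp [ 636.4 -107.7  156.8] board [ 626.9 -153.8] rpy [-3.1384  0.0116  0.2659] F [-0.1 -0.3  0.7] w 84.5
cap 2122 [ 640.9 -108.6] [45.8 29.9] 14.7 0.08039625825882524
btn 710 [ 640.7 -108.6] [29.6 52. ] 15.2 0.07330628970806076
   [0.007, 0.01, 0.48] [-0.002, 0.007, 0.001] rows>= 2.0
   [0.001, 0.008, 0.481] [0.0, 0.0, -0.0] rows>= 2.0
-- 0.6393 -0.109 0.061 0.265
```

View pics/w23.png

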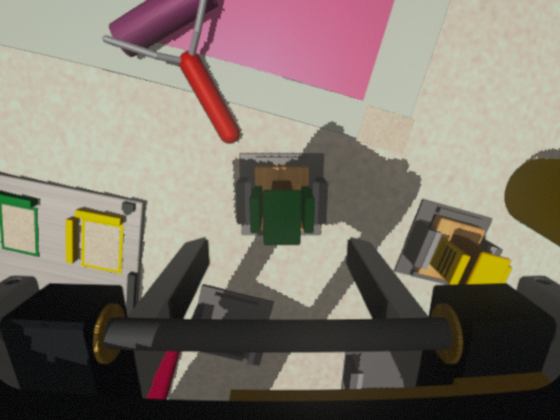

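Request:
move_arm(
  increments=[
    [[0.9,0.012,0.012,0.25,0,0.007,0],[0.9,0.012,0.012,0.5,0,0.007,0],[0.9,0.012,0.012,0.5,0,0.007,0]],
  ],
)

```text
time: 49.3
tool_pos: [0.638, -0.108, 0.2815]
ee_rot: [-3.135, 0.009, 0.267]
wrist_force: [-0.7, -0.1, -2.0]
width: 0.0845
```

Request:
move_arm(
  increments=[
    [[0.9,0,0,0.25,0,0,0],[0.9,0,0,0.44,0,0,0],[0.9,0,0,0.44,0,0,0],[0.9,0,0,0.44,0,0,0],[0.9,0,0,0.44,0,0,0],[0.9,0,0,0.44,0,0,0]],
  ],
)

```text
time: 49.8
tool_pos: [0.6403, -0.1101, 0.2458]
ee_rot: [3.141, -0.003, 0.265]
wrist_force: [-0.5, 0.8, 0.2]
width: 0.0846
```

Run:
```python
from plan import *
st()
plan([(.640,-.1088,.061,.263)])
```

```text
t 49.8 grasp [ 640.9 -110.    65.8] board [ 631.1 -156.4] rpy [ 3.1412e+00 -3.1000e-03  2.6470e-01] F [-0.5  0.8  0.2] w 84.6
   [0.0, -0.013, 0.048] [0.0, -0.002, 0.001] rows>= 1.0
-- 0.64 -0.1088 0.061 0.263
```

Request:
move_arm(
  increments=[
    [[0.9,0,-0.01,0.045,0,0,0],[0.9,0,-0.01,0.045,0,0,0],[0,0,-0.01,0.045,0,0,0],[0,0,-0.01,0.045,0,0,0],[0,0,-0.01,0.045,0,0,0],[0,0,-0.01,0.045,0,0,0],[0,0,-0.01,0.045,0,0,0],[0,0,-0.01,0.045,0,0,0]],
  ],
)

```text
time: 50.47
tool_pos: [0.6394, -0.1096, 0.2387]
ee_rot: [-3.14, 0.0, 0.264]
wrist_force: [0.6, -0.2, 0.8]
width: 0.0478
```

Request:
move_arm(
  increments=[
    [[0,0,0,0,0,0,0],[0,0,0,0,0,0,0],[0,0,0,0,0,0,0],[0,0,0,0,0,0,0],[0,0,0,0,0,0,0],[0,0,0,0,0,0,0]],
  ],
)

```text
time: 50.97
tool_pos: [0.6395, -0.1095, 0.2391]
ee_rot: [-3.141, -0.0, 0.264]
wrist_force: [-0.1, -1.4, 3.2]
width: 0.0339
```

Run:
```python
from plan import *
st()
```

```text
t 50.97 grasp [ 639.5 -109.3   59.1] board [ 629.8 -155.6] rpy [-3.1405e+00 -3.0000e-04  2.6410e-01] F [-0.1 -1.4  3.2] w 33.9
```

Request:
move_arm(
  increments=[
    [[0,0,0,-0.1,0,0,0],[0,0,0,-0.25,0,0,0],[0,0,0,-0.4,0,0,0],[0,0,0,-0.48,0,0,0],[0,0,0,-0.48,0,0,0],[0,0,0,-0.48,0,0,0]],
  ],
)

```text
time: 51.47
tool_pos: [0.6394, -0.1094, 0.2867]
ee_rot: [-3.14, 0.0, 0.264]
wrist_force: [0.1, -0.5, -2.1]
width: 0.0337
```

Run:
```python
from plan import *
st()
x,y=bay(534,110)
plan([(x,y,.1,.073)])
```

```text
t 51.47 grasp [ 639.3 -109.1  106.7] board [ 629.6 -155.4] rpy [-3.140e+00  1.000e-04  2.642e-01] F [ 0.1 -0.5 -2.1] w 33.7
   [-0.145, -0.93, 0.024] [-0.001, 0.0, 0.122] rows>= 3.0
   [-0.32, -0.886, 0.022] [0.0, 0.0, -0.0] rows>= 3.0
   [-0.319, -0.885, 0.023] [0.0, 0.0, -0.0] rows>= 3.0
-- 0.5245392 0.14863160000000003 0.1 0.073
```

Request:
move_arm(
  increments=[
    [[0,-0.05,-0.3,0,0,0,0.04],[0,-0.1,-0.6,0,0,0,0.08],[0,-0.145,-0.93,0,0,0,0.122]],
  ],
)

```text
time: 51.72
tool_pos: [0.6003, -0.0234, 0.2847]
ee_rot: [-3.139, 0.004, 0.067]
wrist_force: [0.7, 0.0, -2.4]
width: 0.0335
```

Request:
move_arm(
  increments=[
    [[0,-0.1,-0.3,0,0,0,0],[0,-0.2,-0.6,0,0,0,0],[0,-0.32,-0.885,0,0,0,0]],
  ],
)

```text
time: 51.97
tool_pos: [0.5617, 0.0638, 0.2852]
ee_rot: [-3.14, 0.003, 0.072]
wrist_force: [0.6, 1.5, -1.7]
width: 0.0338
```

Request:
move_arm(
  increments=[
    [[0,-0.1,-0.3,0,0,0,0],[0,-0.2,-0.6,0,0,0,0],[0,-0.32,-0.885,0.06,0,0,0],[0,-0.32,-0.885,0.06,0,0,0],[0,-0.32,-0.885,0.06,0,0,0],[0,-0.32,-0.885,0.06,0,0,0]],
  ],
)

```text
time: 52.47
tool_pos: [0.5243, 0.1482, 0.2801]
ee_rot: [-3.141, 0.002, 0.073]
wrist_force: [-0.4, -0.7, -1.9]
width: 0.0339
```

Run:
```python
from plan import *
st()
```

```text
t 52.47 grasp [523.9 148.3 100.1] board [533.3 109.7] rpy [-3.141e+00  2.100e-03  7.290e-02] F [-0.4 -0.7 -1.9] w 33.9
```

Request:
move_arm(
  increments=[
    [[0,0,0,0.15,0,0,0],[0,0,0,0.28,0,0,0],[0,0,0,0.325,0,0,0],[0,0,0,0.325,0,0,0],[0,0,0,0.325,0,0,0],[0,0,0,0.325,0,0,0],[0,0,0,0.325,0,0,0]],
  ],
)

```text
time: 53.05
tool_pos: [0.525, 0.1482, 0.2496]
ee_rot: [-3.14, -0.001, 0.072]
wrist_force: [-0.8, -0.0, -1.4]
width: 0.0335
```

Request:
move_arm(
  increments=[
    [[0,0.03,-0.03,0.01,0,0,0],[0,0.05,-0.06,0.01,0,0,0],[0,0.05,-0.06,0.01,0,0,0],[0,0.05,-0.06,0.01,0,0,0]],
  ],
)

```text
time: 53.38
tool_pos: [0.5292, 0.1552, 0.2477]
ee_rot: [-3.14, 0.0, 0.073]
wrist_force: [-0.3, -0.5, -1.9]
width: 0.0341
```

Run:
```python
from plan import *
st()
```

```text
t 53.38 grasp [529.1 155.4  67.7] board [539.  116.4] rpy [-3.1401e+00  4.0000e-04  7.3100e-02] F [-0.3 -0.5 -1.9] w 34.1
```

Request:
move_arm(
  increments=[
    [[0,0.01,0,0.015,0,0,0],[0,0.02,0,0.02,0,0,0],[0,0.02,0,0.02,0,0,0]],
  ],
)

```text
time: 53.63
tool_pos: [0.5309, 0.1549, 0.2452]
ee_rot: [-3.14, 0.002, 0.072]
wrist_force: [-0.0, -0.1, -2.1]
width: 0.0338
```

Request:
move_arm(
  increments=[
    [[0,0.01,-0.01,0,0,0,0],[0,0.01,-0.02,0,0,0,0],[0,0.01,-0.02,0,0,0,0]],
  ],
)

```text
time: 53.88
tool_pos: [0.5314, 0.1565, 0.2454]
ee_rot: [3.141, 0.003, 0.072]
wrist_force: [-3.5, -2.9, -0.3]
width: 0.0338
```

Request:
move_arm(
  increments=[
    [[0,0.005,-0.005,0,0,0,0],[0,0.005,-0.01,0,0,0,0],[0,0.005,-0.01,0,0,0,0]],
  ],
)

```text
time: 54.13
tool_pos: [0.5315, 0.1571, 0.2454]
ee_rot: [3.14, 0.004, 0.072]
wrist_force: [-4.3, -5.4, 1.3]
width: 0.0336
```

Run:
```python
from plan import *
st()
```

```text
t 54.13 grasp [530.8 156.8  65.4] board [540.8 117.7] rpy [3.14   0.0043 0.0722] F [-4.3 -5.4  1.3] w 33.6
```

Request:
move_arm(
  increments=[
    [[0,0,-0.01,-0.003,0,0,0],[0,0,-0.02,-0.003,0,0,0],[0,0,-0.02,-0.003,0,0,0]],
  ],
)

```text
time: 54.38
tool_pos: [0.5315, 0.1586, 0.2455]
ee_rot: [3.138, 0.004, 0.072]
wrist_force: [-4.1, -7.0, 1.1]
width: 0.0334
```

Run:
```python
from plan import *
st()
```

```text
t 54.38 grasp [530.8 157.8  65.5] board [540.9 118.7] rpy [3.1379 0.0042 0.0722] F [-4.1 -7.   1.1] w 33.4
```

Request:
move_arm(
  increments=[
    [[0,0,-0.005,0,0,0,0],[0,0,-0.01,0,0,0,0],[0,0,-0.01,0,0,0,0]],
  ],
)

```text
time: 54.63
tool_pos: [0.5315, 0.1589, 0.2455]
ee_rot: [3.136, 0.004, 0.072]
wrist_force: [-4.0, -9.4, 0.9]
width: 0.0338
```

Run:
```python
from plan import *
st()
```

```text
t 54.63 grasp [530.8 157.9  65.5] board [540.9 118.8] rpy [3.1362 0.0043 0.0718] F [-4.  -9.4  0.9] w 33.8
```

Request:
move_arm(
  increments=[
    [[0,0.01,0,0.008,0,0,0],[0,0.015,0,0.008,0,0,0],[0,0.015,0,0.008,0,0,0]],
  ],
)

```text
time: 54.88
tool_pos: [0.5323, 0.159, 0.2455]
ee_rot: [3.136, 0.008, 0.072]
wrist_force: [-8.5, -9.1, 6.7]
width: 0.0335
```

Request:
move_arm(
  increments=[
    [[0,-0.01,0.01,0,0,0,0],[0,-0.01,0.01,0,0,0,0],[0.65,-0.01,0.01,0,0,0,0],[0.65,-0.01,0.01,0,0,0,0],[0.65,-0.01,0.01,0,0,0,0],[0.65,-0.01,0.01,0,0,0,0],[0.65,-0.015,0.02,0,0,0,0],[0.65,-0.015,0.025,0,0,0,0]],
  ],
)

```text
time: 55.55
tool_pos: [0.5328, 0.1589, 0.2458]
ee_rot: [-3.139, -0.002, 0.073]
wrist_force: [0.2, -0.2, 0.8]
width: 0.0611
```

Request:
move_arm(
  increments=[
    [[0.67,0,0,-0.3,0,0,0],[0.67,0,0,-0.65,0,0,0],[0.67,0,0,-0.95,0,0,0],[0.67,0,0,-0.95,0,0,0]],
  ],
)

```text
time: 55.88
tool_pos: [0.534, 0.1591, 0.3488]
ee_rot: [-3.137, -0.016, 0.073]
wrist_force: [0.8, -0.4, 1.5]
width: 0.063
```

Run:
```python
from plan import *
st()
snap('wrist','w24.png')
plan([(.6322,-.2947,.165,.01),(.6322,-.2947,.061,.01)])
```

```text
t 55.88 grasp [536.8 160.  168.8] board [547.  120.5] rpy [-3.1373 -0.0156  0.0729] F [ 0.8 -0.4  1.5] w 63.0
   [0.131, 0.919, -0.001] [-0.003, -0.007, 0.04] rows>= 3.0
   [0.188, 0.909, 0.002] [0.0, 0.0, 0.0] rows>= 3.0
   [0.188, 0.909, 0.002] [0.0, 0.0, 0.0] rows>= 3.0
   [0.188, 0.91, 0.002] [0.0, 0.0, 0.0] rows>= 3.0
   [0.189, 0.909, 0.001] [0.0, 0.0, 0.0] rows>= 3.0
-- 0.6322 -0.2947 0.165 0.01
   [-0.0, -0.0, 0.52] [0.0, 0.0, 0.0] rows>= 2.0
   [-0.0, -0.001, 0.52] [0.0, 0.0, 0.0] rows>= 2.0
-- 0.6322 -0.2947 0.061 0.01
```

View pics/w24.png

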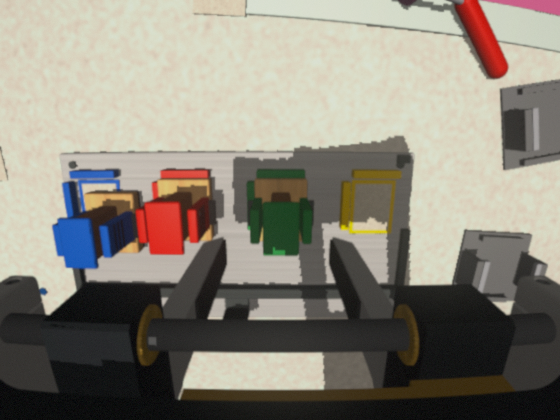

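Request:
move_arm(
  increments=[
    [[0.9,0.13,0.92,0,0,-0.008,0.04],[0.9,0.13,0.92,0,0,-0.008,0.04],[0.9,0.13,0.92,0,0,-0.008,0.04]],
  ],
)

```text
time: 56.18
tool_pos: [0.5527, 0.0639, 0.3388]
ee_rot: [3.14, 0.013, 0.006]
wrist_force: [-0.6, -0.1, -0.4]
width: 0.0796
```

Request:
move_arm(
  increments=[
    [[0.9,0.19,0.91,0,0,0,0],[0.9,0.19,0.91,0,0,0,0],[0.9,0.19,0.91,0,0,0,0]],
  ],
)

```text
time: 56.43
tool_pos: [0.5725, -0.0276, 0.3382]
ee_rot: [3.14, 0.014, 0.005]
wrist_force: [-0.6, 1.1, 0.2]
width: 0.0849
```

Request:
move_arm(
  increments=[
    [[0.9,0.19,0.91,0,0,0,0],[0.9,0.19,0.91,0,0,0,0],[0.9,0.19,0.91,0,0,0,0]],
  ],
)

```text
time: 56.68
tool_pos: [0.5923, -0.1184, 0.3377]
ee_rot: [3.141, 0.014, 0.005]
wrist_force: [0.1, -0.3, 0.2]
width: 0.0841
```

Request:
move_arm(
  increments=[
    [[0.9,0.19,0.91,0,0,0,0],[0.9,0.19,0.91,0,0,0,0],[0.9,0.19,0.91,0,0,0,0]],
  ],
)

```text
time: 56.93
tool_pos: [0.612, -0.2091, 0.3372]
ee_rot: [3.141, 0.014, 0.005]
wrist_force: [-1.0, 0.6, -0.9]
width: 0.0849
```

Request:
move_arm(
  increments=[
    [[0.9,0.19,0.91,0,0,0,0],[0.9,0.19,0.91,0,0,0,0],[0.9,0.19,0.91,0,0,0,0],[0.9,0.19,0.91,0,0,0,0],[0.9,0.19,0.91,0,0,0,0],[0.9,0.19,0.91,0,0,0,0]],
  ],
)

```text
time: 57.43
tool_pos: [0.6317, -0.2937, 0.3383]
ee_rot: [-3.139, 0.014, 0.011]
wrist_force: [0.2, 0.5, -0.1]
width: 0.0845
```

Run:
```python
from wm import *
st()
wcap((.632,-.295),.081,'w25.png')
plan([(.6322,-.2947,.061,.01)])
```

```text
t 57.43 grasp [ 629.2 -293.2  158.3] board [ 606.1 -338.3] rpy [-3.1389  0.0137  0.0114] F [ 0.2  0.5 -0.1] w 84.5
cap 2088 [ 633.7 -293.9] [45.8 29.8] 1.5 0.08042347171252312
btn 704 [ 633.8 -293.9] [29.7 52. ] 1.1 0.07332408238577862
   [0.009, 0.007, 0.488] [-0.001, 0.008, 0.001] rows>= 2.0
   [0.003, 0.007, 0.488] [-0.0, 0.0, 0.0] rows>= 2.0
-- 0.6322 -0.2947 0.061 0.01
```

View pics/w25.png

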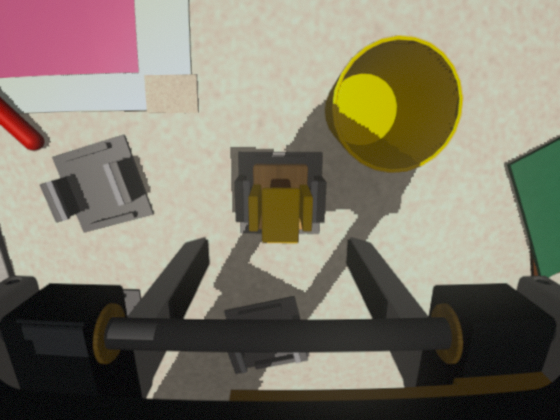

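Request:
move_arm(
  increments=[
    [[0.9,0.01,0.008,0.25,0,0.008,0],[0.9,0.01,0.008,0.5,0,0.008,0],[0.9,0.01,0.008,0.5,0,0.008,0]],
  ],
)

```text
time: 57.73
tool_pos: [0.6308, -0.2937, 0.2829]
ee_rot: [-3.135, 0.009, 0.012]
wrist_force: [-0.4, 0.5, -2.2]
width: 0.0844
```

Request:
move_arm(
  increments=[
    [[0.9,0,0,0.25,0,0,0],[0.9,0,0,0.45,0,0,0],[0.9,0,0,0.45,0,0,0],[0.9,0,0,0.45,0,0,0],[0.9,0,0,0.45,0,0,0],[0.9,0,0,0.45,0,0,0]],
  ],
)

```text
time: 58.23
tool_pos: [0.6324, -0.2962, 0.2465]
ee_rot: [3.141, -0.003, 0.01]
wrist_force: [-0.2, 0.5, 0.4]
width: 0.0844
```

Run:
```python
from plan import *
st()
plan([(.633,-.2943,.061,.012)])
```

```text
t 58.23 grasp [ 632.9 -296.4   66.5] board [ 609.6 -341.8] rpy [ 3.1405e+00 -3.0000e-03  1.0100e-02] F [-0.2  0.5  0.4] w 84.4
   [0.006, -0.019, 0.055] [0.001, -0.002, -0.001] rows>= 1.0
-- 0.633 -0.2943 0.061 0.012
```

Request:
move_arm(
  increments=[
    [[0.9,0,-0.016,0.05,0,0,0],[0.9,0,-0.016,0.05,0,0,0],[0,0,-0.016,0.05,0,0,0],[0,0,-0.016,0.05,0,0,0],[0,0,-0.016,0.05,0,0,0],[0,0,-0.016,0.05,0,0,0],[0,0,-0.016,0.05,0,0,0],[0,0,-0.016,0.05,0,0,0]],
  ],
)

```text
time: 58.9
tool_pos: [0.6317, -0.2949, 0.2386]
ee_rot: [-3.141, 0.001, 0.01]
wrist_force: [0.6, 0.3, 1.5]
width: 0.0476
```

Request:
move_arm(
  increments=[
    [[0,0,0,0,0,0,0],[0,0,0,0,0,0,0],[0,0,0,0,0,0,0],[0,0,0,0,0,0,0],[0,0,0,0,0,0,0],[0,0,0,0,0,0,0]],
  ],
)

```text
time: 59.4
tool_pos: [0.6318, -0.2949, 0.2391]
ee_rot: [-3.141, 0.0, 0.01]
wrist_force: [-0.4, -1.3, 3.1]
width: 0.0339
```

Run:
```python
from plan import *
st()
```

```text
t 59.4 grasp [ 631.8 -294.8   59.1] board [ 608.6 -340.1] rpy [-3.1412e+00  1.0000e-04  9.6000e-03] F [-0.4 -1.3  3.1] w 33.9
```

Request:
move_arm(
  increments=[
    [[0,0,0,-0.1,0,0,0],[0,0,0,-0.25,0,0,0],[0,0,0,-0.4,0,0,0],[0,0,0,-0.48,0,0,0],[0,0,0,-0.48,0,0,0],[0,0,0,-0.48,0,0,0]],
  ],
)

```text
time: 59.9
tool_pos: [0.6318, -0.2947, 0.2866]
ee_rot: [-3.14, 0.001, 0.01]
wrist_force: [-0.4, 0.8, -3.5]
width: 0.0336
```

Run:
```python
from plan import *
st()
x,y=bay(534,13)
plan([(x,y,.102,.073)])
```

```text
t 59.9 grasp [ 631.7 -294.5  106.6] board [ 608.5 -339.7] rpy [-3.1405e+00  6.0000e-04  9.8000e-03] F [-0.4  0.8 -3.5] w 33.6
   [-0.242, -0.869, 0.013] [-0.001, 0.0, -0.04] rows>= 3.0
   [-0.187, -0.882, 0.011] [0.0, 0.0, -0.0] rows>= 3.0
   [-0.187, -0.882, 0.011] [0.0, 0.0, -0.0] rows>= 3.0
   [-0.187, -0.883, 0.011] [0.0, 0.0, -0.0] rows>= 3.0
-- 0.5316105 0.0518935 0.102 0.073
```

Request:
move_arm(
  increments=[
    [[0,-0.08,-0.29,0,0,0,-0.04],[0,-0.16,-0.58,0,0,0,-0.04],[0,-0.24,-0.87,0,0,0,-0.04]],
  ],
)

```text
time: 60.15
tool_pos: [0.6061, -0.2073, 0.2843]
ee_rot: [-3.138, 0.004, 0.071]
wrist_force: [-0.1, 1.1, -2.5]
width: 0.0341
```

Request:
move_arm(
  increments=[
    [[0,-0.06,-0.29,0,0,0,0],[0,-0.12,-0.58,0,0,0,0],[0,-0.187,-0.88,0,0,0,0]],
  ],
)

```text
time: 60.4
tool_pos: [0.5809, -0.1203, 0.2848]
ee_rot: [-3.139, 0.004, 0.072]
wrist_force: [0.3, 0.0, -2.7]
width: 0.0337
```

Request:
move_arm(
  increments=[
    [[0,-0.06,-0.29,0,0,0,0],[0,-0.12,-0.58,0,0,0,0],[0,-0.187,-0.88,0,0,0,0]],
  ],
)

```text
time: 60.65
tool_pos: [0.5558, -0.0339, 0.2852]
ee_rot: [-3.14, 0.003, 0.072]
wrist_force: [-0.9, 0.4, -2.0]
width: 0.0334
```

Request:
move_arm(
  increments=[
    [[0,-0.06,-0.29,0,0,0,0],[0,-0.12,-0.58,0,0,0,0],[0,-0.187,-0.88,0.04,0,0,0],[0,-0.187,-0.88,0.04,0,0,0],[0,-0.187,-0.88,0.04,0,0,0],[0,-0.187,-0.88,0.04,0,0,0]],
  ],
)

```text
time: 61.15
tool_pos: [0.5317, 0.051, 0.2821]
ee_rot: [-3.141, 0.002, 0.073]
wrist_force: [0.9, 0.6, -3.0]
width: 0.0335
```

Run:
```python
from plan import *
st()
```

```text
t 61.15 grasp [531.3  51.1 102.1] board [533.5  12.2] rpy [-3.1411e+00  2.2000e-03  7.2900e-02] F [ 0.9  0.6 -3. ] w 33.5
```

Request:
move_arm(
  increments=[
    [[0,0,0,0.15,0,0,0],[0,0,0,0.28,0,0,0],[0,0,0,0.345,0,0,0],[0,0,0,0.345,0,0,0],[0,0,0,0.345,0,0,0],[0,0,0,0.345,0,0,0],[0,0,0,0.345,0,0,0]],
  ],
)

```text
time: 61.73
tool_pos: [0.5323, 0.0509, 0.2495]
ee_rot: [-3.141, -0.001, 0.072]
wrist_force: [-0.1, -0.5, -2.1]
width: 0.0338
```

Request:
move_arm(
  increments=[
    [[0,0.03,-0.03,0.01,0,0,0],[0,0.05,-0.08,0.01,0,0,0],[0,0.05,-0.08,0.01,0,0,0],[0,0.05,-0.08,0.01,0,0,0]],
  ],
)

```text
time: 62.07
tool_pos: [0.5364, 0.0601, 0.2476]
ee_rot: [-3.14, 0.0, 0.073]
wrist_force: [-0.1, -0.7, -2.9]
width: 0.0336
```

Run:
```python
from plan import *
st()
```

```text
t 62.07 grasp [536.3  60.3  67.6] board [539.3  21.1] rpy [-3.1404e+00  3.0000e-04  7.3400e-02] F [-0.1 -0.7 -2.9] w 33.6
```

Request:
move_arm(
  increments=[
    [[0,0.01,0,0.015,0,0,0],[0,0.02,0,0.02,0,0,0],[0,0.02,0,0.02,0,0,0]],
  ],
)

```text
time: 62.32
tool_pos: [0.5376, 0.0598, 0.2452]
ee_rot: [-3.14, 0.004, 0.073]
wrist_force: [-4.7, -0.3, 0.1]
width: 0.0336
```

Request:
move_arm(
  increments=[
    [[0,0.01,-0.01,0,0,0,0],[0,0.01,-0.02,0,0,0,0],[0,0.01,-0.02,0,0,0,0]],
  ],
)

```text
time: 62.57
tool_pos: [0.538, 0.0608, 0.2453]
ee_rot: [3.139, 0.006, 0.072]
wrist_force: [-6.6, -4.1, 1.9]
width: 0.0338
```

Request:
move_arm(
  increments=[
    [[0,0.005,-0.01,0,0,0,0],[0,0.005,-0.02,0,0,0,0],[0,0.005,-0.02,0,0,0,0]],
  ],
)

```text
time: 62.82
tool_pos: [0.5382, 0.0619, 0.2454]
ee_rot: [3.136, 0.007, 0.072]
wrist_force: [-8.3, -7.3, 3.6]
width: 0.034
```

Run:
```python
from plan import *
st()
```

```text
t 62.82 grasp [537.1  60.8  65.4] board [540.1  21.5] rpy [3.1362 0.0068 0.0719] F [-8.3 -7.3  3.6] w 34.0
```

Request:
move_arm(
  increments=[
    [[0,-0.01,-0.01,-0.005,0,0,0],[0,-0.015,-0.02,-0.008,0,0,0],[0,-0.015,-0.02,-0.008,0,0,0]],
  ],
)

```text
time: 63.07
tool_pos: [0.5374, 0.0634, 0.2457]
ee_rot: [3.135, 0.003, 0.072]
wrist_force: [-3.9, -8.8, -1.6]
width: 0.0335
```

Run:
```python
from plan import *
st()
```

```text
t 63.07 grasp [536.8  62.2  65.7] board [539.9  22.9] rpy [3.1351 0.0033 0.0719] F [-3.9 -8.8 -1.6] w 33.5
```

Request:
move_arm(
  increments=[
    [[0,0,-0.01,0,0,0,0],[0,0,-0.015,0,0,0,0],[0,0,-0.015,0,0,0,0]],
  ],
)

```text
time: 63.32
tool_pos: [0.5374, 0.0641, 0.2458]
ee_rot: [3.132, 0.004, 0.072]
wrist_force: [-3.9, -10.9, -1.3]
width: 0.0338
```

Run:
```python
from plan import *
st()
```

```text
t 63.32 grasp [536.9  62.4  65.8] board [540.   23.1] rpy [3.1325 0.0035 0.0716] F [ -3.9 -10.9  -1.3] w 33.8
```

Request:
move_arm(
  increments=[
    [[0,0.01,0.005,0.01,0,0,0],[0,0.015,0.005,0.012,0,0,0],[0,0.015,0.005,0.012,0,0,0]],
  ],
)

```text
time: 63.57
tool_pos: [0.5382, 0.0639, 0.2455]
ee_rot: [3.134, 0.007, 0.072]
wrist_force: [-9.1, -10.3, 5.1]
width: 0.0337
```

Run:
```python
from plan import *
st()
```

```text
t 63.57 grasp [537.1  62.3  65.6] board [540.2  23. ] rpy [3.1335 0.0068 0.0716] F [ -9.1 -10.3   5.1] w 33.7
```

Request:
move_arm(
  increments=[
    [[0,-0.01,0.008,0,0,0,0],[0,-0.01,0.008,0,0,0,0],[0.65,-0.01,0.008,0,0,0,0],[0.65,-0.01,0.008,0,0,0,0],[0.65,-0.01,0.008,0,0,0,0],[0.65,-0.01,0.008,0,0,0,0],[0.65,-0.015,0.02,0,0,0,0],[0.65,-0.015,0.025,0,0,0,0]],
  ],
)

```text
time: 64.23
tool_pos: [0.5385, 0.0644, 0.2458]
ee_rot: [-3.14, -0.003, 0.072]
wrist_force: [0.1, -0.9, 0.3]
width: 0.0611
```

Request:
move_arm(
  increments=[
    [[0.67,0,0,-0.3,0,0,0],[0.67,0,0,-0.65,0,0,0],[0.67,0,0,-0.95,0,0,0],[0.67,0,0,-0.95,0,0,0]],
  ],
)

```text
time: 64.57
tool_pos: [0.5398, 0.0645, 0.3487]
ee_rot: [-3.14, -0.016, 0.073]
wrist_force: [1.4, -0.4, 0.7]
width: 0.0629
```

Run:
```python
from plan import *
st()
snap('wrist','w26.png');snap('top','t26.png');snap('side','s26.png')
cv2.imwrite('pics/s26z.png',cv2.resize(cv2.imread('pics/s26.png')[230:390,240:360],None,fx=5,fy=3.7,interpolation=cv2.INTER_CUBIC))
```

```text
t 64.57 grasp [542.6  65.  168.7] board [545.9  25.2] rpy [-3.1405 -0.0159  0.073 ] F [ 1.4 -0.4  0.7] w 62.9
```

View pics/w26.png

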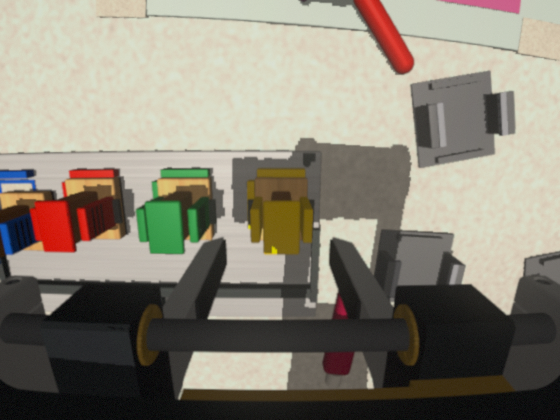

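View pics/s26z.png

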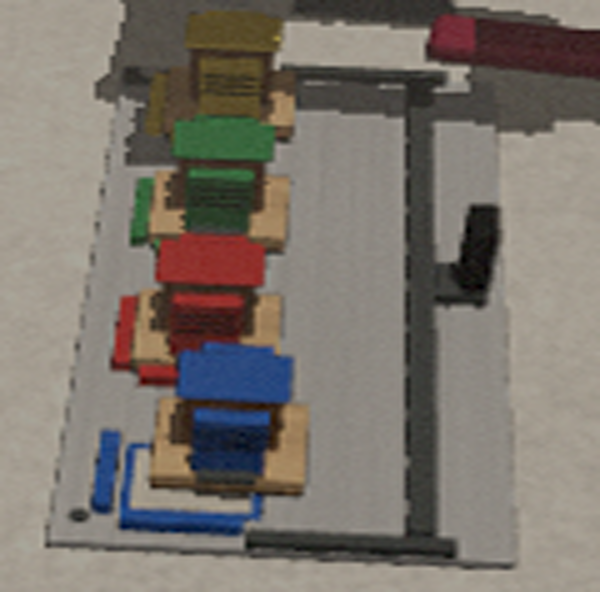

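```bash
cat > chk.py <<'E'
from plan import *
def chk(names=('top','side')):
    for n in names:
        T=np.load('last_%s.npz'%n);C=cloud(T,T['d']);C[T['d']<=0]=np.nan
        b=C[...,:2]@B*1000
        hs=cv2.cvtColor(T['im'],cv2.COLOR_RGB2HSV)
        for c,y in(('blue',311),('red',215),('green',119),('yellow',23)):
            m=(C[...,2]>.0835)&(C[...,2]<.093)&(np.abs(b[...,0]-535)<55)&(np.abs(b[...,1]-y)<44)
            h={'blue':(100,125),'red':(0,8),'green':(50,85),'yellow':(20,35)}[c]
            m&=(hs[...,1]>90)&(((hs[...,0]>=h[0])&(hs[...,0]<=h[1]))|((c=='red')&(hs[...,0]>172)))
            out=''
            if m.sum()>8:
                r=cv2.minAreaRect(b[m].astype(np.float32));out+='cap %d %s %s %.1f'%(m.sum(),np.round(r[0],1),np.round(r[1],1),r[2])
            m=(C[...,2]>.0255)&(C[...,2]<.0305)&(np.abs(b[...,0]-535)<58)&(np.abs(b[...,1]-y)<44)
            m&=(hs[...,0]>8)&(hs[...,0]<20)&(hs[...,1]>60)
            if m.sum()>8:
                r=cv2.minAreaRect(b[m].astype(np.float32));out+=' | plinth %d %s %s %.1f'%(m.sum(),np.round(r[0],1),np.round(r[1],1),r[2])
            print(n,c,out)
E
python3 -c "
from chk import *
chk(('top','side','wrist'))"
```

```text
top blue cap 204 [525.2 291.6] [29.7 44.8] 87.3 | plinth 68 [525.3 290.5] [47.6 62.7] 88.5
top red cap 213 [539.5 213.9] [31.  46.2] 84.5 | plinth 34 [540.8 218.8] [34.8 64.4] 85.1
top green cap 105 [530.  117.9] [28.  25.4] 88.9 | plinth 54 [523.1 118.7] [29.8 48. ] 2.3
top yellow cap 114 [531.4  30.6] [35.1 25.4] 87.5 | plinth 30 [516.9  32.5] [31.1 16.1] 87.9
side blue cap 280 [527.4 289.9] [37.  44.6] 87.4 | plinth 226 [526.9 293.2] [51.  63.3] 89.2
side red cap 251 [541.4 218.7] [44.5 42.8] 2.1 | plinth 167 [541.1 215.1] [53.8 63. ] 89.1
side green cap 188 [541.  119.7] [44.6 31.7] 0.4 | plinth 170 [540.6 119.2] [53.5 64.6] 87.2
side yellow cap 164 [541.5  23. ] [43.1 34.1] 1.9 | plinth 124 [540.4  23.6] [51.  62.9] 89.0
wrist blue  | plinth 607 [527.9 293.3] [63.4 52.1] 0.1
wrist red cap 1705 [540.8 214.9] [31.1 45.4] 89.6 | plinth 911 [541.  212.3] [64.7 58.2] 0.5
wrist green cap 1845 [541.1 118.9] [30.  44.9] 89.4 | plinth 653 [541.1 119.4] [51.3 63. ] 89.9
wrist yellow cap 1962 [541.6  23.5] [29.9 45.5] 90.0 | plinth 881 [540.9  23.2] [51.  61.9] 89.8
```

Run:
```python
from plan import *
x,y=bay(527,292)
plan([(x,y,.165,.073)])
```

```text
[-0.048, -0.89, -0.014] [-0.001, -0.001, -0.0] rows>= 3.0
   [-0.048, -0.89, -0.015] [0.0, 0.0, -0.0] rows>= 3.0
   [-0.049, -0.89, -0.014] [0.0, 0.0, -0.0] rows>= 3.0
-- 0.5042903 0.3296299 0.165 0.073
```

Request:
move_arm(
  increments=[
    [[0.65,-0.05,-0.89,0,0,0,0],[0.65,-0.05,-0.89,0,0,0,0],[0.65,-0.05,-0.89,0,0,0,0]],
  ],
)

```text
time: 64.97
tool_pos: [0.5253, 0.1569, 0.338]
ee_rot: [-3.137, 0.004, 0.077]
wrist_force: [0.3, -0.3, 0.2]
width: 0.0613
```

Request:
move_arm(
  increments=[
    [[0.65,-0.05,-0.89,0,0,0,0],[0.65,-0.05,-0.89,0,0,0,0],[0.65,-0.05,-0.89,0,0,0,0]],
  ],
)

```text
time: 65.22
tool_pos: [0.5136, 0.2456, 0.3381]
ee_rot: [-3.138, 0.004, 0.078]
wrist_force: [-0.4, 0.3, -0.0]
width: 0.0613
```

Request:
move_arm(
  increments=[
    [[0.65,-0.05,-0.89,0,0,0,0],[0.65,-0.05,-0.89,0,0,0,0],[0.65,-0.05,-0.89,0,0,0,0],[0.65,-0.05,-0.89,0,0,0,0],[0.65,-0.05,-0.89,0,0,0,0],[0.65,-0.05,-0.89,0,0,0,0]],
  ],
)

```text
time: 65.72
tool_pos: [0.5041, 0.3279, 0.3395]
ee_rot: [3.141, 0.002, 0.071]
wrist_force: [0.2, -0.7, -0.5]
width: 0.0608
```

Run:
```python
from wm import *
st()
x,y=bay(527,292)
wcap((x,y),.087,'w27.png')
from chk import *
chk(['wrist'])
plan([(x,y,.066,.073)])
```

```text
t 65.72 grasp [503.7 327.8 159.5] board [526.3 290.2] rpy [3.1412e+00 1.9000e-03 7.1100e-02] F [ 0.2 -0.7 -0.5] w 60.8
cap 2153 [504.9 331. ] [45.9 29.8] 3.0 0.08644537207028517
btn 1033 [508.8 315.1] [37.6 88.5] 14.0 0.07934927346444506
wrist blue cap 2036 [528.2 293.3] [44.3 29.6] 0.4 | plinth 1006 [527.6 293.4] [52.  62.4] 89.9
wrist red cap 2151 [541.6 215.3] [45. 30.] 0.2 | plinth 1104 [541.9 215.6] [52.  62.4] 89.8
wrist green cap 1905 [541.6 120.1] [30.9 44.1] 89.5 | plinth 993 [541.7 120.3] [62.9 52.4] 0.1
wrist yellow  | plinth 886 [541.  26.] [64.3 50.4] 2.2
   [0.004, -0.019, 0.939] [0.0, 0.001, -0.002] rows>= 3.0
-- 0.5042903 0.3296299 0.066 0.073
```

View pics/w27.png

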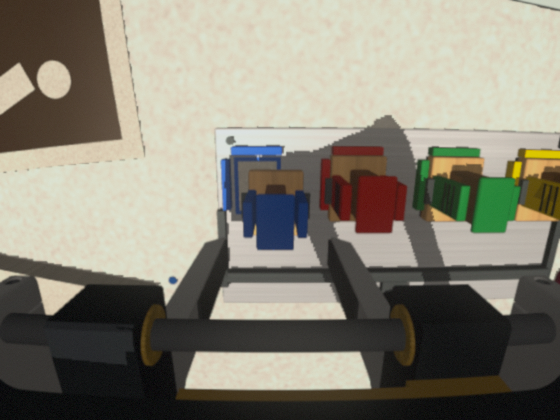

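Request:
move_arm(
  increments=[
    [[0.65,0.007,-0.028,0.2,0,0,0],[0.65,0.007,-0.028,0.4,0,0,0],[0.65,0.007,-0.028,0.4,0,0,0],[0.65,0.007,-0.028,0.4,0,0,0],[0.65,0.007,-0.028,0.4,0,0,0]],
  ],
)

```text
time: 66.18
tool_pos: [0.5047, 0.3314, 0.3014]
ee_rot: [-3.14, -0.0, 0.071]
wrist_force: [-0.2, -0.0, 1.5]
width: 0.0613
```

Run:
```python
from plan import *
st()
```

```text
t 66.18 grasp [504.7 331.6 121.4] board [527.5 294. ] rpy [-3.1402e+00 -4.0000e-04  7.1100e-02] F [-0.2 -0.   1.5] w 61.3
```

Request:
move_arm(
  increments=[
    [[0.65,0,0.004,0.2,0,0,0],[0.65,0,0.004,0.4,0,0,0],[0.65,0,0.004,0.53,0,0,0],[0.65,0,0.004,0.53,0,0,0],[0.65,0,0.004,0.53,0,0,0],[0.65,0,0.004,0.53,0,0,0],[0.65,0,0.004,0.53,0,0,0]],
  ],
)

```text
time: 66.77
tool_pos: [0.5047, 0.3322, 0.2493]
ee_rot: [-3.139, -0.002, 0.073]
wrist_force: [-0.2, 0.4, 0.2]
width: 0.0612
```

Request:
move_arm(
  increments=[
    [[0,0,0,0.02,0,0,0],[0,0,0,0.02,0,0,0],[0,0,0,0.02,0,0,0],[0,0,0,0.02,0,0,0],[0,0,0,0.02,0,0,0],[0,0,0,0.02,0,0,0]],
  ],
)

```text
time: 67.27
tool_pos: [0.5046, 0.3315, 0.2468]
ee_rot: [-3.141, -0.001, 0.072]
wrist_force: [0.3, -3.3, 5.8]
width: 0.0336
```

Run:
```python
from plan import *
st()
```

```text
t 67.27 grasp [504.8 331.5  66.8] board [527.6 293.8] rpy [-3.1414e+00 -1.3000e-03  7.2300e-02] F [ 0.3 -3.3  5.8] w 33.6
```

Request:
move_arm(
  increments=[
    [[0,0,0,-0.03,0,0,0],[0,0,0,-0.03,0,0,0],[0,0.05,-0.05,-0.03,0,0,0],[0,0.1,-0.1,-0.03,0,0,0],[0,0.1,-0.15,-0.03,0,0,0],[0,0.1,-0.15,-0.03,0,0,0],[0,0.1,-0.15,-0.03,0,0,0]],
  ],
)

```text
time: 67.85
tool_pos: [0.5129, 0.3481, 0.2478]
ee_rot: [-3.14, 0.002, 0.073]
wrist_force: [-0.6, -0.0, -3.7]
width: 0.0335
```

Run:
```python
from plan import *
st()
```

```text
t 67.85 grasp [512.6 348.3  67.8] board [536.6 310. ] rpy [-3.1404e+00  1.8000e-03  7.3100e-02] F [-0.6 -0.  -3.7] w 33.5
```

Request:
move_arm(
  increments=[
    [[0,0.02,0,0.015,0,0,0],[0,0.035,0,0.02,0,0,0],[0,0.035,0,0.02,0,0,0]],
  ],
)

```text
time: 68.1
tool_pos: [0.5166, 0.348, 0.2469]
ee_rot: [-3.14, 0.0, 0.072]
wrist_force: [-1.9, 0.5, -0.2]
width: 0.0332
```

Request:
move_arm(
  increments=[
    [[0,0.01,-0.005,0,0,0,0],[0,0.01,-0.01,0,0,0,0],[0,0.01,-0.01,0,0,0,0]],
  ],
)

```text
time: 68.35
tool_pos: [0.5175, 0.3487, 0.2468]
ee_rot: [-3.141, 0.0, 0.072]
wrist_force: [-1.7, -1.2, 1.3]
width: 0.0339
```

Request:
move_arm(
  increments=[
    [[0,0.005,-0.005,0,0,0,0],[0,0.005,-0.01,0,0,0,0],[0,0.005,-0.01,0,0,0,0]],
  ],
)

```text
time: 68.6
tool_pos: [0.5179, 0.3493, 0.2468]
ee_rot: [3.141, 0.001, 0.072]
wrist_force: [-2.1, -3.8, 2.5]
width: 0.0334
```

Run:
```python
from plan import *
st()
```

```text
t 68.6 grasp [517.8 349.   66.8] board [541.8 310.4] rpy [3.1405e+00 9.0000e-04 7.2200e-02] F [-2.1 -3.8  2.5] w 33.4
```

Request:
move_arm(
  increments=[
    [[0,0.01,0,-0.005,0,0,0],[0,0.015,0,-0.005,0,0,0],[0,0.015,0,-0.005,0,0,0]],
  ],
)

```text
time: 68.85
tool_pos: [0.5188, 0.3494, 0.2469]
ee_rot: [3.14, 0.004, 0.073]
wrist_force: [-4.9, -4.0, 4.3]
width: 0.0336
```

Request:
move_arm(
  increments=[
    [[0,0.005,-0.01,0,0,0,0],[0,0.005,-0.015,0,0,0,0],[0,0.005,-0.015,0,0,0,0]],
  ],
)

```text
time: 69.1
tool_pos: [0.519, 0.3501, 0.2469]
ee_rot: [3.137, 0.005, 0.072]
wrist_force: [-5.9, -8.2, 4.4]
width: 0.0338
```

Run:
```python
from plan import *
st()
snap('wrist','w28.png')
```

```text
t 69.1 grasp [518.2 349.3  66.9] board [542.3 310.6] rpy [3.1374 0.005  0.0724] F [-5.9 -8.2  4.4] w 33.8
```

View pics/w28.png

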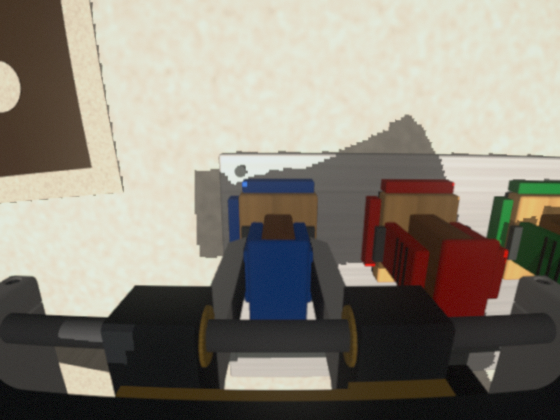

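Request:
move_arm(
  increments=[
    [[0,0,-0.005,-0.012,0,0,0],[0,0,-0.012,-0.015,0,0,0],[0,0,-0.012,-0.015,0,0,0]],
  ],
)

```text
time: 69.4
tool_pos: [0.5191, 0.3507, 0.247]
ee_rot: [3.135, 0.006, 0.072]
wrist_force: [-4.5, -8.0, 1.7]
width: 0.0337
```

Run:
```python
from plan import *
st()
```

```text
t 69.4 grasp [518.2 349.5  67. ] board [542.3 310.8] rpy [3.1352 0.0056 0.0721] F [-4.5 -8.   1.7] w 33.7
```

Request:
move_arm(
  increments=[
    [[0,0.01,-0.005,0,0,0,0],[0,0.01,-0.01,0,0,0,0],[0,0.01,-0.01,0,0,0,0]],
  ],
)

```text
time: 69.65
tool_pos: [0.5196, 0.3513, 0.2471]
ee_rot: [3.133, 0.008, 0.072]
wrist_force: [-5.6, -10.7, 2.9]
width: 0.0334
```

Run:
```python
from plan import *
st()
```

```text
t 69.65 grasp [518.3 349.7  67.1] board [542.4 310.9] rpy [3.1333 0.0079 0.072 ] F [ -5.6 -10.7   2.9] w 33.4
```

Both stops reached (grasp point no longer advances, force rises). Seat down, release, retreat.

Request:
move_arm(
  increments=[
    [[0,0.005,0,0.015,0,0,0],[0,-0.005,0.008,0.015,0,0,0],[0,-0.005,0.008,0.015,0,0,0],[0.65,-0.005,0.008,0.015,0,0,0],[0.65,-0.005,0.008,0.015,0,0,0],[0.65,-0.005,0.008,0.015,0,0,0],[0.65,-0.01,0.02,0.015,0,0,0],[0.65,-0.01,0.03,0.015,0,0,0]],
  ],
)

```text
time: 70.32
tool_pos: [0.5201, 0.351, 0.2469]
ee_rot: [-3.139, -0.001, 0.072]
wrist_force: [-0.1, 0.7, -0.0]
width: 0.0601
```

Request:
move_arm(
  increments=[
    [[0.67,0,0,0,0,0,0],[0.67,0,0,-0.3,0,0,0],[0.67,0,0,-0.65,0,0,0],[0.67,0,0,-0.95,0,0,0],[0.67,0,0,-0.95,0,0,0]],
  ],
)

```text
time: 70.73
tool_pos: [0.5212, 0.3517, 0.3512]
ee_rot: [-3.133, -0.015, 0.073]
wrist_force: [0.5, -0.2, 1.1]
width: 0.0628
```

Run:
```python
from chk import *
st()
snap('wrist','w29.png');chk(['wrist'])
# move to in front of bar handle
x,y=bay(422,165.5)
plan([(x,y,.17,.073)])
```

```text
t 70.73 grasp [523.7 353.4 171.2] board [548.1 314.3] rpy [-3.1328 -0.0146  0.0727] F [ 0.5 -0.2  1.1] w 62.8
wrist blue cap 1822 [541.6 311.2] [29.1 45.4] 89.3 | plinth 881 [541.9 311.1] [61.7 51.5] 0.6
wrist red cap 1856 [541.4 216. ] [30.3 44.9] 89.2 | plinth 926 [541.6 215.9] [51.1 63.2] 89.9
wrist green cap 1637 [541.4 120.3] [31.2 44.8] 89.1 | plinth 916 [541.4 121.6] [55.8 63.1] 90.0
wrist yellow  | plinth 628 [541.3  30.8] [64.9 37.7] 3.3
   [-0.615, 0.735, -0.022] [-0.004, -0.007, -0.0] rows>= 3.0
   [-0.615, 0.736, -0.011] [-0.0, 0.0, -0.0] rows>= 3.0
-- 0.40879564999999995 0.19581695 0.17 0.073
```

View pics/w29.png

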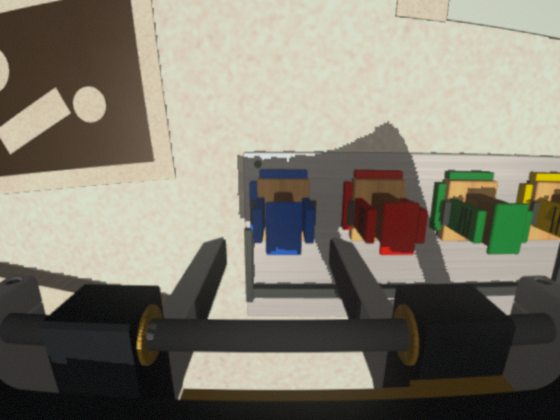

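Run:
```python
import cv2,numpy as np
a=cv2.imread('pics/w29.png')[155:260,235:560]
cv2.imwrite('pics/w29z.png',cv2.resize(a,(800,260),interpolation=cv2.INTER_NEAREST))
b=cv2.imread('pics/w26.png')[155:260,0:325]
cv2.imwrite('pics/w26z.png',cv2.convertScaleAbs(cv2.resize(b,(800,260),interpolation=cv2.INTER_NEAREST),alpha=1.3))
c=np.vstack([cv2.convertScaleAbs(cv2.imread('pics/w29z.png'),alpha=1.4),cv2.imread('pics/w26z.png')]);cv2.imwrite('pics/wz.png',c)
```

```text
(no output)
```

View pics/wz.png

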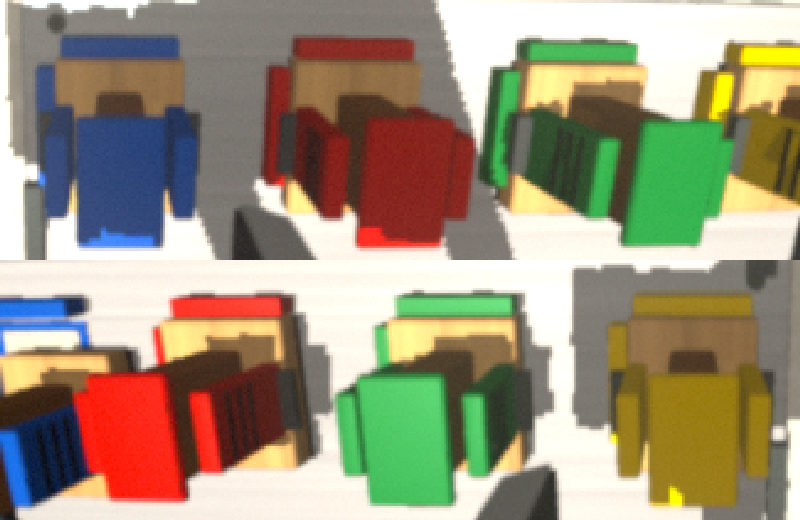

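Request:
move_arm(
  increments=[
    [[0.7,-0.3,0.37,0,0,-0.007,0],[0.7,-0.615,0.735,0,0,-0.007,0],[0.7,-0.615,0.735,0,0,-0.007,0]],
  ],
)

```text
time: 71.03
tool_pos: [0.4614, 0.2704, 0.3387]
ee_rot: [3.139, 0.018, 0.072]
wrist_force: [-1.1, -0.2, -0.3]
width: 0.0657
```

Request:
move_arm(
  increments=[
    [[0.7,-0.615,0.735,0,0,0,0],[0.7,-0.615,0.735,0,0,0,0],[0.7,-0.615,0.735,0,0,0,0],[0.7,-0.615,0.735,0,0,0,0],[0.7,-0.615,0.735,0,0,0,0]],
  ],
)

```text
time: 71.45
tool_pos: [0.4077, 0.195, 0.342]
ee_rot: [-3.14, 0.011, 0.072]
wrist_force: [0.8, -0.1, 0.1]
width: 0.0657
```

Run:
```python
from plan import *
st()
im,d,p=snap('wrist','w30.png');C=cloud(p,d);C[d<=0]=np.nan
b=C[...,:2]@B*1000
m=(C[...,2]>.072)&(C[...,2]<.086)&(np.abs(b[...,0]-422)<25)&(np.abs(b[...,1]-166)<30)
if m.sum()>5: print('handle',m.sum(),cv2.minAreaRect(b[m].astype(np.float32)))
m=(C[...,2]>.0215)&(C[...,2]<.028)&(np.abs(b[...,0]-445)<25)&(np.abs(b[...,1]-230)<60)
if m.sum()>5: print('bar',m.sum(),cv2.minAreaRect(b[m].astype(np.float32)))
x,y=bay(421.5,166)
plan([(x,y,.065,.073)])
```

```text
t 71.45 grasp [405.7 195.2 162. ] board [418.9 165.1] rpy [-3.1396  0.011   0.0716] F [ 0.8 -0.1  0.1] w 65.7
handle 545 ((424.3309631347656, 168.1069793701172), (13.938777923583984, 25.281103134155273), 0.2752520740032196)
bar 1658 ((442.1785583496094, 230.36141967773438), (119.24586486816406, 21.684162139892578), 88.95767211914062)
   [0.006, -0.003, 0.486] [-0.001, 0.007, -0.0] rows>= 2.0
   [0.001, -0.004, 0.486] [-0.0, 0.0, -0.0] rows>= 2.0
-- 0.40826054999999994 0.19627914999999999 0.065 0.073
```

View pics/w30.png

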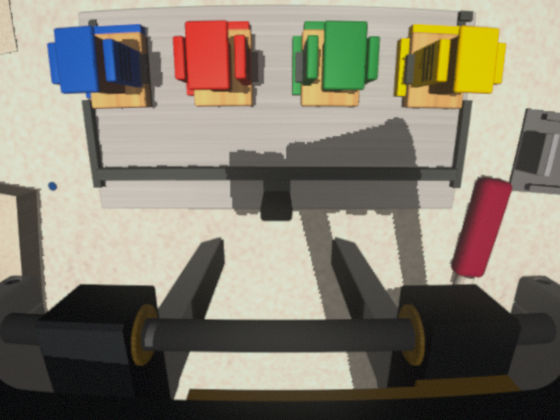

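Request:
move_arm(
  increments=[
    [[0.7,0.022,-0.017,0.25,0,0.007,0],[0.7,0.022,-0.017,0.5,0,0.007,0],[0.7,0.022,-0.017,0.5,0,0.007,0]],
  ],
)

```text
time: 71.75
tool_pos: [0.4085, 0.1975, 0.2873]
ee_rot: [3.141, 0.01, 0.074]
wrist_force: [-0.6, 0.3, -0.3]
width: 0.0656
```

Request:
move_arm(
  increments=[
    [[0.7,0,0,0.25,0,0,0],[0.7,0,0,0.46,0,0,0],[0.7,0,0,0.46,0,0,0],[0.7,0,0,0.46,0,0,0],[0.7,0,0,0.46,0,0,0]],
  ],
)

```text
time: 72.17
tool_pos: [0.4102, 0.1977, 0.248]
ee_rot: [-3.14, -0.001, 0.073]
wrist_force: [0.6, -0.6, 0.3]
width: 0.0656
```

Run:
```python
from plan import *
st()
```

```text
t 72.17 grasp [410.4 198.   68. ] board [423.8 167.5] rpy [-3.1399e+00 -1.4000e-03  7.3000e-02] F [ 0.6 -0.6  0.3] w 65.6
```

Request:
move_arm(
  increments=[
    [[0,0,0.005,0.02,0,0,0],[0,0,0.005,0.02,0,0,0],[0,0,0.005,0.02,0,0,0],[0,0,0.005,0.02,0,0,0],[0,0,0.005,0.02,0,0,0],[0,0,0.005,0.02,0,0,0],[0,0,0.005,0.02,0,0,0],[0,0,0.005,0.02,0,0,0]],
  ],
)

```text
time: 72.83
tool_pos: [0.4094, 0.1966, 0.2446]
ee_rot: [-3.14, 0.0, 0.072]
wrist_force: [0.5, 0.7, 0.9]
width: 0.0257
```

Request:
move_arm(
  increments=[
    [[0,0.1,0,0,0,0,0],[0,0.2,0,0,0,0,0],[0,0.3,0,0,0,0,0],[0,0.4,0,0,0,0,0],[0,0.48,0,0,0,0,0],[0,0.48,0,0,0,0,0]],
  ],
)

```text
time: 73.33
tool_pos: [0.4595, 0.2002, 0.2446]
ee_rot: [-3.14, -0.002, 0.072]
wrist_force: [2.2, 1.2, 0.5]
width: 0.0254
```

Run:
```python
from plan import *
st()
```

```text
t 73.33 grasp [459.9 200.5  64.6] board [473.2 166.4] rpy [-3.1401e+00 -2.4000e-03  7.1900e-02] F [2.2 1.2 0.5] w 25.4
```

Request:
move_arm(
  increments=[
    [[0,0.015,0,0,0,0,0],[0,0.03,0,0,0,0,0],[0,0.03,0,0,0,0,0]],
  ],
)

```text
time: 73.58
tool_pos: [0.4604, 0.2003, 0.2446]
ee_rot: [-3.14, 0.0, 0.073]
wrist_force: [-1.3, 0.9, 3.4]
width: 0.0259
```

Request:
move_arm(
  increments=[
    [[0,0.01,0,0,0,0,0],[0,0.02,0,0,0,0,0],[0,0.02,0,0,0,0,0]],
  ],
)

```text
time: 73.83
tool_pos: [0.462, 0.2004, 0.2447]
ee_rot: [-3.14, 0.001, 0.073]
wrist_force: [-2.0, 0.6, 5.1]
width: 0.0258
```

Run:
```python
from plan import *
st()
```

```text
t 73.83 grasp [461.8 200.6  64.7] board [475.2 166.4] rpy [-3.1404e+00  7.0000e-04  7.2600e-02] F [-2.   0.6  5.1] w 25.8
```

Request:
move_arm(
  increments=[
    [[0,0.01,0,0,0,0,0],[0,0.02,0,0,0,0,0],[0,0.02,0,0,0,0,0]],
  ],
)

```text
time: 74.08
tool_pos: [0.464, 0.2006, 0.2447]
ee_rot: [-3.14, 0.001, 0.073]
wrist_force: [-2.1, 0.6, 4.7]
width: 0.0258
```

Request:
move_arm(
  increments=[
    [[0,0.01,0,0,0,0,0],[0,0.02,0,0,0,0,0],[0,0.02,0,0,0,0,0]],
  ],
)

```text
time: 74.33
tool_pos: [0.465, 0.2007, 0.2446]
ee_rot: [-3.141, 0.005, 0.073]
wrist_force: [-7.7, -0.2, 8.8]
width: 0.0262
```

Run:
```python
from plan import *
st()
```

```text
t 74.33 grasp [464.2 200.8  64.7] board [477.6 166.4] rpy [-3.1407  0.0047  0.0728] F [-7.7 -0.2  8.8] w 26.2
```

Request:
move_arm(
  increments=[
    [[0,0.01,0,-0.005,0,0,0],[0,0.02,0,-0.005,0,0,0],[0,0.02,0,-0.005,0,0,0]],
  ],
)

```text
time: 74.58
tool_pos: [0.466, 0.2008, 0.2446]
ee_rot: [-3.141, 0.009, 0.073]
wrist_force: [-11.6, -0.1, 10.1]
width: 0.0258
```

Run:
```python
from plan import *
st()
```

```text
t 74.58 grasp [464.4 200.8  64.6] board [477.8 166.4] rpy [-3.1409  0.009   0.073 ] F [-11.6  -0.1  10.1] w 25.8
```

Request:
move_arm(
  increments=[
    [[0,-0.01,0,0,0,0,0],[0.6,-0.01,0,0,0,0,0],[0.6,-0.01,0,0,0,0,0],[0.6,-0.01,0,0,0,0,0],[0.6,-0.01,0,0,0,0,0],[0.6,-0.015,0,-0.3,0,0,0],[0.6,-0.02,0,-0.7,0,0,0],[0.6,-0.02,0,-0.95,0,0,0]],
  ],
)

```text
time: 75.25
tool_pos: [0.4667, 0.2006, 0.3426]
ee_rot: [-3.14, -0.002, 0.072]
wrist_force: [0.8, 0.7, 0.3]
width: 0.0564
```

Request:
move_arm(
  increments=[
    [[0.8,-0.3,0,-0.3,0,0,0],[0.8,-0.6,0,-0.5,0,0,0],[0.8,-0.9,0,-0.5,0,0,0],[0.8,-0.9,0,-0.5,0,0,0],[0.8,-0.9,0,-0.5,0,0,0],[0.8,-0.9,0,-0.5,0,0,0]],
  ],
)

```text
time: 75.75
tool_pos: [0.3769, 0.194, 0.3896]
ee_rot: [-3.141, 0.0, 0.072]
wrist_force: [0.5, 0.1, -0.1]
width: 0.0755
```

Run:
```python
from chk import *
st()
im,d,p=snap('wrist','w31.png');chk(['wrist'])
C=cloud(p,d);C[d<=0]=np.nan
b=C[...,:2]@B*1000
m=(C[...,2]>.072)&(C[...,2]<.083)&(np.abs(b[...,0]-478)<20)&(np.abs(b[...,1]-166)<30)
if m.sum()>5: print('handle',m.sum(),cv2.minAreaRect(b[m].astype(np.float32)))
cv2.imwrite('pics/w31z.png',cv2.resize(im[40:260,60:520,::-1],(800,383)))
```

```text
t 75.75 grasp [376.8 194.1 209.6] board [390.  166.1] rpy [-3.1407e+00  3.0000e-04  7.2400e-02] F [ 0.5  0.1 -0.1] w 75.5
wrist blue cap 1910 [540.6 311.5] [45.6 30.9] 0.4 | plinth 768 [540.7 311.2] [52.4 63.9] 89.8
wrist red cap 2073 [540.6 215.7] [46.1 30.3] 0.9 | plinth 708 [540.8 215.8] [51.2 64.4] 89.3
wrist green cap 1999 [540.2 119.3] [45.6 29.7] 0.5 | plinth 561 [539.9 119.5] [51.9 62.5] 89.9
wrist yellow cap 1920 [540.3  24. ] [31.3 45.4] 88.9 | plinth 733 [539.9  24. ] [52.8 62.9] 89.5
handle 455 ((478.85113525390625, 167.97731018066406), (13.086910247802734, 25.190399169921875), 0.04626133665442467)
```

View pics/w31.png

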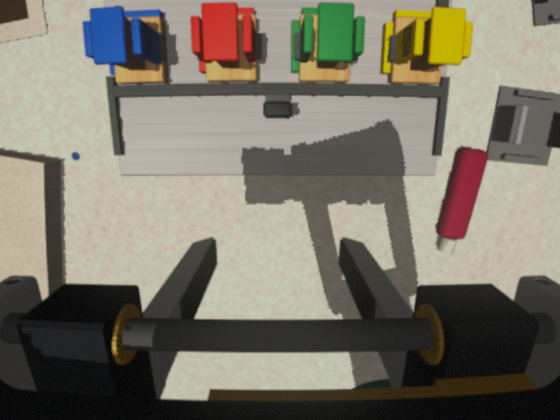

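Run:
```python
from chk import *
snap('side','s32.png');chk(['side'])
cv2.imwrite('pics/s32z.png',cv2.resize(cv2.imread('pics/s32.png')[110:400,100:400],(720,600),interpolation=cv2.INTER_CUBIC))
```

```text
side blue cap 292 [541.4 314.1] [37.3 45.5] 88.4 | plinth 223 [541.2 310.8] [52.6 63.8] 89.7
side red cap 247 [541.3 219.2] [44.4 42.8] 2.9 | plinth 195 [541.  216.6] [55.3 63.4] 89.4
side green cap 192 [540.2 122.4] [43.2 39.3] 1.9 | plinth 175 [540.4 119.4] [53.3 63.2] 89.4
side yellow cap 168 [541.4  27.5] [41.5 45.5] 82.2 | plinth 127 [541.   23.6] [62.  51.3] 2.1
```

View pics/s32z.png

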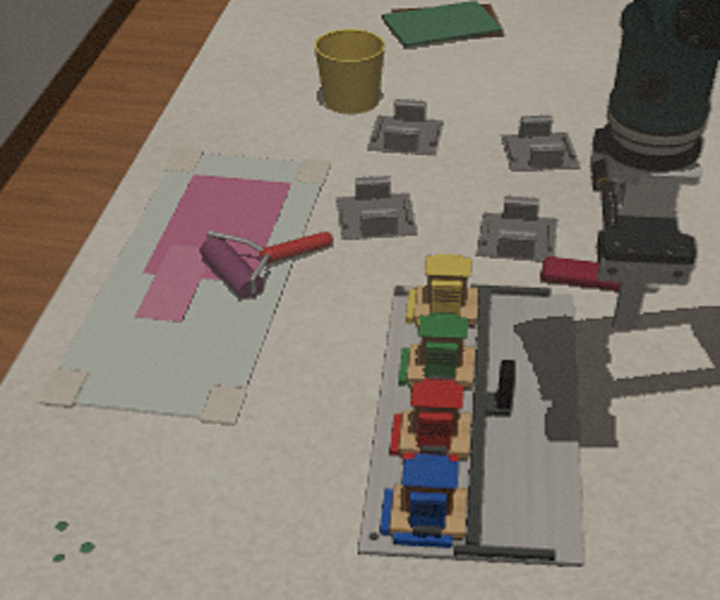

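All four stamps are in their bays, the bar is closed, and the robot is clear of everything.

```bash
python3 -c "
from bench import robot
print(robot.close_job())"
```

```text
the job is handed in; nothing more can be done
None
```

All four stamps are home in the bays of their own colours, the locking bar is closed, and I handed the job in at about 76 s of the 210 s. I drew the bar back, took out blue, red, green and yellow in turn, and pushed each one against both stops until it stopped moving and the force rose.

**Red dropped:** The grip slackened as red left its dock. It fell and ended up upside down against the empty blue dock. I laid it on its side, stood it up on the table, picked it up again by its buttons and put it home.

**Blue knocked:** Blue was knocked about 14 mm in x and 18 mm in y out of its bay while I worked on the others. I gripped it again and pushed it home before closing the bar.

**Last checks:**
- **Stamps:** The last wrist picture shows all four in line in x to within about 0.5 mm. They are 95 to 96.5 mm apart in y and square to about 1 degree.
- **Bar:** It ran about 55 mm to a firm stop. I let go and backed off before handing in.
- **Bystanders:** The side picture shows the brayer and cup undisturbed. The gripper hides part of the tube there, but the wrist picture shows it in place.

**Where the checks disagreed:** The cameras differ from each other by up to about 4 mm on some cap positions and several degrees on yellow's cap. The base readings agree to about 1 mm, and squareness there to about 2 degrees. Contact with the stops rests mainly on the force readings during the push, since the pictures cannot show a gap under about 1 mm.

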